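# Pack the bathroom caddy for a trip

## Task

Pack the bamboo caddy for travel: stand every square amber bottle that is out on the shelf upright and fully down in a square socket of its own, with its black lock collar turned clockwise so that the white line meets the red locked mark, and stand the folded mirror upright in the caddy's long slot. Leave the ring dish, the floss box and the nail file where they are.

Things in the scene. Friction and masses are not known exactly. Their poses are not given: they have to be found in the camera images.
- caddy: fixed bamboo caddy, a tray 176 mm (x) by 250 mm (y) and 6 mm thick, carrying four square sockets and one long slot with 5 mm walls whose top edges are 46 mm above the shelf. Origin on the shelf under the tray's middle; x and y along the tray's sides, z up; anywhere on the shelf ahead of the robot, turned by up to 0.2 rad
- caddy_slot (a point): centre of the floor of the long slot, 6 mm above the shelf; the slot is 94 mm long along the caddy's x, 32 mm wide along its y and 40 mm deep. It lies 90 mm (caddy y) from the nearer row of sockets
- mirror: loose folding travel mirror, folded shut, blue with a bright glass on both faces and a steel hinge barrel down one edge, 0.22 kg; a flat upright plate 85 mm wide (its x), 24 mm thick (its y), 110 mm tall, standing on end on the shelf. Origin in the centre of its underside, z up. Either way round fits the slot
- ring_dish: bystander: small blue ceramic ring dish, 90 mm across, 22 mm high; origin under its centre
- floss_box: bystander: yellow plastic floss box with a flip lid, 52 by 60 by 26 mm; origin under its centre
- nail_file: bystander: chrome nail file, 155 mm long, lying on the shelf to the left; origin on the shelf near its middle, x along it
- caddy_socket0 (a point): centre of the floor of a square socket (60 by 60 mm inside, 40 mm deep, floor 6 mm above the shelf), at x -45, y -82 mm in the caddy's frame; sockets are 90 mm apart; any bottle may go in any socket, any of four ways round
- caddy_socket1 (a point): centre of the floor of a square socket (60 by 60 mm inside, 40 mm deep, floor 6 mm above the shelf), at x +45, y -82 mm in the caddy's frame; sockets are 90 mm apart; any bottle may go in any socket, any of four ways round
- caddy_socket2 (a point): centre of the floor of a square socket (60 by 60 mm inside, 40 mm deep, floor 6 mm above the shelf), at x -45, y +8 mm in the caddy's frame; sockets are 90 mm apart; any bottle may go in any socket, any of four ways round
- caddy_socket3 (a point): centre of the floor of a square socket (60 by 60 mm inside, 40 mm deep, floor 6 mm above the shelf), at x +45, y +8 mm in the caddy's frame; sockets are 90 mm apart; any bottle may go in any socket, any of four ways round
- bottle_a: loose square amber glass bottle (absent ones read None), about 0.27 kg, bottom-heavy, standing on the shelf. Glass 52 by 52 mm, 84 mm tall; above it a fixed black flange, 50 mm diameter, to 92 mm, the round lock collar to 113 mm and a grey nozzle to 120 mm. Origin in the centre of the underside, x and y square to the glass sides, z up
- bottle_a_collar (a joint): lock collar of that bottle, rad: 0 = white line at the flange's green mark (bottle's +x), growing clockwise seen from above to a stop at 1.4 = red locked mark. It stays where left. Stiff (0.08 N m): a free-standing bottle turns along; one in a socket is held by its walls after up to 0.35 rad
- bottle_a_grip (a point): centre of that bottle's lock collar, 103 mm above the underside; the collar is a black ribbed ring, 40 mm diameter, from 93 to 113 mm, with the white line on its top and side
- bottle_b: loose square amber glass bottle (absent ones read None), about 0.27 kg, bottom-heavy, standing on the shelf. Glass 52 by 52 mm, 84 mm tall; above it a fixed black flange, 50 mm diameter, to 92 mm, the round lock collar to 113 mm and a grey nozzle to 120 mm. Origin in the centre of the underside, x and y square to the glass sides, z up
- bottle_b_collar (a joint): lock collar of that bottle, rad: 0 = white line at the flange's green mark (bottle's +x), growing clockwise seen from above to a stop at 1.4 = red locked mark. It stays where left. Stiff (0.08 N m): a free-standing bottle turns along; one in a socket is held by its walls after up to 0.35 rad
- bottle_b_grip (a point): centre of that bottle's lock collar, 103 mm above the underside; the collar is a black ribbed ring, 40 mm diameter, from 93 to 113 mm, with the white line on its top and side
- bottle_c: loose square amber glass bottle (absent ones read None), about 0.27 kg, bottom-heavy, standing on the shelf. Glass 52 by 52 mm, 84 mm tall; above it a fixed black flange, 50 mm diameter, to 92 mm, the round lock collar to 113 mm and a grey nozzle to 120 mm. Origin in the centre of the underside, x and y square to the glass sides, z up
- bottle_c_collar (a joint): lock collar of that bottle, rad: 0 = white line at the flange's green mark (bottle's +x), growing clockwise seen from above to a stop at 1.4 = red locked mark. It stays where left. Stiff (0.08 N m): a free-standing bottle turns along; one in a socket is held by its walls after up to 0.35 rad
- bottle_c_grip (a point): centre of that bottle's lock collar, 103 mm above the underside; the collar is a black ribbed ring, 40 mm diameter, from 93 to 113 mm, with the white line on its top and side
- bottle_d: loose square amber glass bottle (absent ones read None), about 0.27 kg, bottom-heavy, standing on the shelf. Glass 52 by 52 mm, 84 mm tall; above it a fixed black flange, 50 mm diameter, to 92 mm, the round lock collar to 113 mm and a grey nozzle to 120 mm. Origin in the centre of the underside, x and y square to the glass sides, z up
- bottle_d_collar (a joint): lock collar of that bottle, rad: 0 = white line at the flange's green mark (bottle's +x), growing clockwise seen from above to a stop at 1.4 = red locked mark. It stays where left. Stiff (0.08 N m): a free-standing bottle turns along; one in a socket is held by its walls after up to 0.35 rad
- bottle_d_grip (a point): centre of that bottle's lock collar, 103 mm above the underside; the collar is a black ribbed ring, 40 mm diameter, from 93 to 113 mm, with the white line on its top and side
Mind the look-alikes: they are no part of the job. What is shaped like the bottle_d but purple is not meant.

How it is judged:
By the outcome, as a careful person would: the job done as asked, in the order asked, and still so for the second after the job is handed in, with the robot touching nothing.
Of bottle_a, bottle_b, bottle_c, bottle_d only 3 to 4 are there at a start; the rules pass over those that are not, and their reading is None.
At some moment in a run one of bottle_a, bottle_b, bottle_c, bottle_d may be knocked a few centimetres aside while the robot is not near it.
It also fails if it takes over 210 s, if anything falls off the work surface, if the arm or the gripper's body presses on something with over 40 N, if the wrist force passes 120 N, or if a joint passes its speed limit or range.

## Robot

A 6-joint arm with a two-finger parallel gripper is mounted at the origin on the work surface. World frame = base frame: x ahead of the robot, y to its left, z up, the work surface at z = 0. Lengths are in m, angles in rad, forces in N, time in s.
With the tool pointing down it reaches from about 0.25 to 0.8 m from the base axis. Payload 3.9 kg.
Tool frame: the origin (TCP) lies between the finger pads; the fingertips stand 19 mm ahead of it and the grasp point (between the pads) is the TCP; z points along the fingers, y is the direction in which the jaws open and shut (so a half turn about z gives the same grasp; the last joint's range is limited). The gripper opens to 85 mm and grips with 20 to 120 N. Pads are 22 mm wide; open, the fingers measure 114 mm over their backs; the gripper's body (76 mm by 85 mm) begins 54 mm behind the grasp point. The pads swing forward as they close: fully open they stand 13 mm farther back than shut.
Start: joints at [1.278, 0.26, -0.138, 1.173, 0, 1.571], TCP at [0.152, 0.503, 0.25] pointing down, gripper open.
Joint ranges: [-2.78, 2.78], [-0.83, 1.72], [-1.28, 1.37], [-1.9, 2.12], [-1.57, 1.48], [-3.14, 3.14]. Speed limits (rad/s): [2.57, 2.57, 3.14, 3.14, 3.14, 3.14].

## Interface

Orientations are given as a 3x3 rotation matrix whose columns are the frame's x, y, z axes.
In Python, from cell import r, viewer, job gives the robot as it stands. The module is installed in compiled form; this text tells all that it offers.
- The arm moves only by the shell command python3 -m handwheel 'ROWS' [FORCE]. ROWS is JSON, a list of rows, each an object of numbers: "dx", "dy", "dz": the shift along the tool's x, y, z in m; "wx", "wy", "wz": the turn, a rotation vector about the tool's x, y, z in rad; "hand": the finger opening in m, from 0 to 0.0854. A call has 1 to 5 rows; each row is the pose to reach, as a shift and turn from the pose measured when the call began, along the tool's axes at that moment; what a row does not reach only later rows make up. A row lasts 1/10 s, in which the tool goes at most 50 mm and 8.59 degrees, less where a joint would pass 70% of its speed; a pose out of reach is approached as far as the arm can. A call with a gripper value outside its range is refused whole. The fingers move at their own pace and stop on an object; FORCE is the grip in N (left out, the last holds). Time passes only in rows, so rows that repeat a pose let the fingers close. It gives the time, the measured TCP pose, the force and the opening at its end, in the units of the state.
- r.get_obs(): the state, without advancing time (a new reading comes with each control period).
- viewer.read_camera(name): name is "side" or "top" or "wrist"; returns (picture, depth): 400x640x3 uint8, red, green, blue; 400x640 float32, m along the optical axis (not along the pixel's ray), 0 where there is no reading.
- viewer.camera_params(name): a dict with "K" (3x3 intrinsics, pixels), "dist_coeffs" ([k1, k2, p1, p2, k3] as OpenCV has them; the pictures are not rectified), "R" (3x3) and "t" (3): a world point X has camera coordinates R X + t. Camera axes: x right, y down, z forward; pixel columns grow to the right and rows downward; lengths in m; the calibration is good to about 2 mm. A picture is of the moment at which its call begins: read the wrist's pose just before it. camera_params takes no time and is no camera call; for the wrist camera it gives the pose at the moment of the call.
- job.sign_off(): hands the job in, once; it reports no verdict.
The state is a dict: "time_s": time; "qpos": joint angles; "dq": joint speeds; "tau": joint torques, N m; "eef_pos": TCP position; "tcp_rot": TCP orientation; "contact_force": force on the tool from outside, world axes, zero at the start; "wrist_torque": the same for the moment, N m; "finger_gap": finger opening in m.
Only numpy, scipy, OpenCV 4.12 (cv2) and the standard library are available. Lean on these libraries where they do the work, as an engineer would, in place of code of your own. Each camera call takes 0.05 s, during which the arm holds its last target.

## Working session

There is one attempt and no reset: what is moved stays moved. The work goes in short steps, Python scripts to look and compute and a shell command to move; the robot and the scene stay as the last step left them, time stands still between calls to the robot, and variables do not carry over. Pictures are saved under pics/ and viewed, and the job is handed in when it is done.

```bash
ls; mkdir -p pics
python3 - <<'E'
from cell import r, viewer, job
import cv2, numpy as np
o=r.get_obs()
for k,v in o.items(): print(k,np.round(v,3).tolist())
for n in ["top","side","wrist"]:
    im,d=viewer.read_camera(n); cv2.imwrite(f"pics/{n}0.png",im[:,:,::-1]); np.savez(f"{n}0.npz",im=im,d=d,**viewer.camera_params(n))
    p=viewer.camera_params(n); print(n,{k:np.round(v,3).tolist() for k,v in p.items()})
E
```

```text
pics
time_s 0.0
qpos [1.278, 0.261, -0.139, 1.173, 0.0, 1.571]
dq [0.001, -0.0, 0.0, -0.001, -0.003, 0.0]
tau [0.001, -40.567, 25.392, 0.019, 0.0, 0.0]
eef_pos [0.151, 0.502, 0.249]
tcp_rot [[-0.957, 0.289, -0.001], [0.289, 0.957, -0.002], [0.0, -0.002, -1.0]]
contact_force [-0.649, -0.167, -0.399]
wrist_torque [0.024, -0.014, -0.001]
finger_gap 0.085
top {'K': [[481.182, 0.0, 321.807], [0.0, 481.182, 204.907], [0.0, 0.0, 1.0]], 'dist_coeffs': [-0.084, 0.0, 0.0, 0.0, 0.0], 'R': [[-0.01, -1.0, 0.009], [-0.986, 0.009, -0.164], [0.164, -0.011, -0.986]], 't': [0.001, 0.583, 1.328]}
side {'K': [[468.859, 0.0, 321.294], [0.0, 468.859, 202.965], [0.0, 0.0, 1.0]], 'dist_coeffs': [-0.022, 0.0, 0.0, 0.0, 0.0], 'R': [[0.973, -0.231, -0.019], [-0.173, -0.672, -0.72], [0.154, 0.704, -0.694]], 't': [-0.577, 0.142, 1.553]}
wrist {'K': [[358.438, 0.0, 325.665], [0.0, 358.438, 192.798], [0.0, 0.0, 1.0]], 'dist_coeffs': [-0.061, 0.0, 0.0, 0.0, 0.0], 'R': [[0.288, 0.958, -0.002], [0.919, -0.276, 0.281], [0.269, -0.082, -0.96]], 't': [-0.524, -0.038, 0.379]}
```

View pics/top0.png

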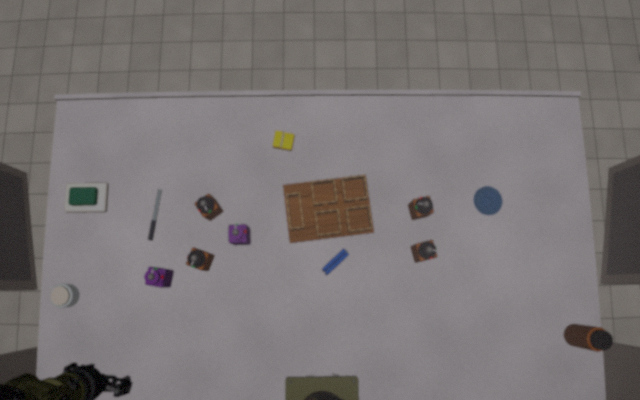

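View pics/side0.png

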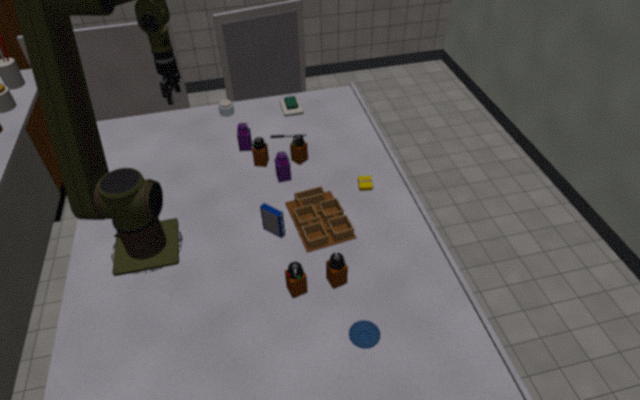

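View pics/wrist0.png

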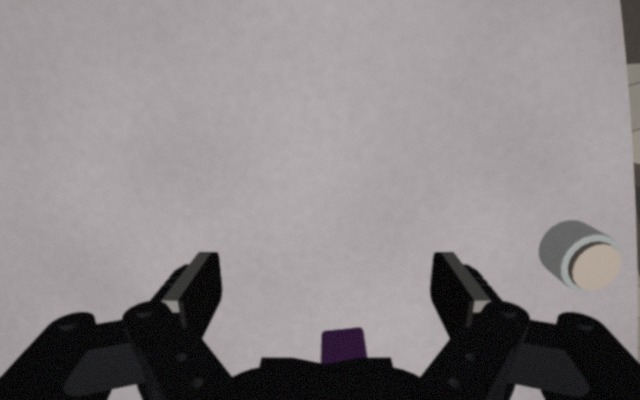

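```bash
cat > h.py <<'E'
import cv2, numpy as np
from cell import r, viewer, job
def save(n,tag):
    p=viewer.camera_params(n); im,d=viewer.read_camera(n)
    np.savez(f"{tag}.npz",im=im,d=d,**p); return im,d,p
def load(tag):
    z=np.load(f"{tag}.npz"); return z['im'],z['d'],z
def world(p,uv,dep):
    "uv Nx2, dep N (z depth)"
    uv=np.asarray(uv,float).reshape(-1,1,2)
    n=cv2.undistortPoints(uv,p['K'],p['dist_coeffs']).reshape(-1,2)
    c=np.c_[n,np.ones(len(n))]*np.asarray(dep).reshape(-1,1)
    return (c-p['t'])@p['R']
def onplane(p,uv,z):
    uv=np.asarray(uv,float).reshape(-1,1,2)
    n=cv2.undistortPoints(uv,p['K'],p['dist_coeffs']).reshape(-1,2)
    d=np.c_[n,np.ones(len(n))]@p['R']; o=-p['R'].T@p['t']
    s=(z-o[2])/d[:,2]; return o+d*s[:,None]
def proj(p,X):
    rv=cv2.Rodrigues(np.asarray(p['R']))[0]
    return cv2.projectPoints(np.asarray(X,float).reshape(-1,1,3),rv,np.asarray(p['t']),p['K'],p['dist_coeffs'])[0].reshape(-1,2)
def cloud(d,p,box):
    x0,y0,x1,y1=box
    v,u=np.mgrid[y0:y1,x0:x1]; uv=np.c_[u.ravel(),v.ravel()]
    dd=d[y0:y1,x0:x1].ravel(); ok=dd>0
    return world(p,uv[ok],dd[ok]),uv[ok]
def crop(im,box,s,fn):
    x0,y0,x1,y1=box
    cv2.imwrite(fn,cv2.resize(im[y0:y1,x0:x1,::-1],None,fx=s,fy=s,interpolation=cv2.INTER_CUBIC))
E
python3 - <<'E'
from h import *
im,d,p=load("top0")
crop(im,(140,120,450,290),2.5,"pics/topcrop.png")
X,_=cloud(d,p,(0,0,640,400))
print("table z",np.percentile(X[:,2],[5,50,95]))
for n,b in dict(b1=(190,190,228,222),b2=(182,244,218,274),b3=(405,192,438,222),b4=(408,236,442,266),mir=(316,244,354,280),caddy=(278,170,380,246),p1=(225,220,252,248),p2=(140,262,176,290)).items():
    X,uv=cloud(d,p,b)
    h=X[:,2]>(0.03 if n!='caddy' else 0.02)
    t=X[:,2]>np.percentile(X[:,2],99)-.015
    print(n,"n",h.sum(),"c",X[h].mean(0).round(3),"max",X[:,2].max().round(3),"topc",np.median(X[t],0).round(3))
E
```

```text
table z [-7.55609521e-01 -7.38849590e-04  1.53901316e-02]
b1 n 447 c [0.575 0.312 0.092] max 0.124 topc [0.58  0.317 0.115]
b2 n 448 c [0.429 0.333 0.094] max 0.125 topc [0.43  0.339 0.114]
b3 n 435 c [ 0.568 -0.281  0.092] max 0.123 topc [ 0.572 -0.287  0.115]
b4 n 424 c [ 0.446 -0.284  0.094] max 0.128 topc [ 0.448 -0.291  0.114]
mir n 282 c [ 0.42  -0.038  0.107] max 0.117 topc [ 0.42  -0.038  0.11 ]
caddy n 1435 c [ 0.584 -0.033  0.042] max 0.055 topc [ 0.582 -0.039  0.045]
p1 n 396 c [0.497 0.225 0.096] max 0.125 topc [0.501 0.228 0.115]
p2 n 446 c [0.381 0.446 0.091] max 0.126 topc [0.383 0.453 0.115]
```

View pics/topcrop.png

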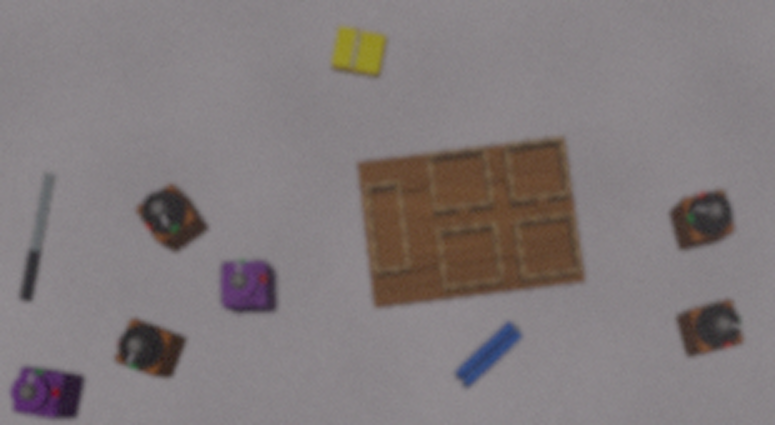

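Run:
```python
from h import *
im,d,p=load("top0")
hsv=cv2.cvtColor(im,cv2.COLOR_RGB2HSV)
def mask(box,lo,hi):
    m=cv2.inRange(hsv,lo,hi); k=np.zeros_like(m); x0,y0,x1,y1=box; k[y0:y1,x0:x1]=m[y0:y1,x0:x1]; return k
m=mask((275,165,382,250),(3,70,40),(25,255,255))
c=max(cv2.findContours(m,0,2)[0],key=cv2.contourArea)
# fit via IoU: project model tray hull (incl. walls) and optimise
from scipy.optimize import minimize
def tray(q):
    x,y,a=q; R=np.array([[np.cos(a),-np.sin(a)],[np.sin(a),np.cos(a)]])
    P=np.array([[-88,-125],[88,-125],[88,125],[-88,125]])/1e3@R.T+[x,y]
    return np.r_[np.c_[P,np.full(4,.006)],np.c_[P,np.zeros(4)]]
S=8
def cost(q):
    h=cv2.convexHull(proj(p,tray(q)).astype(np.float32)-[[275,165]])
    k=np.zeros((85*4,107*4),np.uint8); cv2.fillPoly(k,[np.int32((h+.5)*4*S)],255,shift=3)
    mm=cv2.resize(m[165:250,275:382],None,fx=4,fy=4,interpolation=cv2.INTER_LINEAR)>127
    return (mm!=(k>0)).sum()/16
r0=min((minimize(cost,[.585,-.03,a],method='Nelder-Mead',options=dict(initial_simplex=[[.585,-.03,a],[.6,-.03,a],[.585,-.015,a],[.585,-.03,a+.05]])) for a in (-.1,0,.1)),key=lambda s:s.fun)
print("caddy",r0.x,r0.fun, m.sum()/255)
# mirror top
X,uv=cloud(d,p,(316,244,354,280)); t=X[:,2]>.09
mm=X[t][:,:2].astype(np.float32); print("mirror",cv2.minAreaRect((mm*1e3).astype(np.float32)))
```

```text
Traceback (most recent call last):
cv2.error: OpenCV(4.12.0) /io/opencv/modules/imgproc/src/convhull.cpp:143: error: (-215:Assertion failed) total >= 0 && (depth == CV_32F || depth == CV_32S) in function 'convexHull'
```

Run:
```python
from h import *
im,d,p=load("top0")
hsv=cv2.cvtColor(im,cv2.COLOR_RGB2HSV)
m=cv2.inRange(hsv,(3,70,40),(25,255,255))[165:250,275:382]
from scipy.optimize import minimize
def tray(q):
    x,y,a=q; R=np.array([[np.cos(a),-np.sin(a)],[np.sin(a),np.cos(a)]])
    P=np.array([[-88,-125],[88,-125],[88,125],[-88,125]])/1e3@R.T+[x,y]
    return np.r_[np.c_[P,np.full(4,.006)],np.c_[P,np.zeros(4)]]
mm=cv2.resize(m,None,fx=4,fy=4,interpolation=cv2.INTER_LINEAR)>127
def cost(q):
    h=cv2.convexHull((proj(p,tray(q))-[[275,165]]).astype(np.float32))
    k=np.zeros((85*4,107*4),np.uint8); cv2.fillPoly(k,[np.int32((h+.5)*4*8)],255,shift=3)
    return (mm!=(k>0)).sum()/16
r0=min((minimize(cost,[.585,-.03,a],method='Nelder-Mead',options=dict(initial_simplex=[[.585,-.03,a],[.6,-.03,a],[.585,-.015,a],[.585,-.03,a+.05]])) for a in (-.1,0,.1)),key=lambda s:s.fun)
print("caddy",r0.x,r0.fun, mm.sum()/16)
# wall tops
X,uv=cloud(d,p,(275,165,382,250)); t=(X[:,2]>.02)&(X[:,2]<.06)
x,y,a=r0.x; R=np.array([[np.cos(a),-np.sin(a)],[np.sin(a),np.cos(a)]])
L=(X[t][:,:2]-[x,y])@R*1e3; print("wall extents local",np.percentile(L,[1,50,99],axis=0).round(0).tolist())
X,uv=cloud(d,p,(316,244,354,280)); t=X[:,2]>.09
print("mirror",cv2.minAreaRect((X[t][:,:2]*1e3).astype(np.float32)))
```

```text
caddy [ 0.58202843 -0.02091663  0.11715764] 280.6875 4749.75
wall extents local [[-81.0, -118.0], [2.0, -23.0], [78.0, 116.0]]
mirror ((421.7745361328125, -38.96271514892578), (24.651891708374023, 84.44023895263672), 43.25086975097656)
```

```bash
python3 - <<'E'
from h import *
im,d,p=load("wrist0"); o=r.get_obs()
c=-p['R'].T@p['t']; print("cam in tool",(o['tcp_rot'].T@(c-o['eef_pos'])).round(4)); print("cam axes in tool (rows x,y,z)",(p['R']@o['tcp_rot']).round(3))
# bottle glass yaw from top image corners, via fitting hull of bottle mask
E
python3 -m handwheel '[{"wz":0.15},{"wz":0.3}]'; python3 -c "
from h import *; print(r.get_obs()['qpos'].round(3))"
```

```text
cam in tool [ 0.0702 -0.0003 -0.1244]
cam axes in tool (rows x,y,z) [[ 0.     1.    -0.   ]
 [-0.96   0.    -0.281]
 [-0.281  0.     0.96 ]]
[ 1.278  0.261 -0.139  1.173 -0.     1.571]$[0]: bad value
```

```bash
python3 -m handwheel '[{"dx":0,"dy":0,"dz":0,"wx":0,"wy":0,"wz":0.15,"hand":0.085},{"dx":0,"dy":0,"dz":0,"wx":0,"wy":0,"wz":0.3,"hand":0.085}]'; python3 -c "
from h import *; print(r.get_obs()['qpos'].round(3))"
```

```text
time_s: 0.35
eef_pos: [0.1513, 0.5018, 0.2492]
tcp_rot: [[-0.826, 0.564, -0.001], [0.564, 0.826, -0.002], [-0.001, -0.002, -1.0]]
contact_force: [0.9, 0.1, 0.3]
finger_gap: 0.0853
[ 1.278  0.261 -0.14   1.173  0.     1.877]
```

```bash
cat >> h.py <<'E'
def plan(x,y,z,psi=None):
    "delta in current tool frame to a tool-down target; psi=angle of tool y"
    o=r.get_obs(); R=np.asarray(o['tcp_rot']); dp=R.T@(np.array([x,y,z])-o['eef_pos'])
    cur=np.arctan2(R[1,1],R[0,1]); psi=cur if psi is None else psi
    c,s=np.cos(psi),np.sin(psi); T=np.array([[s,c,0],[-c,s,0],[0,0,-1.]]); T[:,0]=np.cross(T[:,1],T[:,2])
    w=cv2.Rodrigues(R.T@T)[0].ravel()
    print("t",round(o['time_s'],2),"pos",np.round(o['eef_pos'],4),"psi",round(cur,3),"q6",round(o['qpos'][5],2),"gap",round(o['finger_gap'],4),"d",np.round(dp,4),"w",np.round(w,3),"F",np.round(o['contact_force'],1),"T",np.round(o['wrist_torque'],2))
E
python3 -c "
from h import *; plan(.43,.339,.25,1.57)"
python3 -m handwheel '[{"dx":-0.05,"dy":0.004,"dz":0,"wx":0,"wy":0,"wz":-0.12,"hand":0.085},{"dx":-0.1,"dy":0.007,"dz":0,"wx":0,"wy":0,"wz":-0.24,"hand":0.085},{"dx":-0.15,"dy":0.011,"dz":0,"wx":0,"wy":0,"wz":-0.36,"hand":0.085},{"dx":-0.2,"dy":0.014,"dz":0,"wx":0,"wy":0,"wz":-0.48,"hand":0.085},{"dx":-0.25,"dy":0.018,"dz":0,"wx":0,"wy":0,"wz":-0.6,"hand":0.085}]'
python3 -c "
from h import *; plan(.43,.339,.25,1.57)"
```

```text
t 0.35 pos [0.1513 0.5018 0.2492] psi 0.972 q6 1.88 gap 0.0853 d [-0.322   0.0226 -0.0006] w [-0.003  0.    -0.598] F [0.9 0.1 0.3] T [ 0.   -0.01  0.04]
time_s: 0.85
eef_pos: [0.3685, 0.3747, 0.2492]
tcp_rot: [[-1.0, -0.006, -0.001], [-0.006, 1.0, -0.003], [0.001, -0.003, -1.0]]
contact_force: [1.5, 1.8, 0.3]
finger_gap: 0.085
t 0.85 pos [0.3685 0.3747 0.2492] psi 1.577 q6 0.79 gap 0.085 d [-0.0612 -0.0361 -0.0008] w [-0.003 -0.001  0.007] F [1.5 1.8 0.3] T [ 0.04 -0.05  0.05]
```

```bash
python3 -m handwheel '[{"dx":-0.04,"dy":-0.02,"dz":0,"wx":0,"wy":0,"wz":0,"hand":0.085},{"dx":-0.061,"dy":-0.036,"dz":0,"wx":0,"wy":0,"wz":0,"hand":0.085},{"dx":-0.061,"dy":-0.036,"dz":0,"wx":0,"wy":0,"wz":0,"hand":0.085}]'
python3 - <<'E'
from h import *
im,d,p=save("wrist","w1"); cv2.imwrite("pics/w1.png",im[:,:,::-1])
E
```

```text
time_s: 1.15
eef_pos: [0.4324, 0.337, 0.2486]
tcp_rot: [[-1.0, -0.001, -0.001], [-0.001, 1.0, -0.004], [0.001, -0.004, -1.0]]
contact_force: [-1.3, 0.7, 0.3]
finger_gap: 0.085
```

View pics/w1.png

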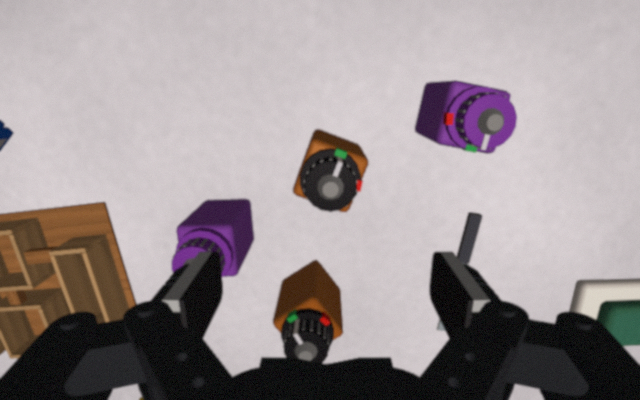

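```bash
cat >> h.py <<'E'
from scipy.optimize import minimize
def rot2(a): return np.array([[np.cos(a),-np.sin(a)],[np.sin(a),np.cos(a)]])
def circ(rad,z,n=40):
    t=np.linspace(0,2*np.pi,n); return np.c_[rad*np.cos(t),rad*np.sin(t),np.full(n,z)]
_S=.026*np.array([[1,1],[-1,1],[-1,-1],[1,-1]])
HULL=np.r_[np.c_[_S,np.zeros(4)],np.c_[_S,np.full(4,.084)],circ(.025,.092),circ(.020,.113)]
def place(P,q,z0=0):
    return np.c_[P[:,:2]@rot2(q[2]).T+q[:2],P[:,2]+z0]
def fitbottle(im,p,q0,z0=0,pad=60):
    "q0 = x,y,yaw guess. returns fit"
    c=proj(p,place(HULL,q0,z0)); x0,y0=np.maximum(np.floor(c.min(0)-pad/2).astype(int),0); x1,y1=np.minimum(np.ceil(c.max(0)+pad/2).astype(int),[640,400])
    sub=im[y0:y1,x0:x1]; hsv=cv2.cvtColor(cv2.GaussianBlur(sub,(3,3),0),cv2.COLOR_RGB2HSV)
    m=((hsv[...,1]>110)|(hsv[...,2]<70)).astype(np.uint8)
    m=cv2.morphologyEx(m,cv2.MORPH_CLOSE,np.ones((9,9)))
    n,lab,st,cen=cv2.connectedComponentsWithStats(m)
    cc=proj(p,place(np.array([[0,0,.1]]),q0,z0))[0]-[x0,y0]
    l=lab[int(cc[1]),int(cc[0])] ; m=(lab==l)&(m>0) if l>0 else m>0
    M=cv2.resize(m.astype(np.uint8)*255,None,fx=3,fy=3)>127
    def cost(q):
        h=cv2.convexHull((proj(p,place(HULL,q,z0))-[[x0,y0]]).astype(np.float32))
        k=np.zeros(M.shape,np.uint8); cv2.fillPoly(k,[np.int32((h+.5)*3*8)],255,shift=3)
        return (M!=(k>0)).sum()/9
    best=None
    for a in (-.25,0,.25):
        s=np.array(q0)+[0,0,a]; S=np.array([s,s+[.008,0,0],s+[0,.008,0],s+[0,0,.15]])
        f=minimize(cost,s,method='Nelder-Mead',options=dict(initial_simplex=S,xatol=1e-4,fatol=.1))
        if best is None or f.fun<best.fun: best=f
    return best.x,best.fun,M.sum()/9,(x0,y0,x1,y1)
def overlay(im,p,q,z0,fn,box=None,s=3):
    v=im.copy()
    for P in (np.c_[_S,np.zeros(4)],np.c_[_S,np.full(4,.084)],circ(.025,.092),circ(.020,.113)):
        cv2.polylines(v,[np.int32(proj(p,place(P,q,z0))*8)],True,(0,255,255),1,shift=3)
    box=box or (0,0,640,400); crop(v,box,s,fn)
E
python3 - <<'E'
from h import *
im,d,p=load("w1")
c=onplane(p,[[331,180]],.115)[0]; g=onplane(p,[[341,153]],.090)[0]; print(c,g,np.linalg.norm((g-c)[:2]))
a=np.arctan2(*(g-c)[1::-1]); print("yaw",a)
q,f,n,b=fitbottle(im,p,[c[0],c[1],a]); print(q,f,n)
overlay(im,p,q,0,"pics/w1f.png",b,4)
E
```

```text
[0.42764246 0.33979244 0.115     ] [0.41176253 0.34793492 0.09      ] 0.017845791783478768
yaw 2.667794801191429
[0.43148771 0.33964429 2.79408053] 1119.2222222222222 3496.0
```

View pics/w1f.png

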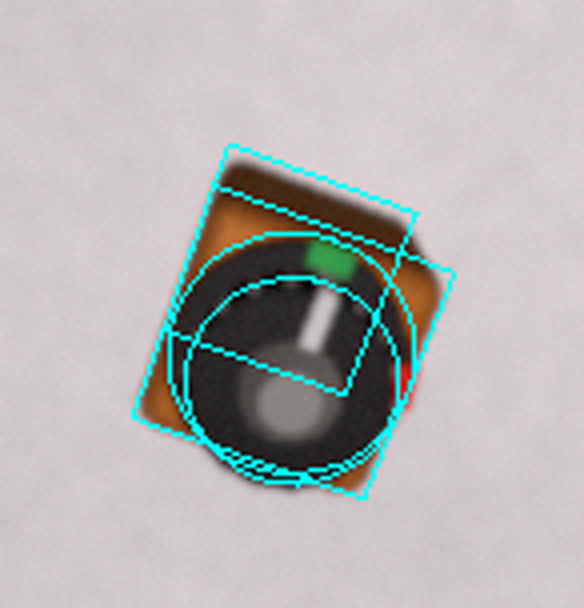

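```bash
python3 - <<'E'
s=open('h.py').read()
s=s.replace("    M=cv2.resize(m.astype","    ct=np.vstack([c_ for c_ in cv2.findContours(m.astype(np.uint8),0,2)[0] if cv2.contourArea(c_)>40]); m=np.zeros(m.shape,np.uint8); cv2.fillPoly(m,[cv2.convexHull(ct)],1)\n    M=cv2.resize(m.astype")
s=s.replace("l=lab[int(cc[1]),int(cc[0])] ; m=(lab==l)&(m>0) if l>0 else m>0","l=1+np.argmax(st[1:,4]); m=(lab==l)")
open('h.py','w').write(s)
E
python3 - <<'E'
from h import *
im,d,p=load("w1")
q,f,n,b=fitbottle(im,p,[.4295,.3398,2.75]); print(q,f,n)
overlay(im,p,q,0,"pics/w1g.png",b,4)
E
```

```text
[0.43196327 0.33998457 2.79841855] 490.3333333333333 4140.555555555556
```

View pics/w1g.png

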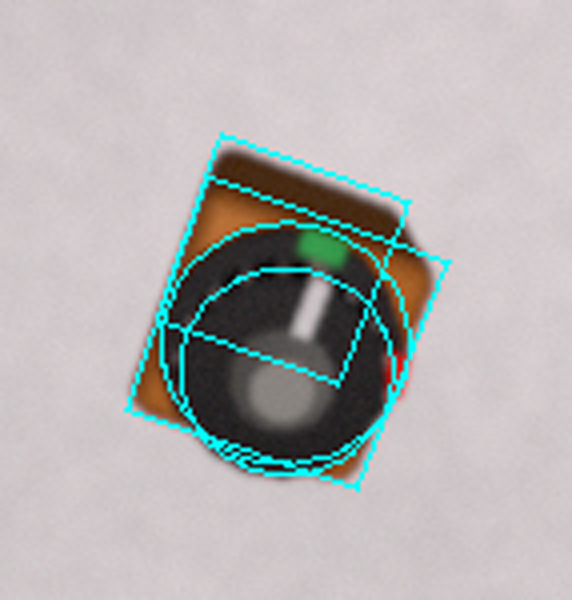

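```bash
python3 -m handwheel '[{"dx":0.001,"dy":0.003,"dz":0.05,"wx":0,"wy":0,"wz":0,"hand":0.085},{"dx":0.001,"dy":0.003,"dz":0.1,"wx":0,"wy":0,"wz":0,"hand":0.085},{"dx":0.001,"dy":0.003,"dz":0.125,"wx":0,"wy":0,"wz":0,"hand":0.085},{"dx":0.001,"dy":0.003,"dz":0.138,"wx":0,"wy":0,"wz":0,"hand":0.07},{"dx":0.001,"dy":0.003,"dz":0.138,"wx":0,"wy":0,"wz":0,"hand":0.05}]' 60
python3 -m handwheel '[{"dx":0,"dy":0,"dz":0,"wx":0,"wy":0,"wz":0,"hand":0.03},{"dx":0,"dy":0,"dz":0,"wx":0,"wy":0,"wz":0,"hand":0.03},{"dx":0,"dy":0,"dz":0,"wx":0,"wy":0,"wz":0,"hand":0.03},{"dx":0,"dy":0,"dz":0,"wx":0,"wy":0,"wz":0,"hand":0.03},{"dx":0,"dy":0,"dz":0,"wx":0,"wy":0,"wz":0,"hand":0.03}]' 60
python3 - <<'E'
from h import *
plan(.5,.1,.3); im,d,p=save("wrist","w2"); cv2.imwrite("pics/w2.png",im[:,:,::-1])
E
```

```text
time_s: 1.7
eef_pos: [0.4266, 0.3399, 0.1082]
tcp_rot: [[-1.0, -0.005, -0.007], [-0.005, 1.0, -0.006], [0.007, -0.006, -1.0]]
contact_force: [-0.0, -0.2, 0.0]
finger_gap: 0.0587
time_s: 2.2
eef_pos: [0.4272, 0.3407, 0.1099]
tcp_rot: [[-1.0, -0.005, -0.005], [-0.005, 1.0, -0.004], [0.005, -0.004, -1.0]]
contact_force: [-0.7, -1.9, 5.8]
finger_gap: 0.0384
t 2.2 pos [0.4272 0.3407 0.1099] psi 1.576 q6 0.67 gap 0.0384 d [-0.0707 -0.2419 -0.1894] w [-0.004 -0.005 -0.   ] F [-0.7 -1.9  5.8] T [-0.11  0.15  0.06]
```

View pics/w2.png

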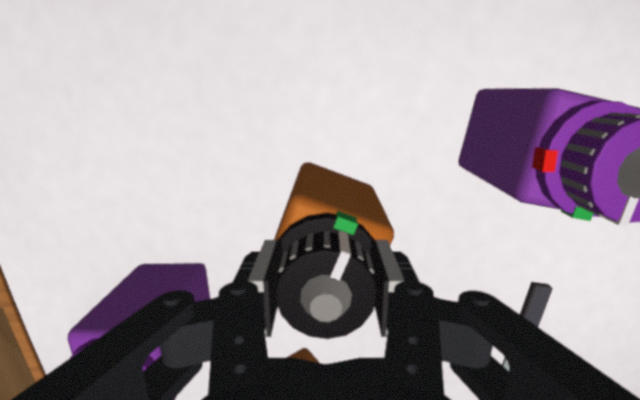

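```bash
python3 - <<'E'
from h import *
im,d,p=load("w2"); print(onplane(p,[[325,307]],.120),onplane(p,[[326,287]],.113))
E
python3 -m handwheel '[{"dx":0,"dy":0,"dz":-0.04,"wx":0,"wy":0,"wz":0,"hand":0.03},{"dx":0,"dy":0,"dz":-0.09,"wx":0,"wy":0,"wz":0,"hand":0.03},{"dx":0,"dy":0,"dz":-0.14,"wx":0,"wy":0,"wz":0,"hand":0.03},{"dx":0,"dy":0,"dz":-0.17,"wx":0,"wy":0,"wz":0,"hand":0.03},{"dx":0,"dy":0,"dz":-0.17,"wx":0,"wy":0,"wz":0,"hand":0.03}]'
python3 - <<'E'
from h import *
C=np.array([.582,-.021]);R=rot2(.117)
for k in [(-.045,-.082),(.045,-.082),(-.045,.008),(.045,.008),(0,.098)]: print(k,(C+R@np.array(k)).round(4))
x,y=C+R@np.array((.045,.008))
plan(x,y,.28,1.57+.459); im,d,p=save("wrist","w3"); cv2.imwrite("pics/w3.png",im[:,:,::-1])
E
```

```text
[[0.43421716 0.33995621 0.12      ]] [[0.4300062 0.3402748 0.113    ]]
time_s: 2.75
eef_pos: [0.43, 0.3434, 0.2853]
tcp_rot: [[-1.0, -0.005, 0.003], [-0.005, 1.0, 0.002], [-0.003, 0.002, -1.0]]
contact_force: [0.8, -0.5, -2.7]
finger_gap: 0.0381
(-0.045, -0.082) [ 0.5469 -0.1077]
(0.045, -0.082) [ 0.6363 -0.0972]
(-0.045, 0.008) [ 0.5364 -0.0183]
(0.045, 0.008) [ 0.6258 -0.0078]
(0, 0.098) [0.5706 0.0763]
t 2.75 pos [0.43   0.3434 0.2853] psi 1.576 q6 0.67 gap 0.0381 d [-0.1939 -0.3523  0.005 ] w [ 0.002  0.003 -0.453] F [ 0.8 -0.5 -2.7] T [ 0.08 -0.07  0.02]
```

View pics/w3.png

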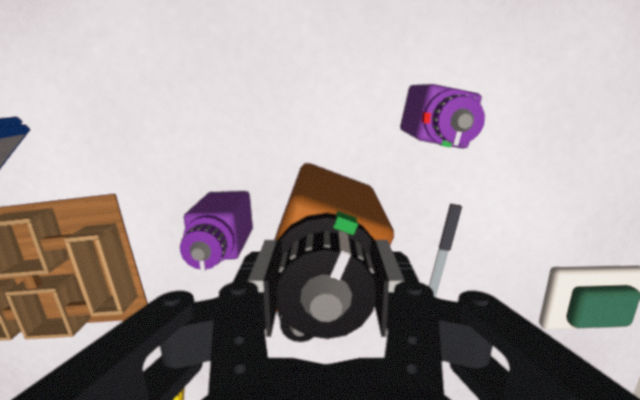

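```bash
python3 -m handwheel '[{"dx":-0.025,"dy":-0.04,"dz":0,"wx":0,"wy":0,"wz":-0.09,"hand":0.03},{"dx":-0.05,"dy":-0.08,"dz":0,"wx":0,"wy":0,"wz":-0.18,"hand":0.03},{"dx":-0.075,"dy":-0.12,"dz":0,"wx":0,"wy":0,"wz":-0.27,"hand":0.03},{"dx":-0.1,"dy":-0.16,"dz":0,"wx":0,"wy":0,"wz":-0.36,"hand":0.03},{"dx":-0.12,"dy":-0.2,"dz":0,"wx":0,"wy":0,"wz":-0.453,"hand":0.03}]'
python3 - <<'E'
from h import *
plan(.6258,-.0078,.28,1.57+.459); im,d,p=save("wrist","w4"); cv2.imwrite("pics/w4.png",im[:,:,::-1])
E
```

```text
time_s: 3.3
eef_pos: [0.5497, 0.1413, 0.2794]
tcp_rot: [[-0.895, -0.446, -0.005], [-0.446, 0.895, -0.002], [0.005, 0.001, -1.0]]
contact_force: [-0.3, 0.6, -3.6]
finger_gap: 0.0379
t 3.3 pos [0.5497 0.1413 0.2794] psi 2.033 q6 -0.21 gap 0.0379 d [-0.0016 -0.1674 -0.0008] w [ 0.001 -0.005  0.004] F [-0.3  0.6 -3.6] T [ 0.01 -0.   -0.02]
```

View pics/w4.png

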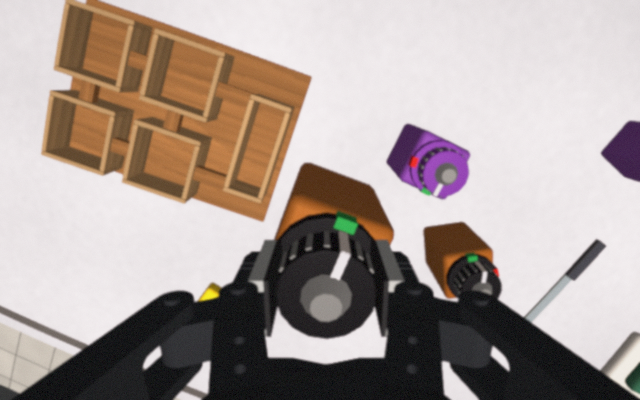

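```bash
cat >> h.py <<'E'
def rect(cx,cy,w,h,z): return np.array([[cx-w/2,cy-h/2,z],[cx+w/2,cy-h/2,z],[cx+w/2,cy+h/2,z],[cx-w/2,cy+h/2,z]])
SOCK=[(-.045,-.082),(.045,-.082),(-.045,.008),(.045,.008)]
def caddyov(im,p,q,fn,box=(0,0,640,400),s=1.25):
    v=cv2.resize(im,None,fx=4,fy=4,interpolation=cv2.INTER_CUBIC)
    L=[rect(0,0,.176,.25,.006)]+[rect(*c,.06,.06,.046) for c in SOCK]+[rect(0,.098,.094,.032,.046)]+[rect(*c,.07,.07,.046) for c in SOCK]+[rect(0,.098,.104,.042,.046)]
    for P in L: cv2.polylines(v,[np.int32((proj(p,place(P,q))*4+1.5))],True,(0,255,255),1,cv2.LINE_AA)
    x0,y0,x1,y1=[4*b for b in box]; v=v[y0:y1,x0:x1]; f=min(800/v.shape[1],600/v.shape[0])
    cv2.imwrite(fn,cv2.resize(v,None,fx=f,fy=f,interpolation=cv2.INTER_AREA)[:,:,::-1])
E
python3 - <<'E'
from h import *
im,d,p=load("w4"); caddyov(im,p,(.582,-.021,.117),"pics/w4c.png",(30,0,330,225))
E
```

```text
(no output)
```

View pics/w4c.png

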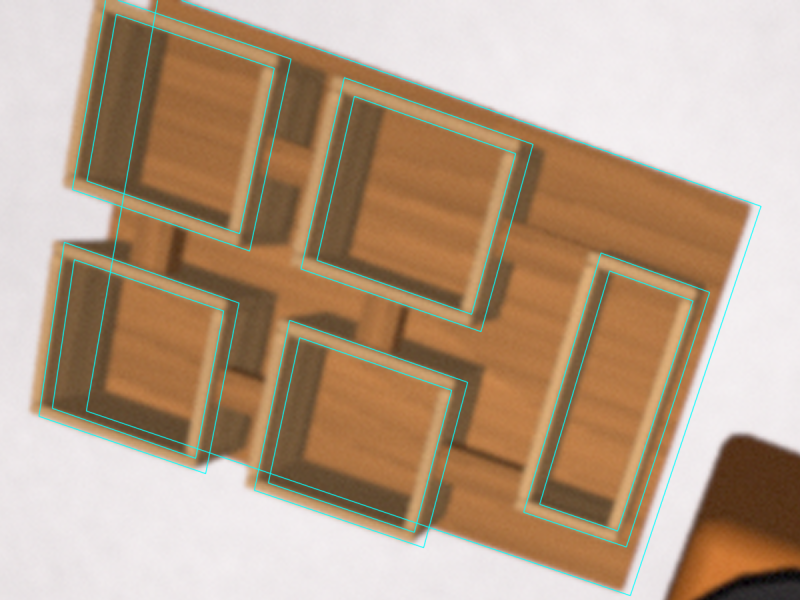

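```bash
python3 -m handwheel '[{"dx":0.0,"dy":-0.05,"dz":0,"wx":0,"wy":0,"wz":0,"hand":0.03},{"dx":0,"dy":-0.1,"dz":0,"wx":0,"wy":0,"wz":0,"hand":0.03},{"dx":0,"dy":-0.15,"dz":0,"wx":0,"wy":0,"wz":0,"hand":0.03},{"dx":0,"dy":-0.17,"dz":0.02,"wx":0,"wy":0,"wz":0,"hand":0.03},{"dx":0.002,"dy":-0.17,"dz":0.06,"wx":0,"wy":0,"wz":0,"hand":0.03}]'
python3 - <<'E'
from h import *
plan(.6232,-.0121,.17,2.037); im,d,p=save("wrist","w5"); caddyov(im,p,(.583,-.0235,.117),"pics/w5.png")
E
```

```text
time_s: 3.85
eef_pos: [0.6294, -0.0231, 0.2201]
tcp_rot: [[-0.899, -0.438, 0.003], [-0.438, 0.899, -0.011], [0.002, -0.011, -1.0]]
contact_force: [0.8, 0.4, -3.4]
finger_gap: 0.038
t 3.85 pos [ 0.6294 -0.0231  0.2201] psi 2.024 q6 -0.48 gap 0.038 d [0.0007 0.0131 0.05  ] w [-0.011 -0.002 -0.013] F [ 0.8  0.4 -3.4] T [ 0.08 -0.08  0.04]
```

View pics/w5.png

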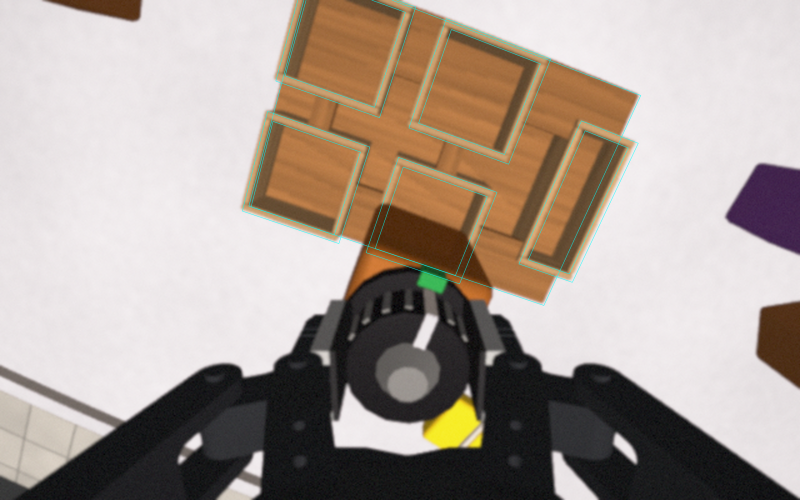

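```bash
python3 -m handwheel '[{"dx":0.001,"dy":0.012,"dz":0.03,"wx":-0.011,"wy":0,"wz":-0.013,"hand":0.03},{"dx":0.001,"dy":0.012,"dz":0.05,"wx":-0.011,"wy":0,"wz":-0.013,"hand":0.03},{"dx":0.001,"dy":0.012,"dz":0.05,"wx":-0.011,"wy":0,"wz":-0.013,"hand":0.03}]'
python3 - <<'E'
from h import *
plan(.6237,-.0131,.118,2.037); im,d,p=save("wrist","w6"); caddyov(im,p,(.5835,-.0245,.117),"pics/w6.png")
E
```

```text
time_s: 4.2
eef_pos: [0.6114, -0.0106, 0.1573]
tcp_rot: [[-0.892, -0.451, -0.028], [-0.451, 0.892, 0.002], [0.024, 0.014, -1.0]]
contact_force: [-0.1, 0.8, -2.9]
finger_gap: 0.0381
t 4.2 pos [ 0.6114 -0.0106  0.1573] psi 2.039 q6 -0.49 gap 0.0381 d [-0.0107 -0.0083  0.0389] w [ 0.014 -0.024  0.002] F [-0.1  0.8 -2.9] T [ 0.05 -0.03 -0.02]
```

View pics/w6.png

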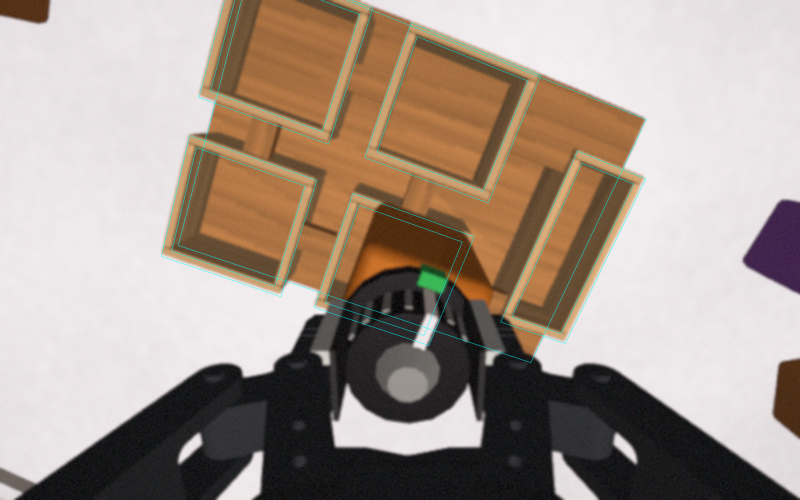

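```bash
python3 -m handwheel '[{"dx":-0.01,"dy":-0.008,"dz":0.0,"wx":0.014,"wy":-0.024,"wz":0,"hand":0.03},{"dx":-0.011,"dy":-0.008,"dz":0.0,"wx":0.014,"wy":-0.024,"wz":0,"hand":0.03},{"dx":-0.011,"dy":-0.008,"dz":0,"wx":0.014,"wy":-0.024,"wz":0,"hand":0.03},{"dx":-0.011,"dy":-0.008,"dz":0,"wx":0.014,"wy":-0.024,"wz":0,"hand":0.03}]'
python3 - <<'E'
from h import *
plan(.6237,-.0131,.118,2.037); im,d,p=save("wrist","w7"); caddyov(im,p,(.5835,-.0245,.117),"pics/w7.png")
plan(.6237,-.0131,.118,2.037)
E
```

```text
time_s: 4.65
eef_pos: [0.6254, -0.0126, 0.1573]
tcp_rot: [[-0.892, -0.451, 0.001], [-0.451, 0.892, -0.0], [-0.001, -0.0, -1.0]]
contact_force: [-0.8, 0.4, -2.2]
finger_gap: 0.0378
t 4.65 pos [ 0.6254 -0.0126  0.1573] psi 2.039 q6 -0.49 gap 0.0378 d [0.0018 0.0003 0.0393] w [-0.     0.001  0.002] F [-0.8  0.4 -2.2] T [-0.06 -0.02 -0.02]
t 4.7 pos [ 0.6253 -0.0126  0.1573] psi 2.039 q6 -0.49 gap 0.038 d [0.0017 0.0003 0.0393] w [-0.     0.001  0.002] F [-0.6 -0.4 -3.3] T [-0.09  0.05 -0.01]
```

View pics/w7.png

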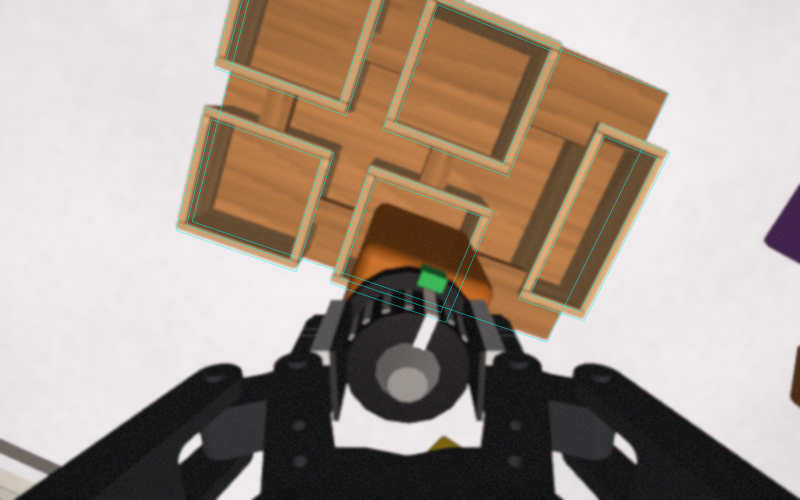

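Run:
```python
from h import *
im,d,p=load("w7"); a=onplane(p,np.array([[377,205],[470,235]])/1.25,.0473); print(a,np.linalg.norm(a[0]-a[1]))
L=(a[:,:2]-[.5835,-.0245])@rot2(.117); print("caddy frame",L, L.mean(0)+[.026,0]); print(np.arctan2(*(L[1]-L[0])[::-1]))
```

```text
[[ 0.61339571 -0.03777271  0.0473    ]
 [ 0.60550478  0.01452148  0.0473    ]] 0.052886193609989654
caddy frame [[ 0.02814196 -0.01667179]
 [ 0.02640944  0.03618602]] [0.0532757  0.00975711]
1.6035615368789267
```

Run:
```python
from h import *
im,d,p=load("w7"); o=r.get_obs(); X,uv=cloud(d,p,(270,200,400,345))
T=(X-o['eef_pos'])@o['tcp_rot']
for lo,hi in [(-.02,-.006),(-.006,.0),(.0,.012),(.02,.028),(.028,.06),(.06,.1),(.1,.115)]:
    s=(T[:,2]>lo)&(T[:,2]<hi); print(lo,hi,s.sum(),np.percentile(T[s],[2,50,98],axis=0).round(4).tolist() if s.sum()>5 else '')
s=(T[:,2]>-.006)&(T[:,2]<.001)
v=np.zeros((400,640,3),np.uint8)+40
z=np.clip((T[:,2]+.02)/.15*255,0,255).astype(int); v[uv[:,1],uv[:,0]]=np.c_[z,z,z]
cv2.imwrite("pics/dep.png",cv2.resize(v[200:345,270:400],None,fx=4,fy=4,interpolation=0))
# nozzle: circle pixels
```

```text
-0.02 -0.006 2544 [[-0.011, -0.0202, -0.0197], [-0.0018, 0.001, -0.0106], [0.0107, 0.0235, -0.0062]]
-0.006 0.0 6379 [[-0.0234, -0.0199, -0.0055], [-0.0006, -0.0005, -0.0038], [0.013, 0.0187, -0.0006]]
0.0 0.012 1637 [[0.0015, -0.0222, 0.0002], [0.0104, 0.0018, 0.0056], [0.0142, 0.0274, 0.0116]]
0.02 0.028 1442 [[0.0052, -0.0212, 0.0205], [0.0164, -0.0048, 0.0259], [0.0227, 0.0285, 0.0279]]
0.028 0.06 1139 [[0.0054, -0.0234, 0.0281], [0.0142, 0.0152, 0.0343], [0.0219, 0.03, 0.0573]]
0.06 0.1 68 [[-0.0145, -0.0319, 0.0601], [0.0098, 0.0258, 0.0645], [0.0123, 0.0304, 0.0934]]
0.1 0.115 239 [[-0.0237, -0.04, 0.1097], [-0.0134, -0.0368, 0.111], [-0.0033, 0.0504, 0.115]]
```

View pics/dep.png

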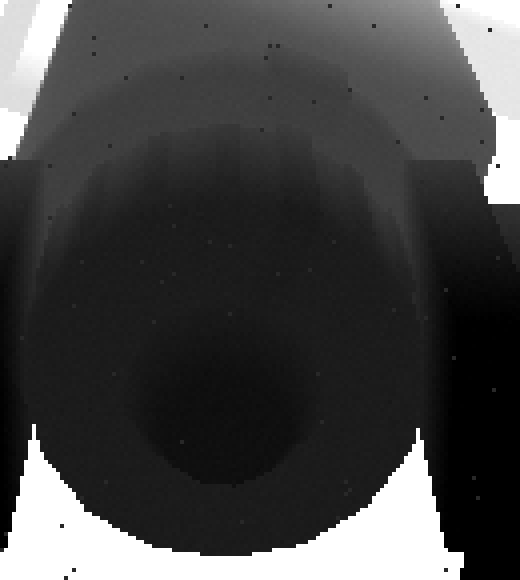

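Run:
```python
from h import *
im,d,p=load("w7"); o=r.get_obs(); X,uv=cloud(d,p,(305,165,375,206))
C=np.c_[(X[:,:2]-[.5835,-.0245])@rot2(.117),X[:,2]]
hsv=cv2.cvtColor(im,cv2.COLOR_RGB2HSV)[uv[:,1],uv[:,0]]
s=(C[:,0]>.01)&(C[:,0]<.045)&(C[:,2]>.05)&(C[:,2]<.125)
for z in np.arange(.045,.13,.01):
    t=s&(abs(C[:,2]-z)<.005); 
    if t.sum()>5: print(round(z,3),t.sum(),np.median(C[t],0).round(4),np.percentile(C[t][:,1],[2,98]).round(4))
```

```text
0.055 135 [0.024  0.0114 0.0565] [-0.008   0.0318]
0.065 229 [0.0239 0.0084 0.065 ] [-0.0136  0.0299]
0.075 271 [0.0238 0.0067 0.0751] [-0.0134  0.0289]
0.085 290 [0.0237 0.0075 0.0853] [-0.013   0.0278]
0.095 331 [0.0236 0.0066 0.0951] [-0.0125  0.0264]
0.105 336 [0.0235 0.0055 0.105 ] [-0.0119  0.024 ]
0.115 294 [0.0234 0.001  0.1151] [-0.0116  0.0158]
0.125 118 [ 0.0233 -0.0014  0.1225] [-0.0114  0.0079]
```

```bash
python3 -m handwheel '[{"dx":0.005,"dy":0.002,"dz":0.0,"wx":0,"wy":0,"wz":0,"hand":0.03},{"dx":0.005,"dy":0.002,"dz":0.01,"wx":0,"wy":0,"wz":0,"hand":0.03},{"dx":0.005,"dy":0.002,"dz":0.02,"wx":0,"wy":0,"wz":0,"hand":0.03},{"dx":0.005,"dy":0.002,"dz":0.02,"wx":0,"wy":0,"wz":0,"hand":0.03},{"dx":0.005,"dy":0.002,"dz":0.02,"wx":0,"wy":0,"wz":0,"hand":0.03}]'
python3 - <<'E'
from h import *
plan(.6204,-.0132,.118,2.037); im,d,p=save("wrist","w8"); caddyov(im,p,(.5835,-.0245,.117),"pics/w8.png")
E
```

```text
time_s: 5.2
eef_pos: [0.6194, -0.0131, 0.1365]
tcp_rot: [[-0.892, -0.451, -0.001], [-0.451, 0.892, 0.0], [0.001, 0.0, -1.0]]
contact_force: [0.3, 0.3, -2.3]
finger_gap: 0.0382
t 5.2 pos [ 0.6194 -0.0131  0.1365] psi 2.039 q6 -0.49 gap 0.0382 d [-0.0008 -0.0006  0.0185] w [ 0.    -0.001  0.002] F [ 0.3  0.3 -2.3] T [-0.07  0.02  0.01]
```

View pics/w8.png

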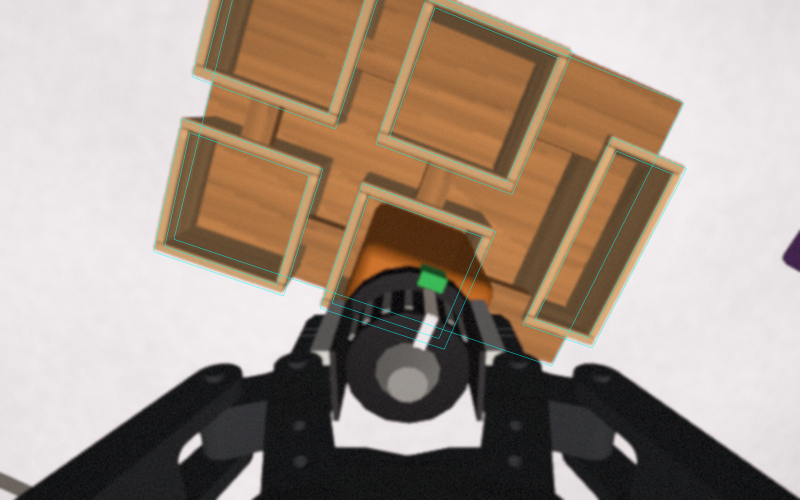

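Bottle base is inside the rim of socket 3 (bottle face at ~(420,215), walls around it), no contact force. Lower it to the floor.

```bash
python3 -m handwheel '[{"dx":0,"dy":0,"dz":0.01,"wx":0,"wy":0,"wz":0,"hand":0.03},{"dx":0,"dy":0,"dz":0.018,"wx":0,"wy":0,"wz":0,"hand":0.03},{"dx":0,"dy":0,"dz":0.02,"wx":0,"wy":0,"wz":0,"hand":0.03},{"dx":0,"dy":0,"dz":0.021,"wx":0,"wy":0,"wz":0,"hand":0.03},{"dx":0,"dy":0,"dz":0.021,"wx":0,"wy":0,"wz":0,"hand":0.03}]'
python3 -c "
from h import *
plan(.6204,-.0132,.118,2.037)"
```

```text
time_s: 5.75
eef_pos: [0.6196, -0.0131, 0.116]
tcp_rot: [[-0.892, -0.451, -0.0], [-0.451, 0.892, -0.0], [0.0, 0.0, -1.0]]
contact_force: [-0.8, 0.3, -1.9]
finger_gap: 0.0378
t 5.75 pos [ 0.6196 -0.0131  0.116 ] psi 2.039 q6 -0.49 gap 0.0378 d [-0.0006 -0.0005 -0.002 ] w [ 0.    -0.     0.002] F [-0.8  0.3 -1.9] T [0.02 0.12 0.  ]
```

```bash
python3 -m handwheel '[{"dx":0,"dy":0,"dz":0.001,"wx":0,"wy":0,"wz":0,"hand":0.06},{"dx":0,"dy":0,"dz":0.001,"wx":0,"wy":0,"wz":0,"hand":0.06},{"dx":-0.0055,"dy":0,"dz":0,"wx":0,"wy":0,"wz":0,"hand":0.06},{"dx":-0.0055,"dy":0,"dz":0,"wx":0,"wy":0,"wz":0,"hand":0.06},{"dx":-0.0055,"dy":0,"dz":0,"wx":0,"wy":0,"wz":0,"hand":0.06}]'
python3 - <<'E'
from h import *
plan(.6204,-.0132,.118,2.037); im,d,p=save("wrist","w9"); cv2.imwrite("pics/w9.png",im[:,:,::-1])
o=r.get_obs(); X,uv=cloud(d,p,(270,150,400,345))
T=(X-o['eef_pos'])@o['tcp_rot']; s=(abs(T[:,2]+.004)<.003)&(abs(T[:,1])<.03); print(np.percentile(T[s],[1,50,99],axis=0).round(4))
C=np.c_[(X[:,:2]-[.5835,-.0245])@rot2(.117),X[:,2]]
s=(C[:,2]>.055)&(C[:,2]<.088)&(C[:,0]>.01)&(C[:,0]<.045); print("face x",np.median(C[s],0),s.sum())
E
```

```text
time_s: 6.25
eef_pos: [0.6251, -0.0105, 0.1162]
tcp_rot: [[-0.892, -0.451, 0.0], [-0.451, 0.892, -0.0], [-0.0, -0.0, -1.0]]
contact_force: [0.1, 0.3, 0.0]
finger_gap: 0.0601
t 6.25 pos [ 0.6251 -0.0105  0.1162] psi 2.039 q6 -0.49 gap 0.0601 d [ 0.0054 -0.0003 -0.0018] w [-0.     0.     0.002] F [0.1 0.3 0. ] T [-0.01 -0.02 -0.01]
[[-0.0193 -0.0197 -0.0066]
 [ 0.0029 -0.001  -0.0037]
 [ 0.018   0.0173 -0.0015]]
face x [0.01856021 0.00547413 0.07720075] 1954
```

View pics/w9.png

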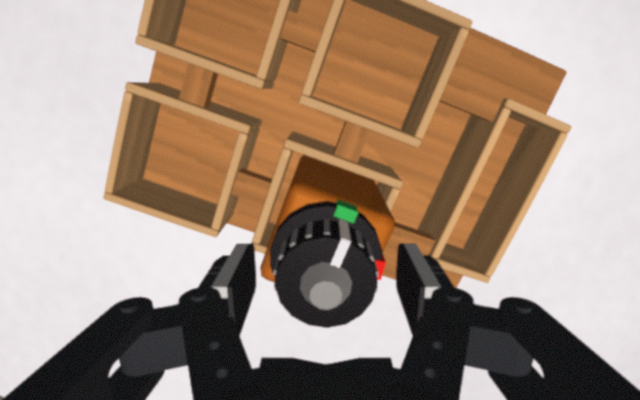

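```bash
python3 -m handwheel '[{"dx":0,"dy":-0.001,"dz":0,"wx":0,"wy":0,"wz":0,"hand":0.03},{"dx":0,"dy":-0.001,"dz":0,"wx":0,"wy":0,"wz":0,"hand":0.03},{"dx":0,"dy":-0.001,"dz":0,"wx":0,"wy":0,"wz":0,"hand":0.03},{"dx":0,"dy":-0.001,"dz":0,"wx":0,"wy":0,"wz":0,"hand":0.03}]' 60
python3 -m handwheel '[{"dx":0,"dy":0,"dz":0,"wx":0,"wy":0,"wz":0.14,"hand":0.03},{"dx":0,"dy":0,"dz":0,"wx":0,"wy":0,"wz":0.28,"hand":0.03},{"dx":0,"dy":0,"dz":0,"wx":0,"wy":0,"wz":0.42,"hand":0.03},{"dx":0,"dy":0,"dz":0,"wx":0,"wy":0,"wz":0.56,"hand":0.03},{"dx":0,"dy":0,"dz":0,"wx":0,"wy":0,"wz":0.7,"hand":0.03}]'
python3 -c "
from h import *
plan(.6251,-.0105,.116,2.039)"
python3 -m handwheel '[{"dx":0,"dy":0,"dz":0,"wx":0,"wy":0,"wz":0.14,"hand":0.03},{"dx":0,"dy":0,"dz":0,"wx":0,"wy":0,"wz":0.28,"hand":0.03},{"dx":0,"dy":0,"dz":0,"wx":0,"wy":0,"wz":0.42,"hand":0.03},{"dx":0,"dy":0,"dz":0,"wx":0,"wy":0,"wz":0.56,"hand":0.03},{"dx":0,"dy":0,"dz":0,"wx":0,"wy":0,"wz":0.6,"hand":0.03}]'
python3 - <<'E'
from h import *
plan(.6251,-.0105,.116,2.039); im,d,p=save("wrist","w10"); cv2.imwrite("pics/w10.png",im[:,:,::-1])
E
```

```text
time_s: 6.7
eef_pos: [0.6253, -0.0113, 0.1164]
tcp_rot: [[-0.892, -0.451, 0.0], [-0.451, 0.892, 0.0], [-0.0, -0.0, -1.0]]
contact_force: [-0.5, 0.3, 3.5]
finger_gap: 0.0381
time_s: 7.2
eef_pos: [0.6254, -0.0111, 0.1164]
tcp_rot: [[-0.972, 0.235, 0.001], [0.235, 0.972, 0.0], [-0.001, 0.001, -1.0]]
contact_force: [-0.6, 1.6, 1.0]
finger_gap: 0.038
t 7.2 pos [ 0.6254 -0.0111  0.1164] psi 1.334 q6 0.22 gap 0.038 d [0.0005 0.0006 0.0004] w [ 0.     0.001 -0.705] F [-0.6  1.6  1. ] T [0.18 0.04 0.1 ]
time_s: 7.7
eef_pos: [0.6255, -0.0108, 0.1165]
tcp_rot: [[-0.668, 0.745, 0.001], [0.745, 0.668, 0.001], [0.0, 0.001, -1.0]]
contact_force: [-0.1, 0.7, 1.6]
finger_gap: 0.0381
t 7.7 pos [ 0.6255 -0.0108  0.1165] psi 0.731 q6 0.82 gap 0.0381 d [ 0.0005 -0.0001  0.0005] w [ 1.000e-03  1.000e-03 -1.308e+00] F [-0.1  0.7  1.6] T [0.29 0.14 0.05]
```

View pics/w10.png

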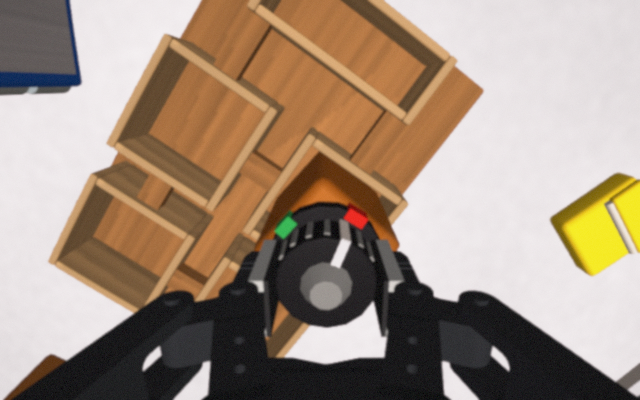

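```bash
python3 -m handwheel '[{"dx":0,"dy":0,"dz":0,"wx":0,"wy":0,"wz":0.08,"hand":0.03},{"dx":0,"dy":0,"dz":0,"wx":0,"wy":0,"wz":0.16,"hand":0.03},{"dx":0,"dy":0,"dz":0,"wx":0,"wy":0,"wz":0.22,"hand":0.03},{"dx":0,"dy":0,"dz":0,"wx":0,"wy":0,"wz":0.22,"hand":0.03}]'
python3 - <<'E'
from h import *
plan(.6251,-.0105,.116,2.039); im,d,p=save("wrist","w11"); crop(im,(220,150,430,350),3,"pics/w11.png")
E
```

```text
time_s: 8.15
eef_pos: [0.6252, -0.0108, 0.1164]
tcp_rot: [[-0.49, 0.872, 0.0], [0.872, 0.49, 0.001], [0.001, 0.001, -1.0]]
contact_force: [-0.3, 0.3, 2.5]
finger_gap: 0.0383
t 8.15 pos [ 0.6252 -0.0108  0.1164] psi 0.512 q6 1.04 gap 0.0383 d [0.0003 0.0001 0.0004] w [ 1.000e-03  0.000e+00 -1.527e+00] F [-0.3  0.3  2.5] T [ 0.09  0.33 -0.09]
```

View pics/w11.png

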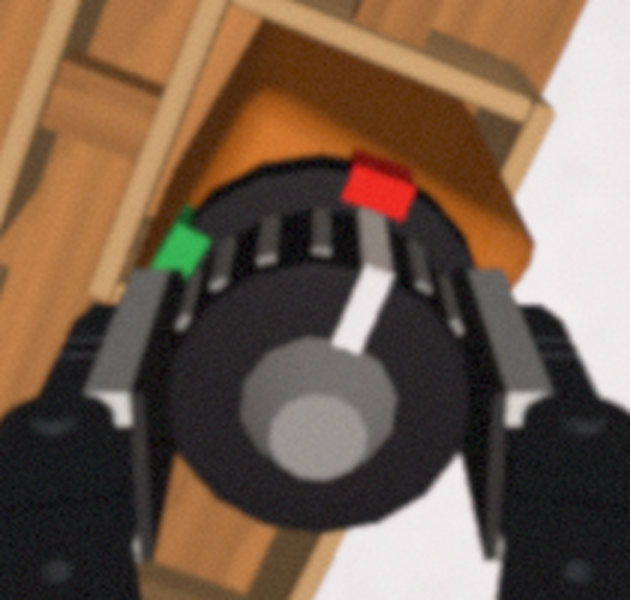

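```bash
python3 -m handwheel '[{"dx":0,"dy":0,"dz":0,"wx":0,"wy":0,"wz":0.07,"hand":0.03},{"dx":0,"dy":0,"dz":0,"wx":0,"wy":0,"wz":0.14,"hand":0.03},{"dx":0,"dy":0,"dz":0,"wx":0,"wy":0,"wz":0.14,"hand":0.03}]'
python3 - <<'E'
from h import *
plan(.6251,-.0105,.116,2.039); im,d,p=save("wrist","w12"); crop(im,(220,150,430,350),3,"pics/w12.png")
E
```

```text
time_s: 8.5
eef_pos: [0.6253, -0.0119, 0.1165]
tcp_rot: [[-0.367, 0.93, 0.001], [0.93, 0.367, -0.002], [-0.002, -0.0, -1.0]]
contact_force: [-0.2, -3.5, 2.0]
finger_gap: 0.0377
t 8.5 pos [ 0.6253 -0.0119  0.1165] psi 0.376 q6 1.18 gap 0.0377 d [0.0014 0.0004 0.0005] w [-2.000e-03  1.000e-03 -1.663e+00] F [-0.2 -3.5  2. ] T [-0.81  0.07  0.9 ]
```

View pics/w12.png

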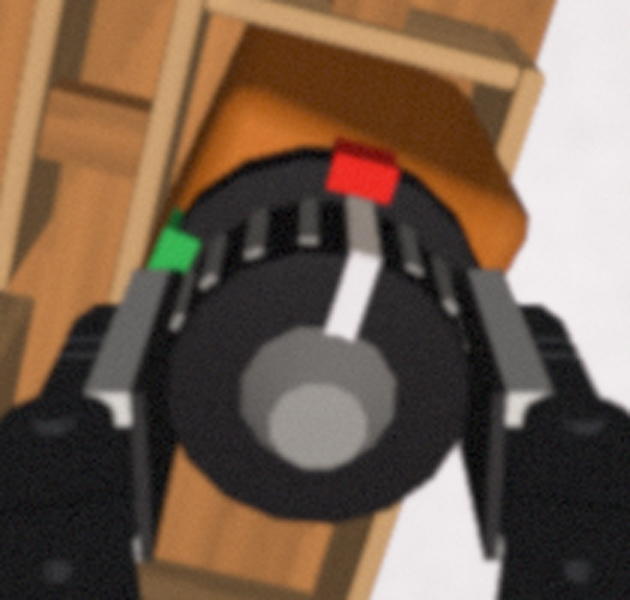

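```bash
python3 -m handwheel '[{"dx":0,"dy":0,"dz":0,"wx":0,"wy":0,"wz":0,"hand":0.07},{"dx":0,"dy":0,"dz":0,"wx":0,"wy":0,"wz":0,"hand":0.07},{"dx":0,"dy":0,"dz":-0.03,"wx":0,"wy":0,"wz":0,"hand":0.08},{"dx":0,"dy":0,"dz":-0.08,"wx":0,"wy":0,"wz":0,"hand":0.085},{"dx":0,"dy":0,"dz":-0.13,"wx":0,"wy":0,"wz":0,"hand":0.085}]'
python3 - <<'E'
from h import *
plan(.578,.315,.25,1.57); im,d,p=save("wrist","w13"); cv2.imwrite("pics/w13.png",im[:,:,::-1])
im,d,p=save("top","t1"); crop(im,(140,120,450,290),2.5,"pics/t1.png")
E
```

```text
time_s: 9.05
eef_pos: [0.6243, -0.0112, 0.2468]
tcp_rot: [[-0.367, 0.93, -0.002], [0.93, 0.367, -0.0], [0.0, -0.002, -1.0]]
contact_force: [0.8, 0.6, -0.6]
finger_gap: 0.085
t 9.05 pos [ 0.6243 -0.0112  0.2468] psi 0.376 q6 1.18 gap 0.085 d [ 0.3205  0.0768 -0.0032] w [-0.002 -0.002 -1.194] F [ 0.8  0.6 -0.6] T [-0.04 -0.04  0.05]
```

View pics/w13.png

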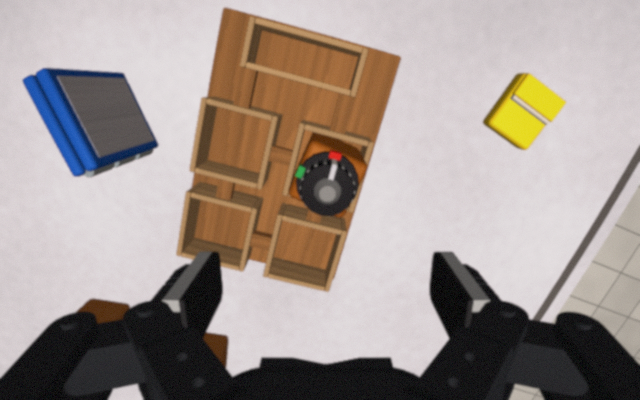

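View pics/t1.png

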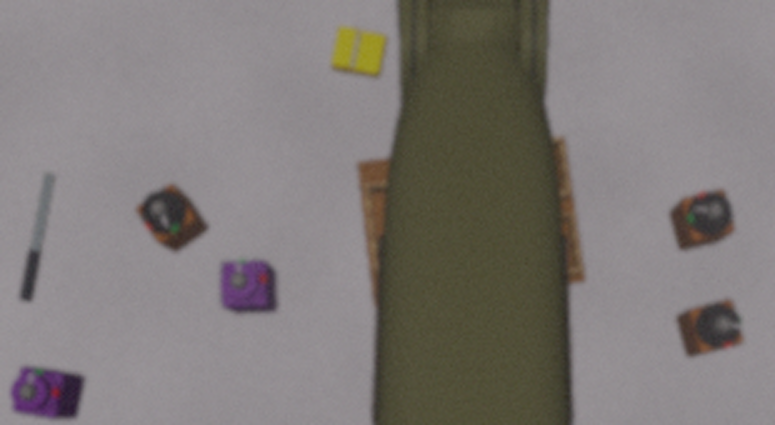

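```bash
python3 -m handwheel '[{"dx":0.04,"dy":0.01,"dz":0,"wx":0,"wy":0,"wz":-0.14,"hand":0.085},{"dx":0.085,"dy":0.02,"dz":0,"wx":0,"wy":0,"wz":-0.28,"hand":0.085},{"dx":0.13,"dy":0.031,"dz":0,"wx":0,"wy":0,"wz":-0.42,"hand":0.085},{"dx":0.175,"dy":0.042,"dz":0,"wx":0,"wy":0,"wz":-0.56,"hand":0.085},{"dx":0.22,"dy":0.053,"dz":0,"wx":0,"wy":0,"wz":-0.7,"hand":0.085}]'
python3 -c "
from h import *
plan(.578,.315,.25,1.57)"
```

```text
time_s: 9.65
eef_pos: [0.5971, 0.2148, 0.2534]
tcp_rot: [[-0.883, 0.47, 0.014], [0.47, 0.883, 0.0], [-0.012, 0.007, -1.0]]
contact_force: [0.3, 0.3, 0.2]
finger_gap: 0.0847
t 9.65 pos [0.5971 0.2148 0.2534] psi 1.082 q6 0.84 gap 0.0847 d [0.064  0.0795 0.0032] w [ 0.003  0.014 -0.488] F [0.3 0.3 0.2] T [-0.   -0.   -0.02]
```

```bash
python3 -m handwheel '[{"dx":0.03,"dy":0.037,"dz":0.003,"wx":0.003,"wy":0.014,"wz":-0.14,"hand":0.085},{"dx":0.055,"dy":0.07,"dz":0.003,"wx":0.003,"wy":0.014,"wz":-0.28,"hand":0.085},{"dx":0.064,"dy":0.0795,"dz":0.003,"wx":0.003,"wy":0.014,"wz":-0.42,"hand":0.085},{"dx":0.064,"dy":0.0795,"dz":0.003,"wx":0.003,"wy":0.014,"wz":-0.488,"hand":0.085},{"dx":0.064,"dy":0.0795,"dz":0.003,"wx":0.003,"wy":0.014,"wz":-0.488,"hand":0.085}]'
python3 - <<'E'
from h import *
im,d,p=save("wrist","w14"); cv2.imwrite("pics/w14.png",im[:,:,::-1])
E
```

```text
time_s: 10.15
eef_pos: [0.5773, 0.3161, 0.2492]
tcp_rot: [[-1.0, -0.001, -0.001], [-0.001, 1.0, 0.001], [0.001, 0.001, -1.0]]
contact_force: [-0.2, 0.4, 1.0]
finger_gap: 0.0849
```

View pics/w14.png

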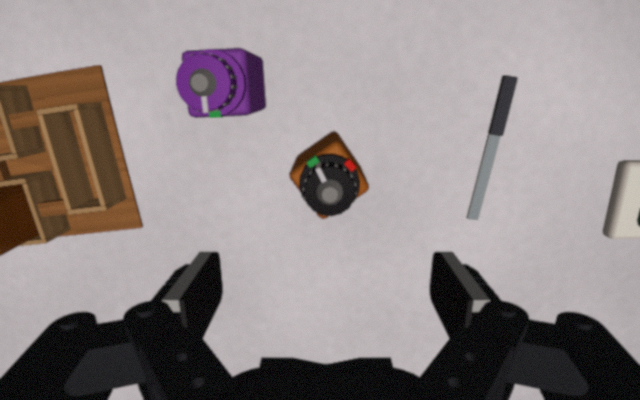

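Run:
```python
from h import *
im,d,p=load("w14")
q,f,n,b=fitbottle(im,p,[.578,.315,-2.3]); print(q,f,n)
overlay(im,p,q,0,"pics/w14f.png",b,4)
X,uv=cloud(d,p,b); s=abs(X[:,2]-.114)<.004; print("collar",s.sum(),(np.percentile(X[s],2,axis=0)+np.percentile(X[s],98,axis=0))/2)
m=(q[2]-.117+np.pi/4)%(np.pi/2)-np.pi/4; print("misalign",m)
plan(q[0],q[1],.11,1.57)
```

```text
[ 0.58069274  0.31841619 -2.60860614] 554.5555555555555 4132.555555555556
collar 1807 [0.58118418 0.31817747 0.11402821]
misalign 0.415986513129166
t 10.2 pos [0.5776 0.3155 0.2495] psi 1.569 q6 0.5 gap 0.085 d [-0.0032  0.0029  0.1395] w [ 0.001 -0.001 -0.001] F [-0.7 -0.4  0.9] T [-0.04  0.05 -0.01]
```

View pics/w14f.png

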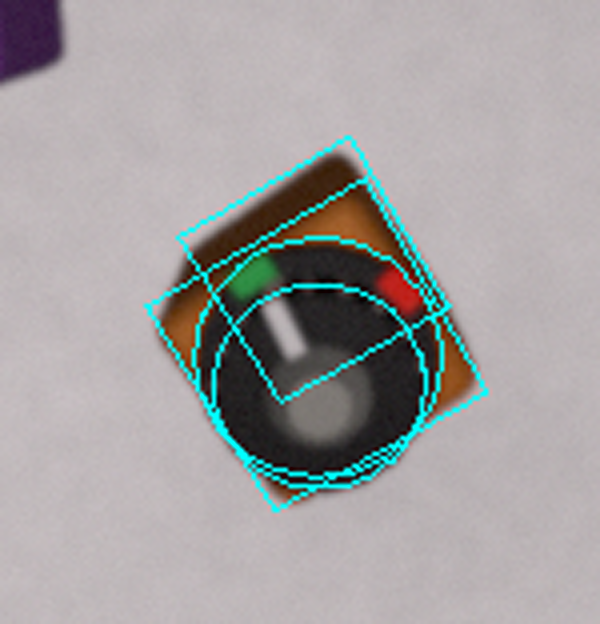

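```bash
python3 -m handwheel '[{"dx":-0.003,"dy":0.003,"dz":0.045,"wx":0,"wy":0,"wz":0,"hand":0.085},{"dx":-0.003,"dy":0.003,"dz":0.09,"wx":0,"wy":0,"wz":0,"hand":0.085},{"dx":-0.003,"dy":0.003,"dz":0.125,"wx":0,"wy":0,"wz":0,"hand":0.085},{"dx":-0.003,"dy":0.003,"dz":0.139,"wx":0,"wy":0,"wz":0,"hand":0.07},{"dx":-0.003,"dy":0.003,"dz":0.139,"wx":0,"wy":0,"wz":0,"hand":0.06}]'
python3 -c "
from h import *
plan(.581,.318,.11,1.57)"
```

```text
time_s: 10.7
eef_pos: [0.5784, 0.3167, 0.1071]
tcp_rot: [[-1.0, 0.004, -0.007], [0.004, 1.0, -0.002], [0.007, -0.002, -1.0]]
contact_force: [-0.6, 0.4, 0.6]
finger_gap: 0.0601
t 10.7 pos [0.5784 0.3167 0.1071] psi 1.567 q6 0.5 gap 0.0601 d [-0.0025  0.0013 -0.0029] w [-0.002 -0.007 -0.003] F [-0.6  0.4  0.6] T [-0.    0.03 -0.04]
```

```bash
python3 -m handwheel '[{"dx":-0.003,"dy":0.001,"dz":-0.003,"wx":-0.002,"wy":-0.007,"wz":0,"hand":0.06},{"dx":-0.003,"dy":0.001,"dz":-0.003,"wx":-0.002,"wy":-0.007,"wz":0,"hand":0.06},{"dx":-0.003,"dy":0.001,"dz":-0.003,"wx":-0.002,"wy":-0.007,"wz":0,"hand":0.05},{"dx":-0.003,"dy":0.001,"dz":-0.003,"wx":-0.002,"wy":-0.007,"wz":0,"hand":0.03},{"dx":-0.003,"dy":0.001,"dz":-0.003,"wx":-0.002,"wy":-0.007,"wz":0,"hand":0.03}]'
python3 -m handwheel '[{"dx":0,"dy":0,"dz":0,"wx":0,"wy":0,"wz":0,"hand":0.03},{"dx":0,"dy":0,"dz":0,"wx":0,"wy":0,"wz":0,"hand":0.03}]'
python3 -c "
from h import *
plan(.581,.318,.11,1.57)"
python3 -m handwheel '[{"dx":0,"dy":0,"dz":-0.04,"wx":0,"wy":0,"wz":0,"hand":0.03},{"dx":0,"dy":0,"dz":-0.08,"wx":0,"wy":0,"wz":0,"hand":0.03},{"dx":0,"dy":0,"dz":-0.12,"wx":0,"wy":0,"wz":0,"hand":0.03},{"dx":0,"dy":0,"dz":-0.16,"wx":0,"wy":0,"wz":0,"hand":0.03},{"dx":0,"dy":0,"dz":-0.17,"wx":0,"wy":0,"wz":0,"hand":0.03}]'
python3 - <<'E'
from h import *
C=np.array([.5835,-.0245]);R=rot2(.117)
for k in SOCK: print((C+R@np.array(k)).round(4))
plan(*(C+R@np.array(SOCK[1])),.28,1.57-.416)
E
```

```text
time_s: 11.2
eef_pos: [0.5824, 0.3185, 0.1118]
tcp_rot: [[-1.0, 0.004, 0.003], [0.004, 1.0, 0.002], [-0.003, 0.002, -1.0]]
contact_force: [-0.4, 0.8, 5.1]
finger_gap: 0.038
time_s: 11.4
eef_pos: [0.5824, 0.3187, 0.1119]
tcp_rot: [[-1.0, 0.004, 0.003], [0.004, 1.0, 0.002], [-0.003, 0.002, -1.0]]
contact_force: [0.4, -0.6, 1.8]
finger_gap: 0.0379
t 11.4 pos [0.5824 0.3187 0.1119] psi 1.567 q6 0.5 gap 0.0379 d [ 0.0014 -0.0007  0.0019] w [ 0.002  0.003 -0.003] F [ 0.4 -0.6  1.8] T [ 0.02  0.02 -0.01]
time_s: 11.9
eef_pos: [0.5834, 0.3191, 0.2863]
tcp_rot: [[-1.0, 0.004, 0.009], [0.004, 1.0, 0.005], [-0.009, 0.005, -1.0]]
contact_force: [0.9, -0.3, -2.4]
finger_gap: 0.0383
[ 0.5484 -0.1112]
[ 0.6378 -0.1007]
[ 0.5379 -0.0218]
[ 0.6273 -0.0113]
t 11.9 pos [0.5834 0.3191 0.2863] psi 1.567 q6 0.5 gap 0.0383 d [-0.0559 -0.4196  0.0047] w [0.007 0.008 0.413] F [ 0.9 -0.3 -2.4] T [-0.04 -0.1  -0.01]
```

```bash
python3 -m handwheel '[{"dx":-0.006,"dy":-0.047,"dz":0.001,"wx":0.005,"wy":0.008,"wz":0.09,"hand":0.03},{"dx":-0.012,"dy":-0.094,"dz":0.002,"wx":0.005,"wy":0.008,"wz":0.18,"hand":0.03},{"dx":-0.018,"dy":-0.14,"dz":0.003,"wx":0.005,"wy":0.008,"wz":0.27,"hand":0.03},{"dx":-0.024,"dy":-0.187,"dz":0.004,"wx":0.005,"wy":0.008,"wz":0.36,"hand":0.03},{"dx":-0.03,"dy":-0.234,"dz":0.005,"wx":0.005,"wy":0.008,"wz":0.413,"hand":0.03}]'
python3 -c "
from h import *
plan(.6378,-.1007,.25,1.154)"
```

```text
time_s: 12.4
eef_pos: [0.6115, 0.083, 0.2779]
tcp_rot: [[-0.913, 0.407, -0.004], [0.407, 0.913, 0.001], [0.004, -0.0, -1.0]]
contact_force: [0.9, -0.7, -3.5]
finger_gap: 0.0381
t 12.4 pos [0.6115 0.083  0.2779] psi 1.152 q6 0.55 gap 0.0381 d [-0.0989 -0.1571  0.0276] w [-0.    -0.004 -0.002] F [ 0.9 -0.7 -3.5] T [-0.02 -0.1   0.01]
```

```bash
python3 -m handwheel '[{"dx":-0.026,"dy":-0.041,"dz":0.0,"wx":0,"wy":0,"wz":0,"hand":0.03},{"dx":-0.052,"dy":-0.082,"dz":0.0,"wx":0,"wy":0,"wz":0,"hand":0.03},{"dx":-0.078,"dy":-0.123,"dz":0,"wx":0,"wy":0,"wz":0,"hand":0.03},{"dx":-0.099,"dy":-0.157,"dz":0.01,"wx":0,"wy":0,"wz":0,"hand":0.03},{"dx":-0.099,"dy":-0.157,"dz":0.028,"wx":0,"wy":0,"wz":0,"hand":0.03}]'
python3 -c "
from h import *
plan(.6378,-.1007,.17,1.154)"
```

```text
time_s: 12.9
eef_pos: [0.6384, -0.1067, 0.2478]
tcp_rot: [[-0.911, 0.413, -0.003], [0.413, 0.911, -0.002], [0.002, -0.003, -1.0]]
contact_force: [0.7, 1.9, -3.1]
finger_gap: 0.0381
t 12.9 pos [ 0.6384 -0.1067  0.2478] psi 1.145 q6 0.26 gap 0.0381 d [0.0028 0.0054 0.0778] w [-0.003 -0.002 -0.009] F [ 0.7  1.9 -3.1] T [ 0.38 -0.   -0.06]
```

```bash
python3 -m handwheel '[{"dx":0.003,"dy":0.005,"dz":0.0,"wx":0,"wy":0,"wz":-0.009,"hand":0.03},{"dx":0.003,"dy":0.005,"dz":0.03,"wx":0,"wy":0,"wz":-0.009,"hand":0.03},{"dx":0.003,"dy":0.005,"dz":0.06,"wx":0,"wy":0,"wz":-0.009,"hand":0.03},{"dx":0.003,"dy":0.005,"dz":0.078,"wx":0,"wy":0,"wz":-0.009,"hand":0.03},{"dx":0.003,"dy":0.005,"dz":0.078,"wx":0,"wy":0,"wz":-0.009,"hand":0.03}]'
python3 -m handwheel '[{"dx":0,"dy":0,"dz":0.0,"wx":0,"wy":0,"wz":0,"hand":0.03},{"dx":0,"dy":0,"dz":0.0,"wx":0,"wy":0,"wz":0,"hand":0.03}]'
cat >> h.py <<'E'
CAD=(.5835,-.0245,.117)
def held(tag,sock,nfaces=2):
    o=r.get_obs(); im,d,p=save("wrist",tag); caddyov(im,p,CAD,f"pics/{tag}.png")
    X,uv=cloud(d,p,(230,120,430,260)); C=np.c_[(X[:,:2]-CAD[:2])@rot2(CAD[2]),X[:,2]]; C[:,:2]-=SOCK[sock]
    zt=o['eef_pos'][2]
    s=(C[:,2]>max(zt-.105,.05))&(C[:,2]<zt-.032)&(abs(C[:,0])<.045)&(abs(C[:,1])<.045)
    print("held pts",s.sum())
    for ax,nm in ((0,'x'),(1,'y')):
        h=np.histogram(C[s][:,ax],bins=np.arange(-.045,.0451,.001)); k=np.argsort(h[0])[-4:]; print(nm,"peaks",[(round(h[1][i]+.0005,4),int(h[0][i])) for i in k])
    for z in (.04,.06,.08,.1):
        t=s&(abs(C[:,2]-(zt-z))<.006); print(z,t.sum(),np.percentile(C[t][:,:2],[3,50,97],axis=0).round(4).tolist() if t.sum()>5 else '')
E
python3 - <<'E'
from h import *
held("w15",1); plan(.6378,-.1007,.118,1.154)
E
```

```text
time_s: 13.4
eef_pos: [0.6343, -0.0993, 0.1657]
tcp_rot: [[-0.915, 0.403, -0.012], [0.403, 0.915, -0.001], [0.011, -0.005, -1.0]]
contact_force: [-0.3, 0.8, -2.4]
finger_gap: 0.0381
time_s: 13.6
eef_pos: [0.6344, -0.0986, 0.1663]
tcp_rot: [[-0.915, 0.402, -0.012], [0.402, 0.915, -0.0], [0.011, -0.005, -1.0]]
contact_force: [0.4, -0.4, -2.9]
finger_gap: 0.0379
held pts 2800
x peaks [(np.float64(-0.0315), 408), (np.float64(-0.0285), 408), (np.float64(-0.0295), 521), (np.float64(-0.0305), 589)]
y peaks [(np.float64(0.0265), 103), (np.float64(0.0295), 216), (np.float64(0.0275), 230), (np.float64(0.0285), 231)]
0.04 687 [[-0.0313, -0.0185], [-0.0291, 0.0146], [0.0103, 0.0299]]
0.06 491 [[-0.0315, -0.0184], [-0.0293, 0.0144], [0.0091, 0.03]]
0.08 358 [[-0.0317, -0.0184], [-0.0294, 0.0152], [0.0096, 0.0301]]
0.1 255 [[-0.0319, -0.0183], [-0.0296, 0.0148], [0.009, 0.0303]]
t 13.65 pos [ 0.6348 -0.0989  0.1668] psi 1.156 q6 0.26 gap 0.0379 d [-0.0039 -0.0002  0.0487] w [-0.005 -0.01   0.002] F [ 0.4  0.7 -3.5] T [-0.   -0.05 -0.02]
```

View pics/w15.png

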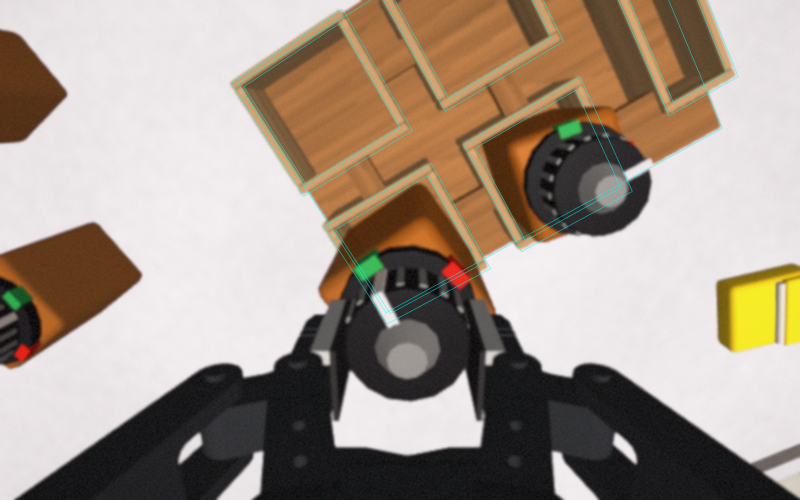

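```bash
cat >> h.py <<'E'
def face(tag,sock,zt=None):
    o=r.get_obs(); zt=zt or o['eef_pos'][2]; im,d,p=load(tag)
    X,uv=cloud(d,p,(230,120,430,260)); C=np.c_[(X[:,:2]-CAD[:2])@rot2(CAD[2]),X[:,2]]; C[:,:2]-=SOCK[sock]
    s=(C[:,2]>max(zt-.105,.05))&(C[:,2]<zt-.032)&(abs(C[:,0])<.045)&(abs(C[:,1])<.045); P=C[s][:,:2]
    best=None
    # fit square: each point on -x face or +-y face
    def cost(q):
        L=(P-q[:2])@rot2(q[2]); e=np.minimum(abs(abs(L[:,0])-.026)+np.maximum(abs(L[:,1])-.026,0),abs(abs(L[:,1])-.026)+np.maximum(abs(L[:,0])-.026,0)); return np.minimum(e,.006).mean()
    for a in (-.1,0,.1):
      for x in (-.005,0,.005):
        f=minimize(cost,[x,0,a],method='Nelder-Mead',options=dict(initial_simplex=[[x,0,a],[x+.004,0,a],[x,.004,a],[x,0,a+.08]],xatol=1e-5,fatol=1e-8))
        if best is None or f.fun<best.fun: best=f
    print("held bottle in socket frame: x,y,yaw",best.x.round(4),"res",best.fun)
    dw=rot2(CAD[2])@(-best.x[:2]); dt=np.asarray(o['tcp_rot']).T@np.r_[dw,0]
    print("correct tool d",dt.round(4),"wz",best.x[2].round(3))
E
python3 -c "
from h import *
face('w15',1)
face('w7',3,.1573)"
```

```text
held bottle in socket frame: x,y,yaw [-0.004   0.0027  0.0824] res 0.0002600431856662471
correct tool d [-0.0048 -0.0003 -0.    ] wz 0.082
held bottle in socket frame: x,y,yaw [ 0.0047  0.0007 -0.0141] res 0.00024645041955587713
correct tool d [ 0.0037 -0.003   0.0001] wz -0.014
```

```bash
python3 -m handwheel '[{"dx":-0.005,"dy":0,"dz":0.0,"wx":-0.005,"wy":-0.01,"wz":0.08,"hand":0.03},{"dx":-0.005,"dy":0,"dz":0.01,"wx":-0.005,"wy":-0.01,"wz":0.08,"hand":0.03},{"dx":-0.005,"dy":0,"dz":0.02,"wx":-0.005,"wy":-0.01,"wz":0.08,"hand":0.03},{"dx":-0.005,"dy":0,"dz":0.025,"wx":-0.005,"wy":-0.01,"wz":0.08,"hand":0.03},{"dx":-0.005,"dy":0,"dz":0.025,"wx":-0.005,"wy":-0.01,"wz":0.08,"hand":0.03}]'
python3 - <<'E'
from h import *
held("w16",1); face("w16",1); plan(.6378,-.1007,.118,1.075)
E
```

```text
time_s: 14.15
eef_pos: [0.6426, -0.1019, 0.1567]
tcp_rot: [[-0.881, 0.473, 0.017], [0.473, 0.881, -0.004], [-0.017, 0.004, -1.0]]
contact_force: [-18.1, 1.1, 59.9]
finger_gap: 0.0378
held pts 3032
x peaks [(np.float64(-0.0175), 44), (np.float64(-0.0195), 49), (np.float64(-0.0205), 148), (np.float64(-0.0215), 1864)]
y peaks [(np.float64(0.0215), 60), (np.float64(0.0235), 95), (np.float64(0.0255), 173), (np.float64(0.0245), 764)]
0.04 729 [[-0.0218, -0.0209], [-0.0214, 0.0133], [0.02, 0.0246]]
0.06 529 [[-0.0217, -0.0209], [-0.0214, 0.0132], [0.0205, 0.0249]]
0.08 391 [[-0.0216, -0.0204], [-0.0214, 0.0135], [0.0205, 0.0251]]
0.1 278 [[-0.0216, -0.0198], [-0.0213, 0.0137], [0.0206, 0.0253]]
held bottle in socket frame: x,y,yaw [ 0.0045 -0.0013  0.0039] res 0.00020911127013701592
correct tool d [ 0.0045 -0.0015 -0.0001] wz 0.004
t 14.2 pos [ 0.6425 -0.1019  0.1566] psi 1.078 q6 0.34 gap 0.038 d [ 0.0053 -0.0013  0.0385] w [0.004 0.017 0.003] F [-17.7   2.4  59.7] T [0.27 3.62 0.11]
```

View pics/w16.png

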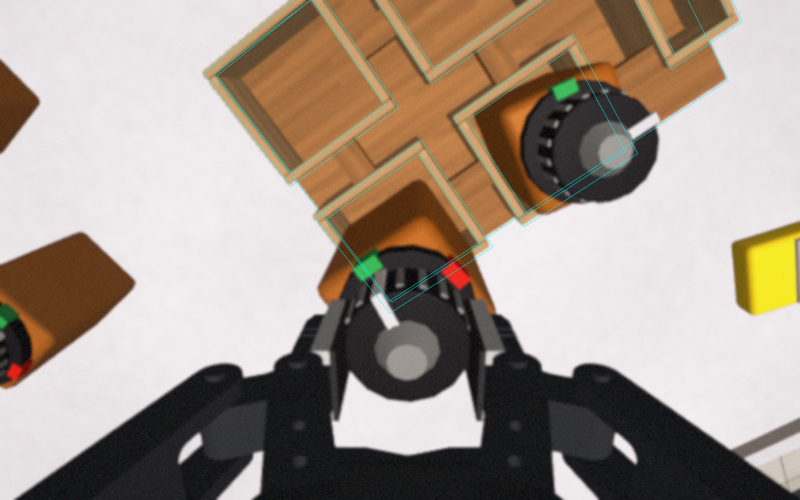

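```bash
python3 -m handwheel '[{"dx":0,"dy":0,"dz":-0.012,"wx":0.004,"wy":0.017,"wz":0,"hand":0.03},{"dx":0.002,"dy":-0.001,"dz":-0.014,"wx":0.004,"wy":0.017,"wz":0,"hand":0.03},{"dx":0.004,"dy":-0.001,"dz":-0.014,"wx":0.004,"wy":0.017,"wz":0,"hand":0.03},{"dx":0.004,"dy":-0.001,"dz":-0.014,"wx":0.004,"wy":0.017,"wz":0,"hand":0.03},{"dx":0.004,"dy":-0.001,"dz":-0.014,"wx":0.004,"wy":0.017,"wz":0,"hand":0.03}]'
python3 - <<'E'
from h import *
held("w17",1); face("w17",1); plan(.6378,-.1007,.118,1.075)
E
```

```text
time_s: 14.7
eef_pos: [0.6368, -0.1005, 0.168]
tcp_rot: [[-0.881, 0.473, -0.005], [0.473, 0.881, 0.001], [0.005, -0.001, -1.0]]
contact_force: [0.3, 0.5, -3.1]
finger_gap: 0.0377
held pts 2819
x peaks [(np.float64(-0.0235), 41), (np.float64(-0.0255), 55), (np.float64(-0.0265), 178), (np.float64(-0.0275), 1679)]
y peaks [(np.float64(0.0225), 51), (np.float64(0.0245), 61), (np.float64(0.0255), 93), (np.float64(0.0265), 817)]
0.04 682 [[-0.0274, -0.0192], [-0.0271, 0.0146], [0.0144, 0.0266]]
0.06 492 [[-0.0275, -0.0187], [-0.0272, 0.0148], [0.014, 0.0268]]
0.08 369 [[-0.0275, -0.0184], [-0.0273, 0.0153], [0.015, 0.0269]]
0.1 259 [[-0.0276, -0.0184], [-0.0274, 0.015], [0.0147, 0.0271]]
held bottle in socket frame: x,y,yaw [-0.0013  0.0006  0.0041] res 0.00020184967670254994
correct tool d [-0.0014  0.0002 -0.    ] wz 0.004
t 14.75 pos [ 0.6371 -0.1006  0.1682] psi 1.078 q6 0.34 gap 0.038 d [-0.0008  0.0003  0.0502] w [-0.001 -0.004  0.003] F [-0.   0.5 -3.5] T [-0.03 -0.01  0.01]
```

Now centred to about 1 mm. Descend (held height possibly unchanged; total ≈50 mm).

```bash
python3 -m handwheel '[{"dx":-0.0005,"dy":0,"dz":0.01,"wx":0,"wy":-0.003,"wz":0,"hand":0.03},{"dx":-0.0005,"dy":0,"dz":0.02,"wx":0,"wy":-0.003,"wz":0,"hand":0.03},{"dx":-0.0005,"dy":0,"dz":0.025,"wx":0,"wy":-0.003,"wz":0,"hand":0.03},{"dx":-0.0005,"dy":0,"dz":0.025,"wx":0,"wy":-0.003,"wz":0,"hand":0.03}]'
python3 -c "
from h import *
plan(.6378,-.1007,.118,1.075)"
```

```text
time_s: 15.15
eef_pos: [0.6362, -0.1006, 0.1412]
tcp_rot: [[-0.881, 0.473, -0.005], [0.473, 0.881, 0.0], [0.004, -0.002, -1.0]]
contact_force: [-0.5, 0.1, -3.3]
finger_gap: 0.0379
t 15.15 pos [ 0.6362 -0.1006  0.1412] psi 1.078 q6 0.34 gap 0.0379 d [-0.0015  0.0007  0.0232] w [-0.002 -0.004  0.003] F [-0.5  0.1 -3.3] T [0.04 0.   0.01]
```

```bash
python3 -m handwheel '[{"dx":-0.001,"dy":0,"dz":0.01,"wx":0,"wy":-0.003,"wz":0,"hand":0.03},{"dx":-0.001,"dy":0,"dz":0.018,"wx":0,"wy":-0.003,"wz":0,"hand":0.03},{"dx":-0.001,"dy":0,"dz":0.022,"wx":0,"wy":-0.003,"wz":0,"hand":0.03},{"dx":-0.001,"dy":0,"dz":0.022,"wx":0,"wy":-0.003,"wz":0,"hand":0.03}]'
python3 -c "
from h import *
plan(.6378,-.1007,.118,1.075)"
```

```text
time_s: 15.55
eef_pos: [0.6366, -0.101, 0.1187]
tcp_rot: [[-0.881, 0.473, -0.003], [0.473, 0.881, -0.001], [0.002, -0.002, -1.0]]
contact_force: [0.3, 0.3, -3.2]
finger_gap: 0.038
t 15.55 pos [ 0.6366 -0.101   0.1187] psi 1.078 q6 0.34 gap 0.038 d [-0.001   0.0008  0.0007] w [-0.002 -0.002  0.003] F [ 0.3  0.3 -3.2] T [-0.02 -0.03  0.01]
```

```bash
python3 -m handwheel '[{"dx":-0.001,"dy":0,"dz":0.001,"wx":0,"wy":-0.002,"wz":0,"hand":0.03},{"dx":-0.001,"dy":0,"dz":0.001,"wx":0,"wy":-0.002,"wz":0,"hand":0.06},{"dx":-0.001,"dy":0,"dz":0.001,"wx":0,"wy":-0.002,"wz":0,"hand":0.06},{"dx":-0.001,"dy":0,"dz":0.003,"wx":0,"wy":-0.002,"wz":0,"hand":0.06}]'
cat >> h.py <<'E'
def collar(tag):
    o=r.get_obs(); im,d,p=save("wrist",tag); crop(im,(200,130,450,350),3,f"pics/{tag}.png")
    X,uv=cloud(d,p,(270,150,400,345)); T=(X-o['eef_pos'])@np.asarray(o['tcp_rot'])
    s=(T[:,2]>-.012)&(T[:,2]<.0)&(abs(T[:,1])<.024); zc=np.median(T[s][:,2]); s&=abs(T[:,2]-zc)<.002
    lo,hi=np.percentile(T[s],[1,99],axis=0); print("collar top z in tool",zc.round(4),"-x edge",lo[0].round(4),"+x",hi[0].round(4),"y mid",((lo+hi)/2)[1].round(4),"centre from -x edge",(lo[0]+.0195).round(4)); plan(0,0,0)
E
python3 -c "
from h import *
collar('w18')"
```

```text
time_s: 15.95
eef_pos: [0.6383, -0.1016, 0.1167]
tcp_rot: [[-0.881, 0.473, 0.001], [0.473, 0.881, -0.002], [-0.002, -0.002, -1.0]]
contact_force: [0.3, -0.0, -0.5]
finger_gap: 0.0597
collar top z in tool -0.0033 -x edge -0.0173 +x 0.0198 y mid 0.0001 centre from -x edge 0.0022
t 16.0 pos [ 0.6379 -0.1015  0.116 ] psi 1.078 q6 0.34 gap 0.0597 d [ 0.6102 -0.2118  0.1159] w [-0.002  0.001  0.   ] F [-0.  -0.2  0.4] T [-0.01 -0.02  0.03]
```

View pics/w18.png

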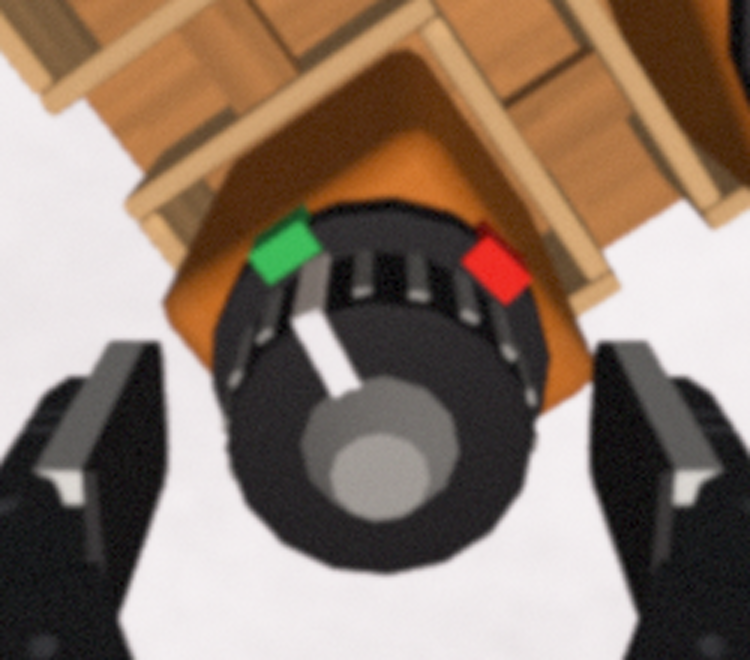

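```bash
python3 -m handwheel '[{"dx":0.0015,"dy":0,"dz":0,"wx":0,"wy":0,"wz":0,"hand":0.06},{"dx":0.0015,"dy":0,"dz":0,"wx":0,"wy":0,"wz":0,"hand":0.03},{"dx":0.0015,"dy":0,"dz":0,"wx":0,"wy":0,"wz":0,"hand":0.03},{"dx":0.0015,"dy":0,"dz":0,"wx":0,"wy":0,"wz":0,"hand":0.03},{"dx":0.0015,"dy":0,"dz":0,"wx":0,"wy":0,"wz":0,"hand":0.03}]' 60
python3 -m handwheel '[{"dx":0,"dy":0,"dz":0,"wx":0,"wy":0,"wz":0.14,"hand":0.03},{"dx":0,"dy":0,"dz":0,"wx":0,"wy":0,"wz":0.28,"hand":0.03},{"dx":0,"dy":0,"dz":0,"wx":0,"wy":0,"wz":0.42,"hand":0.03},{"dx":0,"dy":0,"dz":0,"wx":0,"wy":0,"wz":0.56,"hand":0.03},{"dx":0,"dy":0,"dz":0,"wx":0,"wy":0,"wz":0.7,"hand":0.03}]'
python3 -m handwheel '[{"dx":0,"dy":0,"dz":0,"wx":0,"wy":0,"wz":0.14,"hand":0.03},{"dx":0,"dy":0,"dz":0,"wx":0,"wy":0,"wz":0.28,"hand":0.03},{"dx":0,"dy":0,"dz":0,"wx":0,"wy":0,"wz":0.42,"hand":0.03},{"dx":0,"dy":0,"dz":0,"wx":0,"wy":0,"wz":0.5,"hand":0.03},{"dx":0,"dy":0,"dz":0,"wx":0,"wy":0,"wz":0.5,"hand":0.03}]'
python3 -c "
from h import *
plan(0,0,0)"
python3 -m handwheel '[{"dx":0,"dy":0,"dz":0,"wx":0,"wy":0,"wz":0.1,"hand":0.03},{"dx":0,"dy":0,"dz":0,"wx":0,"wy":0,"wz":0.2,"hand":0.03},{"dx":0,"dy":0,"dz":0,"wx":0,"wy":0,"wz":0.2,"hand":0.03}]'
python3 -c "
from h import *
collar('w19')"
```

```text
time_s: 16.5
eef_pos: [0.6369, -0.1006, 0.1165]
tcp_rot: [[-0.881, 0.473, 0.001], [0.473, 0.881, -0.002], [-0.001, -0.001, -1.0]]
contact_force: [-0.9, 1.7, 3.5]
finger_gap: 0.0382
time_s: 17.0
eef_pos: [0.6368, -0.1008, 0.1165]
tcp_rot: [[-0.364, 0.931, 0.001], [0.931, 0.364, -0.002], [-0.002, -0.0, -1.0]]
contact_force: [-1.0, 0.1, 0.7]
finger_gap: 0.0385
time_s: 17.5
eef_pos: [0.6369, -0.1007, 0.1165]
tcp_rot: [[0.126, 0.992, 0.001], [0.992, -0.126, -0.002], [-0.002, 0.001, -1.0]]
contact_force: [0.1, 1.2, 2.0]
finger_gap: 0.0384
t 17.5 pos [ 0.6369 -0.1007  0.1165] psi -0.127 q6 1.54 gap 0.0384 d [ 0.0196 -0.6446  0.116 ] w [ 0.001  0.002 -0.   ] F [0.1 1.2 2. ] T [ 0.18  0.12 -0.04]
time_s: 17.8
eef_pos: [0.6361, -0.1007, 0.1165]
tcp_rot: [[0.319, 0.948, -0.001], [0.948, -0.319, -0.002], [-0.002, -0.0, -1.0]]
contact_force: [-2.2, 1.4, 3.7]
finger_gap: 0.038
collar top z in tool -0.0035 -x edge -0.0184 +x 0.0187 y mid 0.0012 centre from -x edge 0.0011
t 17.85 pos [ 0.6361 -0.1007  0.1165] psi -0.324 q6 1.74 gap 0.0381 d [-0.1067 -0.6351  0.1168] w [-0.     0.002  0.   ] F [-2.5  0.6  3.5] T [ 0.19  0.67 -0.06]
```

View pics/w19.png

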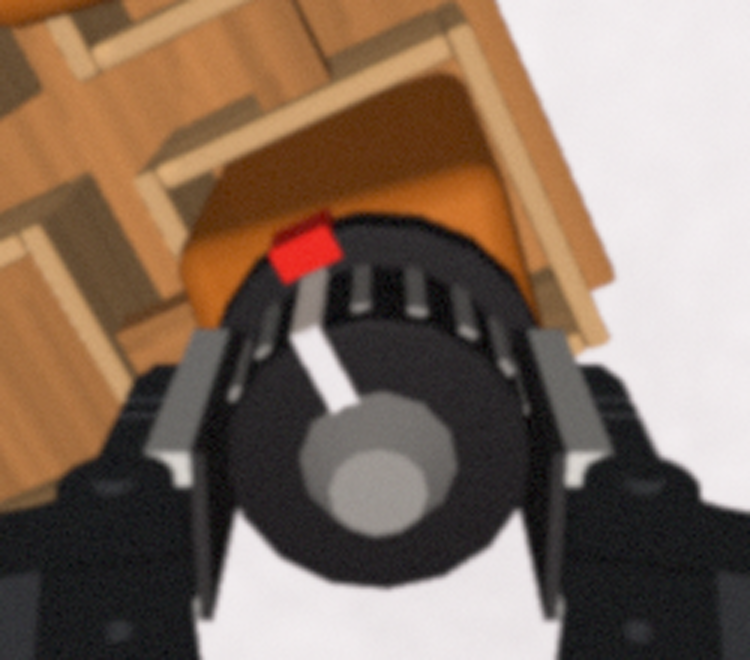

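```bash
python3 -m handwheel '[{"dx":0,"dy":0,"dz":0,"wx":0,"wy":0,"wz":0.06,"hand":0.03},{"dx":0,"dy":0,"dz":0,"wx":0,"wy":0,"wz":0.12,"hand":0.03},{"dx":0,"dy":0,"dz":0,"wx":0,"wy":0,"wz":0.12,"hand":0.03}]'
python3 -c "
from h import *
plan(0,0,0)"
python3 -m handwheel '[{"dx":0,"dy":0,"dz":0,"wx":0,"wy":0,"wz":0,"hand":0.065},{"dx":0,"dy":0,"dz":0,"wx":0,"wy":0,"wz":0,"hand":0.065},{"dx":0,"dy":0,"dz":-0.03,"wx":0,"wy":0,"wz":0,"hand":0.07},{"dx":0,"dy":0,"dz":-0.08,"wx":0,"wy":0,"wz":0,"hand":0.085},{"dx":0,"dy":0,"dz":-0.13,"wx":0,"wy":0,"wz":0,"hand":0.085}]'
python3 - <<'E'
from h import *
plan(.572,-.287,.25,1.57); im,d,p=save("wrist","w20"); cv2.imwrite("pics/w20.png",im[:,:,::-1])
E
```

```text
time_s: 18.15
eef_pos: [0.6362, -0.1009, 0.1165]
tcp_rot: [[0.427, 0.904, -0.001], [0.904, -0.427, -0.003], [-0.003, 0.001, -1.0]]
contact_force: [-0.8, 0.1, 2.2]
finger_gap: 0.0381
t 18.15 pos [ 0.6362 -0.1009  0.1165] psi -0.442 q6 1.86 gap 0.0381 d [-0.1804 -0.6184  0.1166] w [ 0.001  0.003 -0.   ] F [-0.8  0.1  2.2] T [-0.05  0.18 -0.03]
time_s: 18.65
eef_pos: [0.6355, -0.1005, 0.2468]
tcp_rot: [[0.426, 0.905, -0.003], [0.905, -0.426, -0.002], [-0.003, -0.002, -1.0]]
contact_force: [1.3, 0.7, 0.3]
finger_gap: 0.0851
t 18.65 pos [ 0.6355 -0.1005  0.2468] psi -0.44 q6 1.86 gap 0.0851 d [-0.1958  0.022  -0.0026] w [-0.005  0.    -2.01 ] F [1.3 0.7 0.3] T [-0.05 -0.11 -0.01]
```

View pics/w20.png

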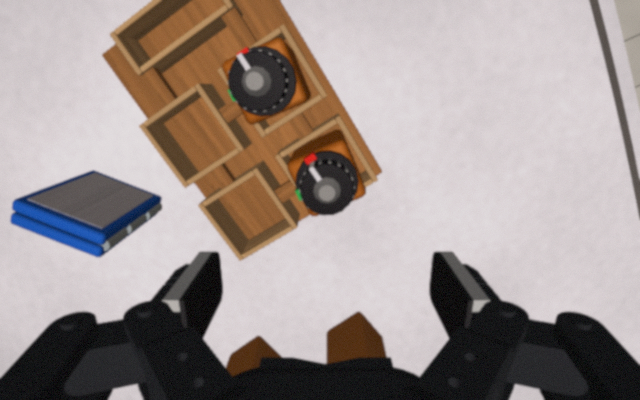

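```bash
cat >> h.py <<'E'
def marks(tag,xy,z0=.006):
    im,d,p=load(tag); c=proj(p,[[*xy,z0+.105]])[0].astype(int)
    x0,y0,x1,y1=[max(0,int(v)) for v in (c[0]-45,c[1]-45,c[0]+45,c[1]+45)]
    X,uv=cloud(d,p,(x0,y0,x1,y1)); s=abs(X[:,2]-(z0+.113))<.0045; s&=np.hypot(*(X[:,:2]-xy).T)<.03
    P=X[s][:,:2]; cc,rad=cv2.minEnclosingCircle((P[np.hypot(*(P-np.median(P,0)).T)<.0235]*1e3).astype(np.float32)); cc=np.array(cc)/1e3
    sub=im[y0:y1,x0:x1]; hsv=cv2.cvtColor(sub,cv2.COLOR_RGB2HSV); H,S,V=[hsv[...,i].astype(int) for i in range(3)]
    vv,uu=np.mgrid[y0:y1,x0:x1]; out={}
    for n,m,z in (("red",((H<5)|(H>172))&(S>190)&(V>120),.093),("green",(H>50)&(H<75)&(S>110),.093),("white",(S<45)&(V>135),.113)):
        W=onplane(p,np.c_[uu[m],vv[m]],z0+z)[:,:2]; k=np.hypot(*(W-cc).T); 
        k=(k<.020)&(k>.009) if n=="white" else (k<.032)&(k>.015)
        if k.sum()>3: w=W[k].mean(0)-cc; out[n]=np.arctan2(w[1],w[0]); print(n,k.sum(),"angle",round(out[n],3),"r",np.hypot(*w).round(4))
    w=lambda a:(a+np.pi)%(2*np.pi)-np.pi
    print(tag,"centre",cc.round(4),"rad",rad)
    if 'white' in out:
        for n in ('green','red'):
            if n in out: print(n,"-white (cw rad from",n,")",round(w(out[n]-out['white']),3))
    crop(im,(x0,y0,x1,y1),6,f"pics/{tag}m.png")
E
python3 - <<'E'
from h import *
marks("w20",(.636,-.1008)); marks("w20",(.625,-.011)); marks("w13",(.625,-.011)); marks("w14",(.581,.318),0)
E
```

```text
red 79 angle 1.72 r 0.0233
green 33 angle 3.099 r 0.024
white 101 angle 1.838 r 0.0091
w20 centre [ 0.6368 -0.1016] rad 20.659399032592773
green -white (cw rad from green ) 1.26
red -white (cw rad from red ) -0.119
red 25 angle 1.595 r 0.0242
green 19 angle -3.111 r 0.0244
white 103 angle 1.689 r 0.0145
w20 centre [ 0.6261 -0.0122] rad 20.750078201293945
green -white (cw rad from green ) 1.484
red -white (cw rad from red ) -0.093
red 86 angle 1.677 r 0.0235
green 94 angle 3.089 r 0.0227
white 85 angle 1.658 r 0.0145
w13 centre [ 0.626  -0.0121] rad 20.717880249023438
green -white (cw rad from green ) 1.431
red -white (cw rad from red ) 0.02
red 82 angle 2.336 r 0.0232
green 97 angle -2.526 r 0.023
white 74 angle -2.609 r 0.0112
w14 centre [0.582  0.3183] rad 20.7520751953125
green -white (cw rad from green ) 0.083
red -white (cw rad from red ) -1.339
```

Run:
```python
from h import *
marks("w20",(.636,-.1008))
```

```text
red 79 angle 1.72 r 0.0233
green 33 angle 3.099 r 0.024
white 101 angle 1.838 r 0.0091
w20 centre [ 0.6368 -0.1016] rad 20.659399032592773
green -white (cw rad from green ) 1.26
red -white (cw rad from red ) -0.119
```

View pics/w20m.png

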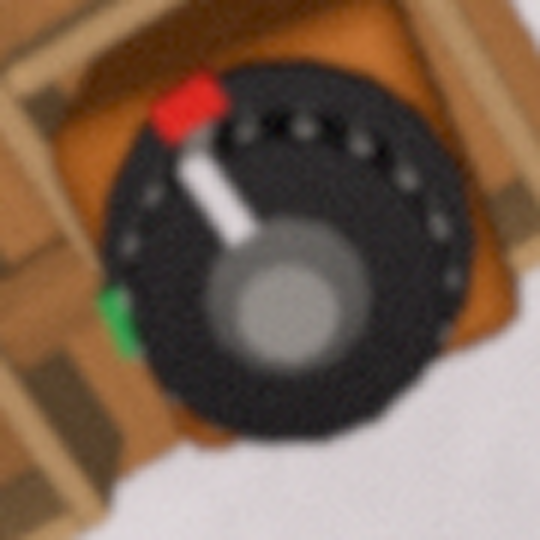

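Run:
```python
from h import *
im,d,p=load("w20"); c=proj(p,[[.636,-.1008,.111]])[0].astype(int); o=c-45
print(o)
P=lambda z,xy=(.6362,-.1010):(proj(p,[[*xy,z]])[0]-o)*6+3
for z in (.099,.119,.126): print(z,P(z),P(z,(.6368,-.1016)))
pts=onplane(p,(np.array([[190,165],[238,238]])-3)/6+o,.119); print(pts,np.arctan2(*(pts[0]-pts[1])[1::-1]))
print(onplane(p,(np.array([[287,313]])-3)/6+o,.126))
pr=onplane(p,(np.array([[192,110]])-3)/6+o,.098); print(pr)
```

```text
[279 141]
0.099 [281.29799966 249.6722496 ] [287.40562778 251.80002239]
0.119 [280.95712965 291.58787761] [287.51227856 293.85883666]
0.126 [280.82573858 307.74793641] [287.55333857 310.07354874]
[[ 0.63306044 -0.08210604  0.119     ]
 [ 0.63437096 -0.0926959   0.119     ]] 1.6939222818522082
[[ 0.63658648 -0.10189983  0.126     ]]
[[ 0.63360419 -0.07951282  0.098     ]]
```

```bash
python3 -m handwheel '[{"dx":0,"dy":0.001,"dz":0.04,"wx":0,"wy":0,"wz":0,"hand":0.07},{"dx":0,"dy":0.001,"dz":0.08,"wx":0,"wy":0,"wz":0,"hand":0.065},{"dx":0,"dy":0.001,"dz":0.115,"wx":0,"wy":0,"wz":0,"hand":0.06},{"dx":0,"dy":0.001,"dz":0.13,"wx":0,"wy":0,"wz":0,"hand":0.06},{"dx":0,"dy":0.001,"dz":0.13,"wx":0,"wy":0,"wz":0,"hand":0.06}]'
python3 -c "
from h import *
plan(.6365,-.1012,.1165,-.44)"
```

```text
time_s: 19.2
eef_pos: [0.6398, -0.1018, 0.1238]
tcp_rot: [[0.426, 0.905, 0.006], [0.905, -0.426, -0.004], [-0.001, 0.007, -1.0]]
contact_force: [0.0, 1.3, 0.5]
finger_gap: 0.0601
t 19.2 pos [ 0.6398 -0.1018  0.1238] psi -0.44 q6 1.85 gap 0.0601 d [-0.0008 -0.0033  0.0073] w [0.007 0.001 0.   ] F [0.  1.3 0.5] T [0.05 0.06 0.03]
```

```bash
python3 -m handwheel '[{"dx":-0.001,"dy":-0.003,"dz":0.007,"wx":0.007,"wy":0,"wz":0,"hand":0.06},{"dx":-0.001,"dy":-0.003,"dz":0.007,"wx":0.007,"wy":0,"wz":0,"hand":0.06},{"dx":-0.001,"dy":-0.003,"dz":0.007,"wx":0.007,"wy":0,"wz":0,"hand":0.03},{"dx":-0.001,"dy":-0.003,"dz":0.007,"wx":0.007,"wy":0,"wz":0,"hand":0.03},{"dx":-0.001,"dy":-0.003,"dz":0.007,"wx":0.007,"wy":0,"wz":0,"hand":0.03}]'
python3 -m handwheel '[{"dx":0,"dy":0,"dz":0,"wx":0,"wy":0,"wz":0.03,"hand":0.03},{"dx":0,"dy":0,"dz":0,"wx":0,"wy":0,"wz":0.1,"hand":0.03},{"dx":0,"dy":0,"dz":0,"wx":0,"wy":0,"wz":0.1,"hand":0.03}]'
python3 -c "
from h import *
collar('w21')"
```

```text
time_s: 19.7
eef_pos: [0.6372, -0.1015, 0.1181]
tcp_rot: [[0.425, 0.905, 0.002], [0.905, -0.425, -0.001], [-0.0, 0.002, -1.0]]
contact_force: [-2.4, 0.6, 4.7]
finger_gap: 0.0382
time_s: 20.0
eef_pos: [0.6368, -0.1012, 0.1182]
tcp_rot: [[0.511, 0.859, 0.001], [0.859, -0.511, -0.001], [-0.001, 0.001, -1.0]]
contact_force: [-2.3, 0.2, 1.9]
finger_gap: 0.0379
collar top z in tool -0.0022 -x edge -0.0178 +x 0.0191 y mid 0.0012 centre from -x edge 0.0017
t 20.05 pos [ 0.6368 -0.1013  0.1182] psi -0.536 q6 1.95 gap 0.0381 d [-0.2381 -0.5993  0.1175] w [ 0.001  0.001 -0.   ] F [-2.8  0.2  2.8] T [-0.04  0.45  1.48]
```

View pics/w21.png

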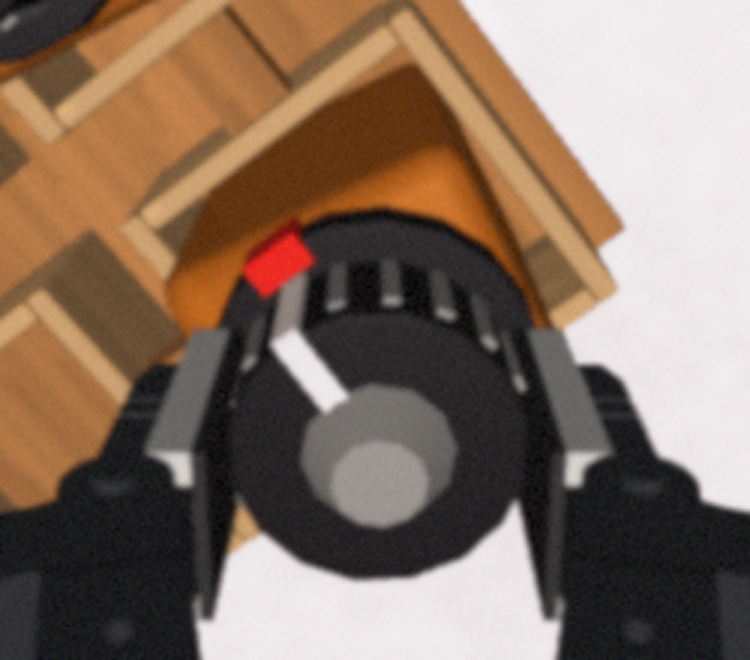

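```bash
python3 -m handwheel '[{"dx":0,"dy":0,"dz":0,"wx":0,"wy":0,"wz":0,"hand":0.065},{"dx":0,"dy":0,"dz":0,"wx":0,"wy":0,"wz":0,"hand":0.065},{"dx":0,"dy":0,"dz":-0.03,"wx":0,"wy":0,"wz":0,"hand":0.07},{"dx":0,"dy":0,"dz":-0.08,"wx":0,"wy":0,"wz":-0.05,"hand":0.085},{"dx":0,"dy":0,"dz":-0.13,"wx":0,"wy":0,"wz":-0.19,"hand":0.085}]'
python3 - <<'E'
from h import *
plan(.572,-.287,.25,.7); im,d,p=save("wrist","w22"); cv2.imwrite("pics/w22.png",im[:,:,::-1])
E
```

```text
time_s: 20.55
eef_pos: [0.6364, -0.1013, 0.2488]
tcp_rot: [[0.336, 0.942, -0.001], [0.942, -0.336, -0.001], [-0.001, -0.0, -1.0]]
contact_force: [1.0, -0.4, -0.4]
finger_gap: 0.0851
t 20.55 pos [ 0.6364 -0.1013  0.2488] psi -0.343 q6 1.76 gap 0.0851 d [-0.1966  0.0019 -0.001 ] w [-1.000e-03  1.000e-03 -1.043e+00] F [ 1.  -0.4 -0.4] T [-0.   -0.09  0.02]
```

View pics/w22.png

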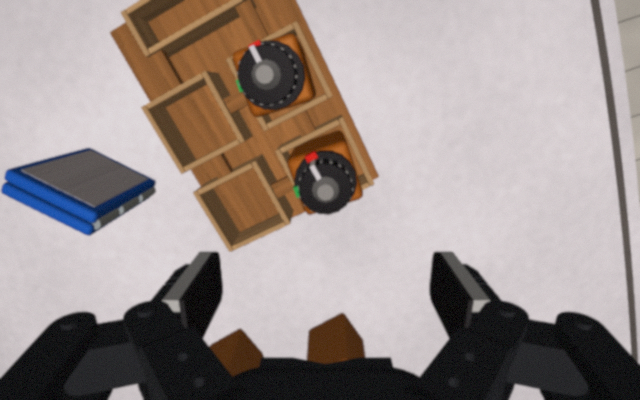

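```bash
python3 -m handwheel '[{"dx":-0.04,"dy":0,"dz":0,"wx":0,"wy":0,"wz":-0.14,"hand":0.085},{"dx":-0.08,"dy":0,"dz":0,"wx":0,"wy":0,"wz":-0.28,"hand":0.085},{"dx":-0.12,"dy":0.001,"dz":0,"wx":0,"wy":0,"wz":-0.42,"hand":0.085},{"dx":-0.16,"dy":0.001,"dz":0,"wx":0,"wy":0,"wz":-0.56,"hand":0.085},{"dx":-0.196,"dy":0.002,"dz":0,"wx":0,"wy":0,"wz":-0.7,"hand":0.085}]'
python3 -c "
from h import *
plan(.572,-.287,.25,.7)"
```

```text
time_s: 21.1
eef_pos: [0.5769, -0.2895, 0.2592]
tcp_rot: [[-0.358, 0.934, 0.016], [0.934, 0.358, -0.004], [-0.01, 0.014, -1.0]]
contact_force: [0.9, -0.3, -0.1]
finger_gap: 0.085
t 21.1 pos [ 0.5769 -0.2895  0.2592] psi 0.366 q6 0.74 gap 0.085 d [ 0.0042 -0.0038  0.0091] w [ 0.012  0.012 -0.334] F [ 0.9 -0.3 -0.1] T [ 0.01 -0.04 -0.  ]
```

```bash
python3 -m handwheel '[{"dx":0.004,"dy":-0.004,"dz":0.009,"wx":0.012,"wy":0.012,"wz":-0.14,"hand":0.085},{"dx":0.004,"dy":-0.004,"dz":0.009,"wx":0.012,"wy":0.012,"wz":-0.28,"hand":0.085},{"dx":0.004,"dy":-0.004,"dz":0.009,"wx":0.012,"wy":0.012,"wz":-0.334,"hand":0.085},{"dx":0.004,"dy":-0.004,"dz":0.009,"wx":0.012,"wy":0.012,"wz":-0.334,"hand":0.085}]'
python3 - <<'E'
from h import *
im,d,p=save("wrist","w23"); cv2.imwrite("pics/w23.png",im[:,:,::-1]); plan(.572,-.287,.25,.7)
E
```

```text
time_s: 21.5
eef_pos: [0.5721, -0.2878, 0.2499]
tcp_rot: [[-0.643, 0.766, 0.001], [0.766, 0.643, -0.0], [-0.001, 0.0, -1.0]]
contact_force: [0.8, -0.2, -0.2]
finger_gap: 0.085
t 21.55 pos [ 0.5722 -0.2876  0.2501] psi 0.698 q6 0.41 gap 0.0856 d [0.0006 0.0003 0.0001] w [ 0.     0.001 -0.002] F [-0.1 -0.3  0.2] T [-0.03  0.01 -0.03]
```

View pics/w23.png

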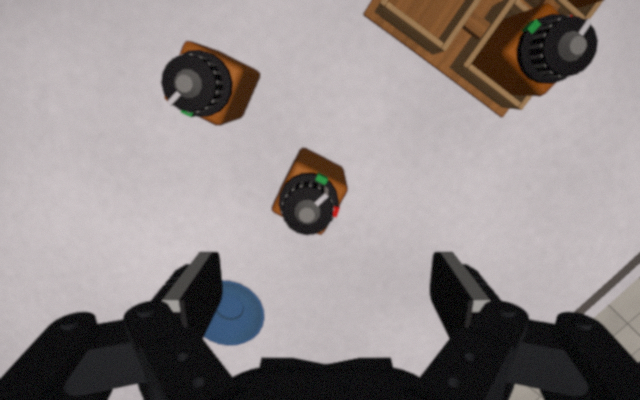

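```bash
cat >> h.py <<'E'
def look(tag,q0):
    im,d,p=load(tag)
    q,f,n,b=fitbottle(im,p,q0); print("fit",q,f,n)
    overlay(im,p,q,0,f"pics/{tag}f.png",b,4)
    X,uv=cloud(d,p,b); s=abs(X[:,2]-.114)<.004; print("collar",s.sum(),(np.percentile(X[s],2,axis=0)+np.percentile(X[s],98,axis=0))/2)
    m=(q[2]-CAD[2]+np.pi/4)%(np.pi/2)-np.pi/4; print("misalign (wz to add after grasp)",m)
E
python3 - <<'E'
from h import *
im,d,p=load("w23"); c=onplane(p,[[308,195]],.113)[0]; print(c)
look("w23",[c[0],c[1],1.9])
E
```

```text
[ 0.56742772 -0.30238693  0.113     ]
fit [ 0.57503048 -0.31231821  1.82387763] 502.44444444444446 4273.555555555556
collar 1733 [ 0.57443224 -0.31220803  0.11392257]
misalign (wz to add after grasp) 0.13608130192299095
```

View pics/w23f.png

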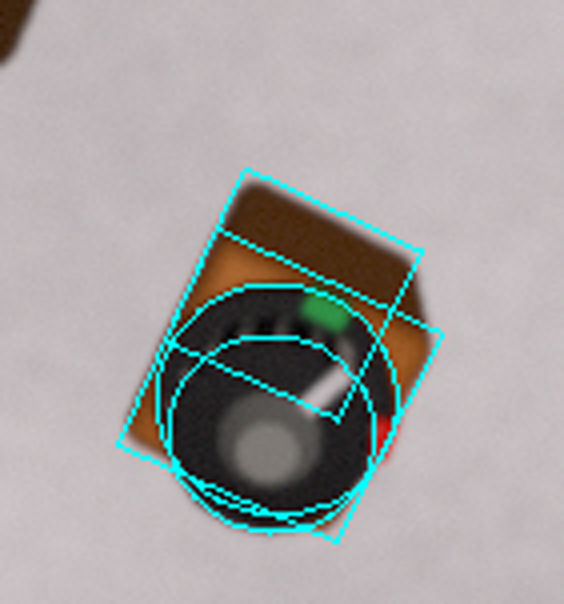

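```bash
python3 -c "
from h import *
plan(.5745,-.3122,.11,.7)"
```

```text
t 21.55 pos [ 0.5722 -0.2876  0.2501] psi 0.698 q6 0.41 gap 0.0856 d [-0.0203 -0.0141  0.1401] w [ 0.     0.001 -0.002] F [-0.1 -0.3  0.2] T [-0.03  0.01 -0.03]
```

```bash
python3 -m handwheel '[{"dx":-0.02,"dy":-0.014,"dz":0.02,"wx":0,"wy":0,"wz":0,"hand":0.085},{"dx":-0.02,"dy":-0.014,"dz":0.06,"wx":0,"wy":0,"wz":0,"hand":0.085},{"dx":-0.02,"dy":-0.014,"dz":0.09,"wx":0,"wy":0,"wz":0,"hand":0.08},{"dx":-0.02,"dy":-0.014,"dz":0.11,"wx":0,"wy":0,"wz":0,"hand":0.08},{"dx":-0.02,"dy":-0.014,"dz":0.11,"wx":0,"wy":0,"wz":0,"hand":0.07}]'
python3 -c "
from h import *
plan(.5745,-.3122,.11,.7)"
```

```text
time_s: 22.05
eef_pos: [0.5722, -0.3108, 0.1365]
tcp_rot: [[-0.641, 0.767, -0.005], [0.767, 0.641, 0.003], [0.006, -0.002, -1.0]]
contact_force: [-1.0, 0.3, -0.1]
finger_gap: 0.0702
t 22.05 pos [ 0.5722 -0.3108  0.1365] psi 0.696 q6 0.38 gap 0.0702 d [-0.0027  0.0009  0.0264] w [-0.002 -0.006 -0.004] F [-1.   0.3 -0.1] T [0.03 0.03 0.  ]
```

```bash
python3 -m handwheel '[{"dx":-0.003,"dy":0.001,"dz":0.013,"wx":-0.002,"wy":-0.006,"wz":0,"hand":0.07},{"dx":-0.003,"dy":0.001,"dz":0.025,"wx":-0.002,"wy":-0.006,"wz":0,"hand":0.065},{"dx":-0.003,"dy":0.001,"dz":0.026,"wx":-0.002,"wy":-0.006,"wz":0,"hand":0.06},{"dx":-0.003,"dy":0.001,"dz":0.026,"wx":-0.002,"wy":-0.006,"wz":0,"hand":0.05},{"dx":-0.003,"dy":0.001,"dz":0.026,"wx":-0.002,"wy":-0.006,"wz":0,"hand":0.03}]'
python3 -m handwheel '[{"dx":0,"dy":0,"dz":0,"wx":0,"wy":0,"wz":0,"hand":0.03},{"dx":0,"dy":0,"dz":0,"wx":0,"wy":0,"wz":0,"hand":0.03},{"dx":0,"dy":0,"dz":0,"wx":0,"wy":0,"wz":0,"hand":0.03},{"dx":0,"dy":0,"dz":0,"wx":0,"wy":0,"wz":0,"hand":0.03}]'
python3 -c "
from h import *
collar('w24')"
```

```text
time_s: 22.55
eef_pos: [0.5753, -0.3129, 0.1117]
tcp_rot: [[-0.641, 0.768, 0.002], [0.767, 0.641, -0.002], [-0.002, -0.0, -1.0]]
contact_force: [-2.2, 0.6, 7.6]
finger_gap: 0.0383
time_s: 22.95
eef_pos: [0.5754, -0.3129, 0.1119]
tcp_rot: [[-0.641, 0.768, 0.002], [0.768, 0.641, -0.002], [-0.003, -0.0, -1.0]]
contact_force: [0.3, 0.4, -1.3]
finger_gap: 0.0378
collar top z in tool -0.0024 -x edge -0.0181 +x 0.0189 y mid 0.0004 centre from -x edge 0.0014
t 23.0 pos [ 0.5753 -0.3129  0.1119] psi 0.696 q6 0.38 gap 0.038 d [ 0.6093 -0.241   0.1103] w [-0.     0.003  0.   ] F [-0.8 -0.2 -1.5] T [-0.01  0.04 -0.02]
```

View pics/w24.png

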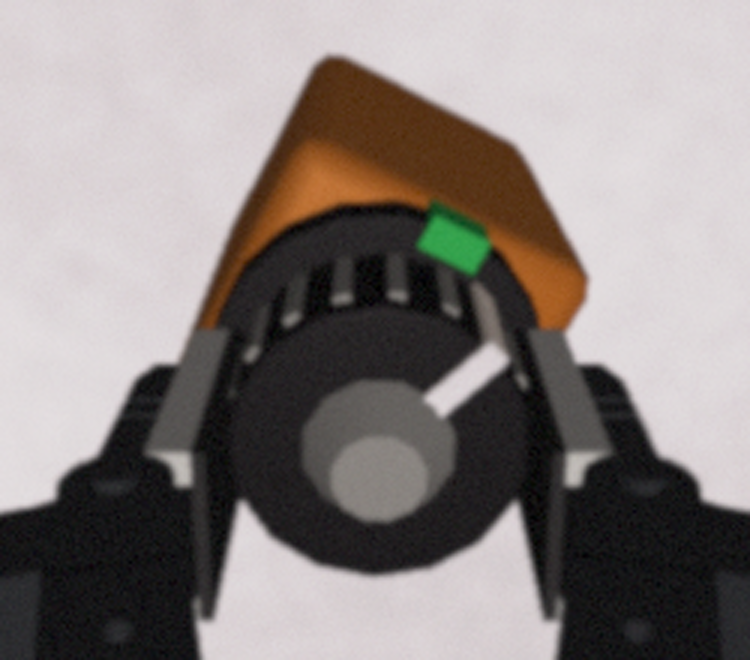

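```bash
python3 -m handwheel '[{"dx":0,"dy":0,"dz":-0.04,"wx":0,"wy":0,"wz":0,"hand":0.03},{"dx":0,"dy":0,"dz":-0.08,"wx":0,"wy":0,"wz":0,"hand":0.03},{"dx":0,"dy":0,"dz":-0.12,"wx":0,"wy":0,"wz":0,"hand":0.03},{"dx":0,"dy":0,"dz":-0.15,"wx":0,"wy":0,"wz":0.06,"hand":0.03},{"dx":0,"dy":0,"dz":-0.15,"wx":0,"wy":0,"wz":0.136,"hand":0.03}]'
python3 -c "
from h import *
plan(.5484,-.1112,.26,.56)"
```

```text
time_s: 23.5
eef_pos: [0.5774, -0.3138, 0.2676]
tcp_rot: [[-0.529, 0.849, 0.01], [0.849, 0.529, -0.007], [-0.011, 0.005, -1.0]]
contact_force: [1.4, -1.2, -1.9]
finger_gap: 0.0379
t 23.5 pos [ 0.5774 -0.3138  0.2676] psi 0.557 q6 0.52 gap 0.0379 d [0.1874 0.0825 0.006 ] w [ 0.005  0.011 -0.003] F [ 1.4 -1.2 -1.9] T [-0.04 -0.02 -0.02]
```

```bash
python3 -m handwheel '[{"dx":0.042,"dy":0.018,"dz":0.005,"wx":0.005,"wy":0.011,"wz":0,"hand":0.03},{"dx":0.085,"dy":0.037,"dz":0.005,"wx":0.005,"wy":0.011,"wz":0,"hand":0.03},{"dx":0.128,"dy":0.056,"dz":0.005,"wx":0.005,"wy":0.011,"wz":0,"hand":0.03},{"dx":0.17,"dy":0.075,"dz":0.005,"wx":0.005,"wy":0.011,"wz":0,"hand":0.03},{"dx":0.187,"dy":0.0825,"dz":0.005,"wx":0.005,"wy":0.011,"wz":0,"hand":0.03}]'
python3 -c "
from h import *
plan(.5484,-.1112,.17,.56)"
```

```text
time_s: 24.0
eef_pos: [0.547, -0.1076, 0.2607]
tcp_rot: [[-0.531, 0.847, -0.002], [0.847, 0.531, 0.002], [0.003, -0.0, -1.0]]
contact_force: [0.1, -0.6, -2.2]
finger_gap: 0.0378
t 24.0 pos [ 0.547  -0.1076  0.2607] psi 0.56 q6 0.82 gap 0.0378 d [-0.004  -0.0008  0.0907] w [-0.    -0.003  0.   ] F [ 0.1 -0.6 -2.2] T [-0.11 -0.15 -0.  ]
```

```bash
python3 -m handwheel '[{"dx":-0.003,"dy":-0.001,"dz":0.03,"wx":0,"wy":-0.003,"wz":0,"hand":0.03},{"dx":-0.003,"dy":-0.001,"dz":0.06,"wx":0,"wy":-0.003,"wz":0,"hand":0.03},{"dx":-0.003,"dy":-0.001,"dz":0.085,"wx":0,"wy":-0.003,"wz":0,"hand":0.03},{"dx":-0.003,"dy":-0.001,"dz":0.089,"wx":0,"wy":-0.003,"wz":0,"hand":0.03},{"dx":-0.003,"dy":-0.001,"dz":0.089,"wx":0,"wy":-0.003,"wz":0,"hand":0.03}]'
python3 -c "
from h import *
plan(.5484,-.1112,.17,.56)"
```

```text
time_s: 24.5
eef_pos: [0.5469, -0.1103, 0.1711]
tcp_rot: [[-0.531, 0.847, -0.002], [0.847, 0.531, 0.0], [0.001, -0.002, -1.0]]
contact_force: [1.1, 0.2, -3.0]
finger_gap: 0.0378
t 24.5 pos [ 0.5469 -0.1103  0.1711] psi 0.56 q6 0.81 gap 0.0378 d [-0.0016  0.0008  0.0011] w [-0.002 -0.001  0.   ] F [ 1.1  0.2 -3. ] T [ 0.03 -0.07 -0.02]
```

```bash
python3 -m handwheel '[{"dx":-0.0015,"dy":0.001,"dz":0,"wx":0,"wy":0,"wz":0,"hand":0.03},{"dx":-0.0015,"dy":0.001,"dz":0,"wx":0,"wy":0,"wz":0,"hand":0.03},{"dx":-0.0015,"dy":0.001,"dz":0,"wx":0,"wy":0,"wz":0,"hand":0.03}]'
python3 - <<'E'
from h import *
held("w25",0); face("w25",0); plan(.5484,-.1112,.118,.56)
E
```

```text
time_s: 24.8
eef_pos: [0.5495, -0.1113, 0.1724]
tcp_rot: [[-0.531, 0.847, 0.0], [0.847, 0.531, -0.0], [-0.0, 0.0, -1.0]]
contact_force: [-0.1, -0.7, -1.7]
finger_gap: 0.0383
held pts 2743
x peaks [(np.float64(-0.0225), 67), (np.float64(-0.0235), 90), (np.float64(-0.0255), 157), (np.float64(-0.0245), 227)]
y peaks [(np.float64(0.0235), 60), (np.float64(0.0245), 146), (np.float64(0.0265), 860), (np.float64(0.0255), 1240)]
0.04 649 [[-0.0251, -0.0101], [-0.005, 0.0256], [0.0228, 0.0266]]
0.06 476 [[-0.0254, -0.0111], [-0.0049, 0.0256], [0.0224, 0.0266]]
0.08 353 [[-0.0255, -0.012], [-0.0056, 0.0256], [0.0224, 0.0266]]
0.1 257 [[-0.0256, -0.0102], [-0.005, 0.0256], [0.0223, 0.0266]]
held bottle in socket frame: x,y,yaw [ 0.0012 -0.0002 -0.0395] res 0.0001959026305462163
correct tool d [ 0.0007 -0.001   0.    ] wz -0.039
t 24.85 pos [ 0.5493 -0.1113  0.1722] psi 0.56 q6 0.81 gap 0.0383 d [ 0.0006 -0.0007  0.0542] w [-0. -0.  0.] F [ 0.5  0.7 -2.2] T [-0.01 -0.01  0.06]
```

View pics/w25.png

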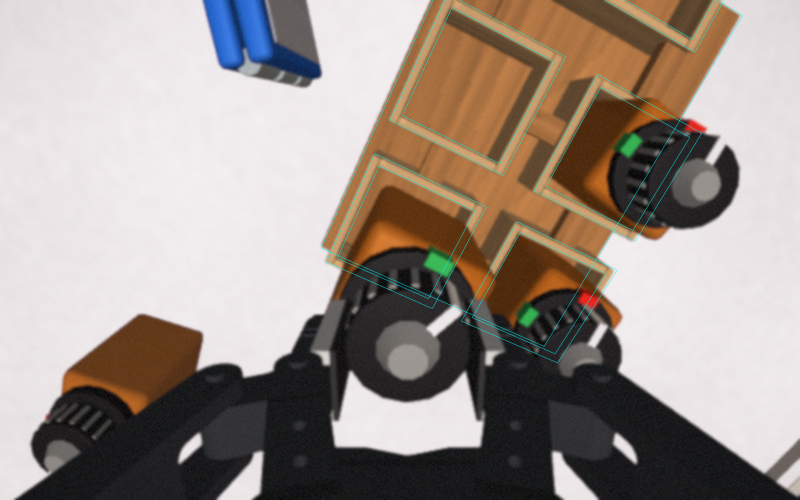

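```bash
python3 -m handwheel '[{"dx":0,"dy":-0.001,"dz":0.01,"wx":0,"wy":0,"wz":-0.03,"hand":0.03},{"dx":0,"dy":-0.001,"dz":0.02,"wx":0,"wy":0,"wz":-0.03,"hand":0.03},{"dx":0,"dy":-0.001,"dz":0.03,"wx":0,"wy":0,"wz":-0.03,"hand":0.03},{"dx":0,"dy":-0.001,"dz":0.03,"wx":0,"wy":0,"wz":-0.03,"hand":0.03}]'
python3 -c "
from h import *
plan(.5490,-.1112,.118,.59)"
```

```text
time_s: 25.25
eef_pos: [0.547, -0.1115, 0.1403]
tcp_rot: [[-0.556, 0.831, -0.004], [0.831, 0.556, 0.001], [0.003, -0.003, -1.0]]
contact_force: [-0.6, 0.1, -3.0]
finger_gap: 0.0378
t 25.25 pos [ 0.547  -0.1115  0.1403] psi 0.59 q6 0.78 gap 0.0378 d [-0.0009  0.0019  0.0223] w [-0.003 -0.003 -0.   ] F [-0.6  0.1 -3. ] T [ 0.01  0.   -0.01]
```

```bash
python3 -m handwheel '[{"dx":-0.0005,"dy":0.001,"dz":0.01,"wx":-0.003,"wy":-0.003,"wz":0,"hand":0.03},{"dx":-0.0005,"dy":0.001,"dz":0.018,"wx":-0.003,"wy":-0.003,"wz":0,"hand":0.03},{"dx":-0.0005,"dy":0.001,"dz":0.022,"wx":-0.003,"wy":-0.003,"wz":0,"hand":0.03},{"dx":-0.0005,"dy":0.001,"dz":0.022,"wx":-0.003,"wy":-0.003,"wz":0,"hand":0.03},{"dx":-0.0005,"dy":0.001,"dz":0.022,"wx":-0.003,"wy":-0.003,"wz":0,"hand":0.03}]'
python3 -c "
from h import *
plan(.5490,-.1112,.118,.59)"
python3 -m handwheel '[{"dx":0,"dy":0,"dz":0.001,"wx":0,"wy":0,"wz":0,"hand":0.06},{"dx":0,"dy":0,"dz":0.001,"wx":0,"wy":0,"wz":0,"hand":0.06},{"dx":0,"dy":0,"dz":0.002,"wx":0,"wy":0,"wz":0,"hand":0.06},{"dx":0,"dy":0,"dz":0.002,"wx":0,"wy":0,"wz":0,"hand":0.06}]'
python3 -c "
from h import *
collar('w26')"
```

```text
time_s: 25.75
eef_pos: [0.5481, -0.1114, 0.1182]
tcp_rot: [[-0.556, 0.831, 0.001], [0.831, 0.556, -0.0], [-0.0, 0.0, -1.0]]
contact_force: [0.0, -0.3, -1.8]
finger_gap: 0.0379
t 25.75 pos [ 0.5481 -0.1114  0.1182] psi 0.59 q6 0.78 gap 0.0379 d [-0.0004  0.0008  0.0002] w [ 0.  0. -0.] F [ 0.  -0.3 -1.8] T [ 0.05 -0.02  0.  ]
time_s: 26.15
eef_pos: [0.5483, -0.1114, 0.1164]
tcp_rot: [[-0.556, 0.831, 0.001], [0.831, 0.556, -0.0], [-0.001, 0.001, -1.0]]
contact_force: [0.5, 0.5, -0.5]
finger_gap: 0.0595
collar top z in tool -0.0036 -x edge -0.0176 +x 0.0195 y mid -0.0004 centre from -x edge 0.0019
t 26.2 pos [ 0.5482 -0.1114  0.1163] psi 0.59 q6 0.78 gap 0.0597 d [ 0.3975 -0.3938  0.1159] w [ 0.001  0.001 -0.   ] F [ 0.1  0.5 -0.4] T [ 0.03 -0.01  0.01]
```

View pics/w26.png

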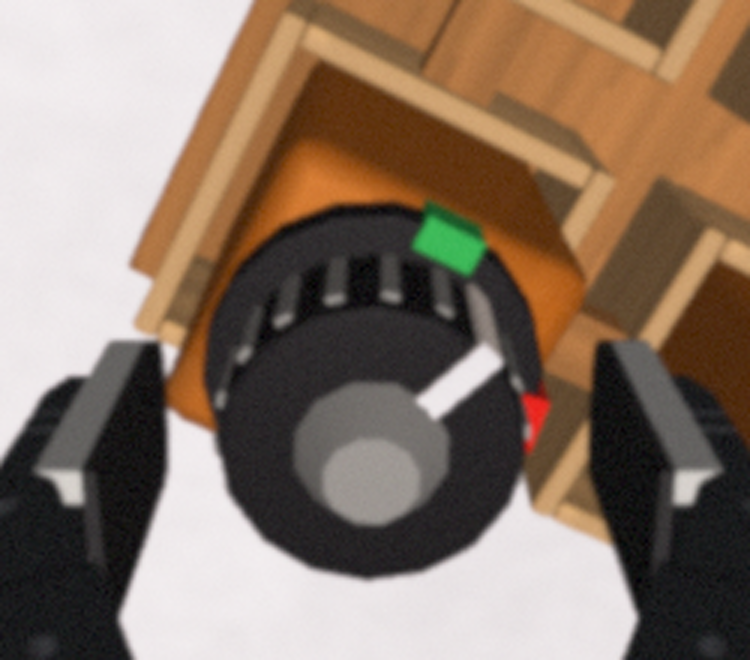

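```bash
python3 -m handwheel '[{"dx":0.0015,"dy":0,"dz":0,"wx":0,"wy":0,"wz":0,"hand":0.05},{"dx":0.0015,"dy":0,"dz":0,"wx":0,"wy":0,"wz":0,"hand":0.03},{"dx":0.0015,"dy":0,"dz":0,"wx":0,"wy":0,"wz":0,"hand":0.03},{"dx":0.0015,"dy":0,"dz":0,"wx":0,"wy":0,"wz":0,"hand":0.03},{"dx":0.0015,"dy":0,"dz":0,"wx":0,"wy":0,"wz":0,"hand":0.03}]' 60
python3 -m handwheel '[{"dx":0,"dy":0,"dz":0,"wx":0,"wy":0,"wz":0.14,"hand":0.03},{"dx":0,"dy":0,"dz":0,"wx":0,"wy":0,"wz":0.28,"hand":0.03},{"dx":0,"dy":0,"dz":0,"wx":0,"wy":0,"wz":0.42,"hand":0.03},{"dx":0,"dy":0,"dz":0,"wx":0,"wy":0,"wz":0.56,"hand":0.03},{"dx":0,"dy":0,"dz":0,"wx":0,"wy":0,"wz":0.7,"hand":0.03}]'
python3 -m handwheel '[{"dx":0,"dy":0,"dz":0,"wx":0,"wy":0,"wz":0.12,"hand":0.03},{"dx":0,"dy":0,"dz":0,"wx":0,"wy":0,"wz":0.24,"hand":0.03},{"dx":0,"dy":0,"dz":0,"wx":0,"wy":0,"wz":0.24,"hand":0.03}]'
python3 -c "
from h import *
collar('w27')"
```

```text
time_s: 26.7
eef_pos: [0.5473, -0.1102, 0.1167]
tcp_rot: [[-0.556, 0.831, 0.001], [0.831, 0.556, -0.0], [-0.001, 0.0, -1.0]]
contact_force: [-2.1, -0.1, 5.6]
finger_gap: 0.0378
time_s: 27.2
eef_pos: [0.5478, -0.1098, 0.1167]
tcp_rot: [[0.115, 0.993, 0.002], [0.993, -0.115, 0.001], [0.001, 0.002, -1.0]]
contact_force: [-0.2, 0.3, 0.7]
finger_gap: 0.0376
time_s: 27.5
eef_pos: [0.548, -0.1099, 0.1166]
tcp_rot: [[0.348, 0.938, 0.002], [0.938, -0.348, 0.0], [0.001, 0.002, -1.0]]
contact_force: [-1.0, -0.7, 1.4]
finger_gap: 0.0379
collar top z in tool -0.0034 -x edge -0.0186 +x 0.0184 y mid 0.0012 centre from -x edge 0.0009
t 27.55 pos [ 0.548  -0.1099  0.1167] psi -0.353 q6 1.73 gap 0.0384 d [-0.0866 -0.5524  0.1155] w [ 0.002 -0.001  0.   ] F [-0.2  0.3  1.2] T [-0.11  0.03 -0.07]
```

View pics/w27.png

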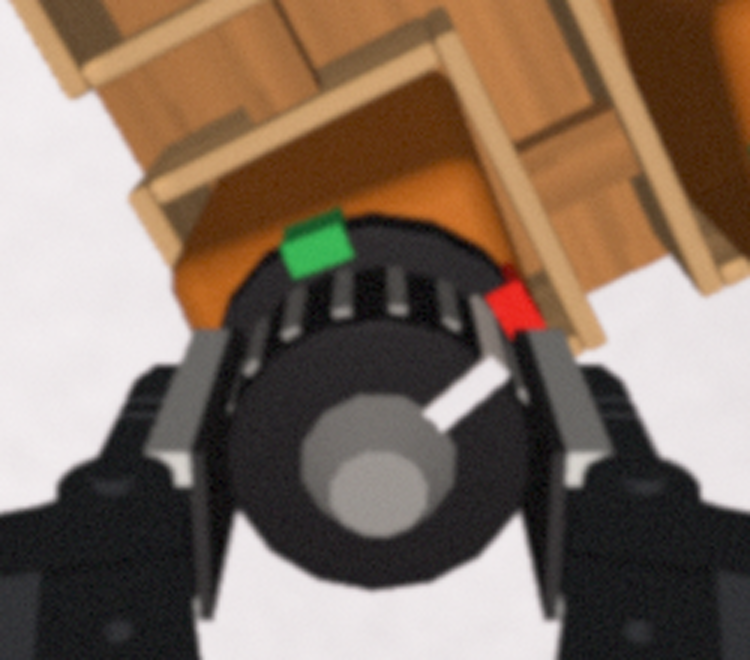

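Near red, no stop torque yet; continue turning.

```bash
python3 -m handwheel '[{"dx":0,"dy":0,"dz":0,"wx":0,"wy":0,"wz":0.07,"hand":0.03},{"dx":0,"dy":0,"dz":0,"wx":0,"wy":0,"wz":0.14,"hand":0.03},{"dx":0,"dy":0,"dz":0,"wx":0,"wy":0,"wz":0.14,"hand":0.03}]'
python3 -c "
from h import *
plan(0,0,0)"
python3 -m handwheel '[{"dx":0,"dy":0,"dz":0,"wx":0,"wy":0,"wz":0.06,"hand":0.03},{"dx":0,"dy":0,"dz":0,"wx":0,"wy":0,"wz":0.08,"hand":0.03}]'
python3 -c "
from h import *
collar('w28')"
```

```text
time_s: 27.85
eef_pos: [0.5481, -0.1099, 0.1167]
tcp_rot: [[0.472, 0.882, 0.002], [0.882, -0.472, 0.0], [0.001, 0.002, -1.0]]
contact_force: [-1.3, -0.4, 1.9]
finger_gap: 0.038
t 27.85 pos [ 0.5481 -0.1099  0.1167] psi -0.491 q6 1.86 gap 0.038 d [-0.1618 -0.5354  0.1153] w [ 0.002 -0.001  0.   ] F [-1.3 -0.4  1.9] T [-0.15  0.05 -0.06]
time_s: 28.05
eef_pos: [0.5481, -0.1099, 0.1166]
tcp_rot: [[0.539, 0.842, 0.002], [0.842, -0.539, 0.0], [0.001, 0.002, -1.0]]
contact_force: [-0.9, 0.4, 2.9]
finger_gap: 0.0382
collar top z in tool -0.0034 -x edge -0.0184 +x 0.0188 y mid 0.0012 centre from -x edge 0.0011
t 28.1 pos [ 0.5481 -0.1099  0.1166] psi -0.57 q6 1.94 gap 0.0382 d [-0.2034 -0.521   0.1153] w [ 0.002 -0.001  0.   ] F [-0.5  0.1  2.3] T [-0.08  0.08  0.06]
```

View pics/w28.png

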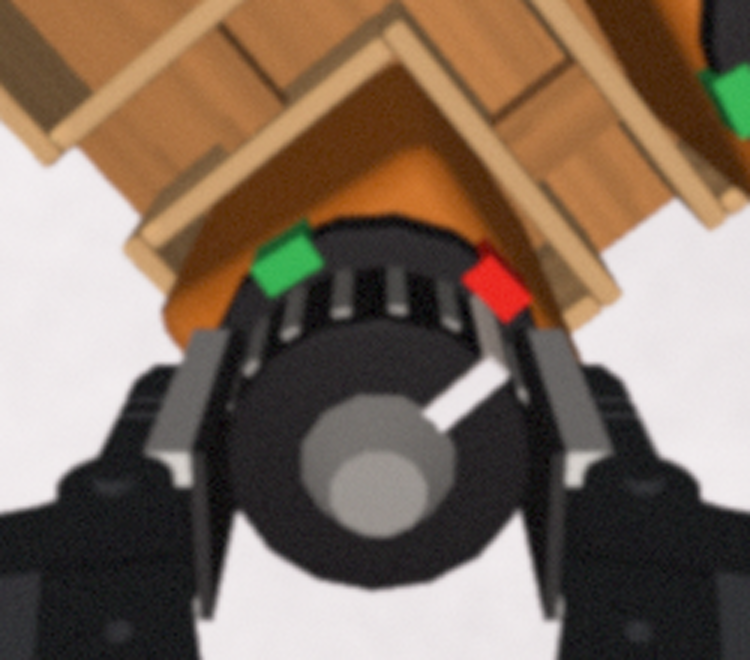

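```bash
python3 -m handwheel '[{"dx":0,"dy":0,"dz":0,"wx":0,"wy":0,"wz":0.06,"hand":0.03},{"dx":0,"dy":0,"dz":0,"wx":0,"wy":0,"wz":0.1,"hand":0.03},{"dx":0,"dy":0,"dz":0,"wx":0,"wy":0,"wz":0.1,"hand":0.03}]'
python3 -c "
from h import *
plan(0,0,0)"
```

```text
time_s: 28.4
eef_pos: [0.5472, -0.1108, 0.1167]
tcp_rot: [[0.619, 0.786, 0.001], [0.786, -0.619, -0.002], [-0.001, 0.002, -1.0]]
contact_force: [-3.9, -3.4, 5.9]
finger_gap: 0.0383
t 28.4 pos [ 0.5472 -0.1108  0.1167] psi -0.667 q6 2.04 gap 0.0383 d [-0.2513 -0.4987  0.1161] w [ 0.002  0.001 -0.   ] F [-3.9 -3.4  5.9] T [-0.8   0.83  0.75]
```

```bash
python3 -m handwheel '[{"dx":0,"dy":0,"dz":0,"wx":0,"wy":0,"wz":0,"hand":0.06},{"dx":0,"dy":0,"dz":0,"wx":0,"wy":0,"wz":0,"hand":0.065},{"dx":0,"dy":0,"dz":-0.03,"wx":0,"wy":0,"wz":0,"hand":0.07},{"dx":0,"dy":0,"dz":-0.08,"wx":0,"wy":0,"wz":0,"hand":0.085},{"dx":0,"dy":0,"dz":-0.13,"wx":0,"wy":0,"wz":0,"hand":0.085}]'
python3 - <<'E'
from h import *
im,d,p=save("wrist","w29"); marks("w29",(.548,-.11)); plan(.448,-.291,.25,.7)
E
```

```text
time_s: 28.9
eef_pos: [0.5467, -0.11, 0.2472]
tcp_rot: [[0.618, 0.786, -0.001], [0.786, -0.618, -0.001], [-0.001, -0.0, -1.0]]
contact_force: [1.0, -0.2, -0.5]
finger_gap: 0.0846
red 83 angle 0.108 r 0.0235
green 101 angle 1.522 r 0.0228
white 100 angle -0.122 r 0.01
w29 centre [ 0.5475 -0.1119] rad 20.728097915649414
green -white (cw rad from green ) 1.644
red -white (cw rad from red ) 0.23
t 28.95 pos [ 0.551  -0.1108  0.2569] psi -0.666 q6 2.04 gap 0.0846 d [-0.2053  0.0302  0.0061] w [ 0.015  0.004 -1.366] F [ 3.9 -1.   4.5] T [-0.05 -0.22 -0.05]
```

View pics/w29m.png

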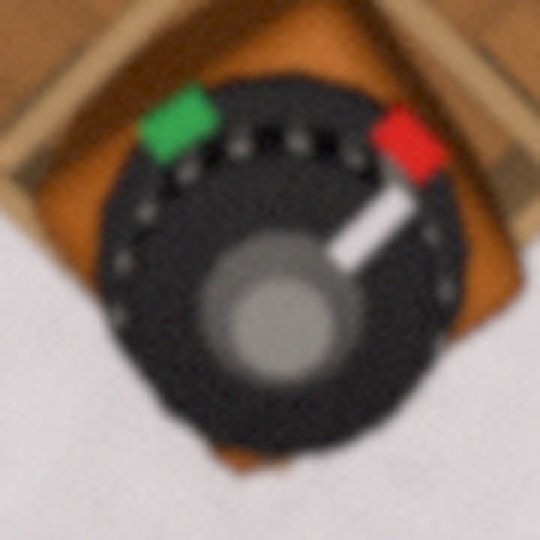

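```bash
python3 -m handwheel '[{"dx":-0.04,"dy":0.006,"dz":0.003,"wx":0,"wy":0,"wz":-0.14,"hand":0.085},{"dx":-0.08,"dy":0.012,"dz":0.003,"wx":0,"wy":0,"wz":-0.28,"hand":0.085},{"dx":-0.12,"dy":0.018,"dz":0.003,"wx":0,"wy":0,"wz":-0.42,"hand":0.085},{"dx":-0.16,"dy":0.024,"dz":0.003,"wx":0,"wy":0,"wz":-0.56,"hand":0.085},{"dx":-0.2,"dy":0.03,"dz":0.003,"wx":0,"wy":0,"wz":-0.7,"hand":0.085}]'
python3 -c "
from h import *
plan(.448,-.291,.25,.7)"
```

```text
time_s: 29.45
eef_pos: [0.4507, -0.2877, 0.2531]
tcp_rot: [[-0.041, 0.999, 0.015], [0.999, 0.041, -0.003], [-0.004, 0.015, -1.0]]
contact_force: [0.6, -0.2, -0.3]
finger_gap: 0.0849
t 29.45 pos [ 0.4507 -0.2877  0.2531] psi 0.041 q6 0.96 gap 0.0849 d [-0.0032 -0.0029  0.003 ] w [ 0.013  0.009 -0.659] F [ 0.6 -0.2 -0.3] T [-0.09 -0.04 -0.03]
```

```bash
python3 -m handwheel '[{"dx":-0.003,"dy":-0.003,"dz":0.003,"wx":0.013,"wy":0.009,"wz":-0.14,"hand":0.085},{"dx":-0.003,"dy":-0.003,"dz":0.003,"wx":0.013,"wy":0.009,"wz":-0.28,"hand":0.085},{"dx":-0.003,"dy":-0.003,"dz":0.003,"wx":0.013,"wy":0.009,"wz":-0.42,"hand":0.085},{"dx":-0.003,"dy":-0.003,"dz":0.003,"wx":0.013,"wy":0.009,"wz":-0.42,"hand":0.085},{"dx":-0.003,"dy":-0.003,"dz":0.003,"wx":0.013,"wy":0.009,"wz":-0.42,"hand":0.085}]'
python3 - <<'E'
from h import *
im,d,p=save("wrist","w30"); cv2.imwrite("pics/w30.png",im[:,:,::-1]); plan(.448,-.291,.25,.5)
E
```

```text
time_s: 29.95
eef_pos: [0.4482, -0.2907, 0.2499]
tcp_rot: [[-0.442, 0.897, 0.001], [0.897, 0.442, 0.002], [0.002, 0.002, -1.0]]
contact_force: [-0.6, -1.5, -0.5]
finger_gap: 0.085
t 30.0 pos [ 0.4481 -0.2907  0.2499] psi 0.459 q6 0.54 gap 0.085 d [-0.0002 -0.0003 -0.0001] w [ 0.002 -0.002 -0.041] F [ 0.1  0.1 -0.6] T [ 0.02 -0.02  0.  ]
```

View pics/w30.png

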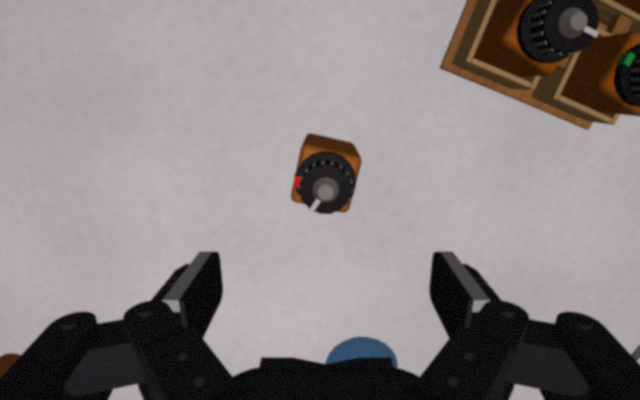

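Run:
```python
from h import *
look("w30",[.448,-.291,.3])
look("w30",[.448,-.291,.6])
```

```text
fit [ 0.44935941 -0.29231662  0.15035006] 474.77777777777777 4143.555555555556
collar 1810 [ 0.44957734 -0.29260595  0.11407401]
misalign (wz to add after grasp) 0.03335005638792332
fit [ 0.44912869 -0.29183916  0.14953334] 472.44444444444446 4143.555555555556
collar 1810 [ 0.44957734 -0.29260595  0.11407401]
misalign (wz to add after grasp) 0.03253334128134888
```

View pics/w30f.png

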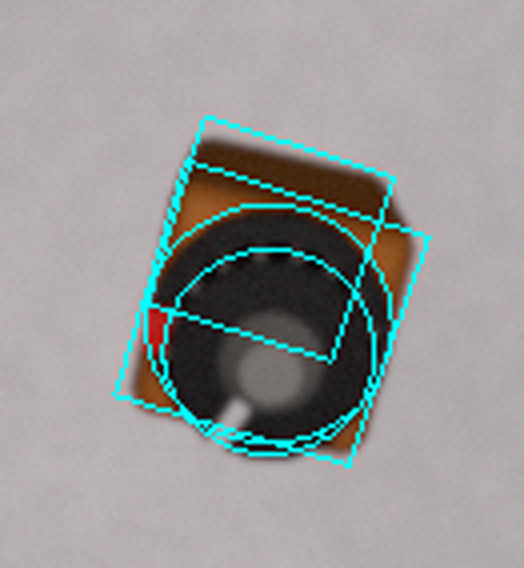

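```bash
python3 -m handwheel '[{"dx":-0.002,"dy":0.0005,"dz":0.03,"wx":0,"wy":0,"wz":0,"hand":0.085},{"dx":-0.002,"dy":0.0005,"dz":0.07,"wx":0,"wy":0,"wz":0,"hand":0.085},{"dx":-0.002,"dy":0.0005,"dz":0.1,"wx":0,"wy":0,"wz":0,"hand":0.08},{"dx":-0.002,"dy":0.0005,"dz":0.115,"wx":0,"wy":0,"wz":0,"hand":0.08},{"dx":-0.002,"dy":0.0005,"dz":0.115,"wx":0,"wy":0,"wz":0,"hand":0.07}]'
python3 -c "
from h import *
plan(.4495,-.2925,.11,.459)"
```

```text
time_s: 30.5
eef_pos: [0.4479, -0.2906, 0.1324]
tcp_rot: [[-0.442, 0.897, -0.004], [0.897, 0.442, 0.005], [0.006, -0.001, -1.0]]
contact_force: [-0.2, 0.3, 0.6]
finger_gap: 0.0702
t 30.5 pos [ 0.4479 -0.2906  0.1324] psi 0.458 q6 0.54 gap 0.0702 d [-0.0026  0.0006  0.0224] w [-0.001 -0.006 -0.001] F [-0.2  0.3  0.6] T [ 0.01 -0.   -0.04]
```

```bash
python3 -m handwheel '[{"dx":-0.0025,"dy":0.0005,"dz":0.012,"wx":-0.001,"wy":-0.006,"wz":0,"hand":0.07},{"dx":-0.0025,"dy":0.0005,"dz":0.022,"wx":-0.001,"wy":-0.006,"wz":0,"hand":0.065},{"dx":-0.0025,"dy":0.0005,"dz":0.022,"wx":-0.001,"wy":-0.006,"wz":0,"hand":0.06},{"dx":-0.0025,"dy":0.0005,"dz":0.022,"wx":-0.001,"wy":-0.006,"wz":0,"hand":0.03},{"dx":-0.0025,"dy":0.0005,"dz":0.022,"wx":-0.001,"wy":-0.006,"wz":0,"hand":0.03}]'
python3 -m handwheel '[{"dx":0,"dy":0,"dz":0,"wx":0,"wy":0,"wz":0,"hand":0.03},{"dx":0,"dy":0,"dz":0,"wx":0,"wy":0,"wz":0,"hand":0.03},{"dx":0,"dy":0,"dz":0,"wx":0,"wy":0,"wz":0,"hand":0.03}]'
python3 -c "
from h import *
collar('w31')"
python3 -m handwheel '[{"dx":0,"dy":0,"dz":-0.04,"wx":0,"wy":0,"wz":0,"hand":0.03},{"dx":0,"dy":0,"dz":-0.08,"wx":0,"wy":0,"wz":0,"hand":0.03},{"dx":0,"dy":0,"dz":-0.12,"wx":0,"wy":0,"wz":0,"hand":0.03},{"dx":0,"dy":0,"dz":-0.15,"wx":0,"wy":0,"wz":0,"hand":0.03},{"dx":0,"dy":0,"dz":-0.15,"wx":0,"wy":0,"wz":0,"hand":0.03}]'
python3 -c "
from h import *
plan(.5379,-.0218,.26,.44)"
```

```text
time_s: 31.0
eef_pos: [0.4498, -0.2929, 0.1116]
tcp_rot: [[-0.442, 0.897, 0.001], [0.897, 0.442, -0.001], [-0.001, 0.0, -1.0]]
contact_force: [-0.8, 0.6, 0.4]
finger_gap: 0.0377
time_s: 31.3
eef_pos: [0.4498, -0.2929, 0.1116]
tcp_rot: [[-0.442, 0.897, 0.001], [0.897, 0.442, -0.001], [-0.001, 0.0, -1.0]]
contact_force: [-0.6, 0.1, -0.5]
finger_gap: 0.0381
collar top z in tool -0.0026 -x edge -0.0185 +x 0.0188 y mid 0.0007 centre from -x edge 0.001
t 31.35 pos [ 0.4498 -0.2929  0.1116] psi 0.458 q6 0.54 gap 0.0379 d [ 0.4616 -0.2742  0.111 ] w [ 0.     0.001 -0.   ] F [-0.8  0.8 -1.5] T [ 0.02  0.01 -0.02]
time_s: 31.85
eef_pos: [0.452, -0.2944, 0.2663]
tcp_rot: [[-0.442, 0.897, 0.009], [0.897, 0.442, -0.006], [-0.009, 0.005, -1.0]]
contact_force: [1.0, -0.5, -2.7]
finger_gap: 0.0382
t 31.85 pos [ 0.452  -0.2944  0.2663] psi 0.458 q6 0.54 gap 0.0382 d [0.2066 0.1974 0.0054] w [0.005 0.009 0.018] F [ 1.  -0.5 -2.7] T [-0.05  0.01 -0.01]
```

View pics/w31.png

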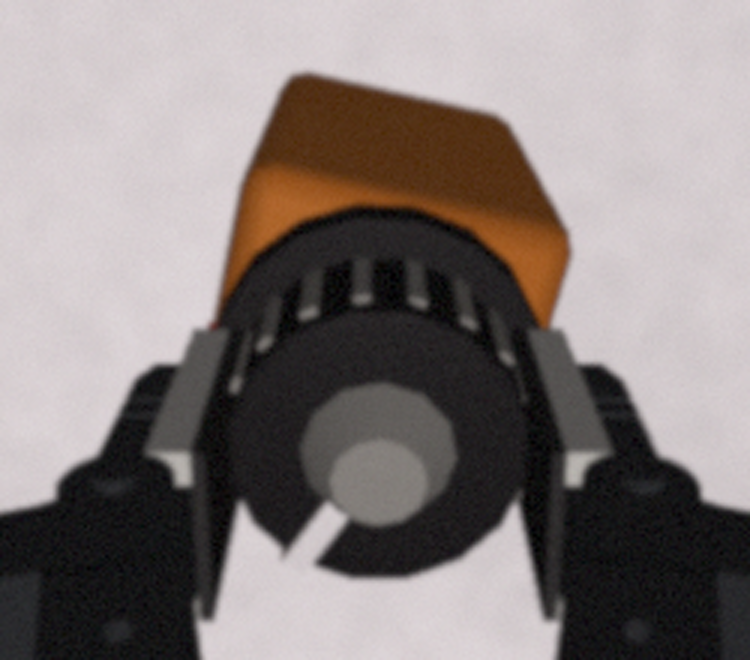

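```bash
python3 -m handwheel '[{"dx":0.034,"dy":0.032,"dz":0.0,"wx":0.005,"wy":0.009,"wz":0,"hand":0.03},{"dx":0.068,"dy":0.065,"dz":0.0,"wx":0.005,"wy":0.009,"wz":0.018,"hand":0.03},{"dx":0.102,"dy":0.098,"dz":0.0,"wx":0.005,"wy":0.009,"wz":0.018,"hand":0.03},{"dx":0.136,"dy":0.13,"dz":0.0,"wx":0.005,"wy":0.009,"wz":0.018,"hand":0.03},{"dx":0.17,"dy":0.163,"dz":0.0,"wx":0.005,"wy":0.009,"wz":0.018,"hand":0.03}]'
python3 -c "
from h import *
plan(.5379,-.0218,.26,.44)"
```

```text
time_s: 32.35
eef_pos: [0.5225, -0.068, 0.2637]
tcp_rot: [[-0.425, 0.905, -0.002], [0.905, 0.425, 0.0], [0.001, -0.002, -1.0]]
contact_force: [0.1, -1.2, -3.1]
finger_gap: 0.038
t 32.35 pos [ 0.5225 -0.068   0.2637] psi 0.439 q6 1.0 gap 0.038 d [0.0353 0.0336 0.0037] w [-0.002 -0.001 -0.001] F [ 0.1 -1.2 -3.1] T [-0.07 -0.02 -0.03]
```

```bash
python3 -m handwheel '[{"dx":0.03,"dy":0.03,"dz":0.0,"wx":0,"wy":0,"wz":0,"hand":0.03},{"dx":0.035,"dy":0.0335,"dz":0.03,"wx":0,"wy":0,"wz":0,"hand":0.03},{"dx":0.035,"dy":0.0335,"dz":0.07,"wx":0,"wy":0,"wz":0,"hand":0.03},{"dx":0.035,"dy":0.0335,"dz":0.09,"wx":0,"wy":0,"wz":0,"hand":0.03},{"dx":0.035,"dy":0.0335,"dz":0.09,"wx":0,"wy":0,"wz":0,"hand":0.03}]'
python3 -c "
from h import *
plan(.5379,-.0218,.172,.44)"
```

```text
time_s: 32.85
eef_pos: [0.5336, -0.0215, 0.1686]
tcp_rot: [[-0.426, 0.905, -0.013], [0.905, 0.426, 0.001], [0.006, -0.011, -1.0]]
contact_force: [0.0, -0.1, -2.4]
finger_gap: 0.0377
t 32.85 pos [ 0.5336 -0.0215  0.1686] psi 0.44 q6 1.09 gap 0.0377 d [-0.0021  0.0038 -0.0034] w [-0.011 -0.006 -0.   ] F [ 0.  -0.1 -2.4] T [ 0.02 -0.04 -0.03]
```

```bash
python3 -m handwheel '[{"dx":-0.001,"dy":0.002,"dz":-0.002,"wx":-0.006,"wy":-0.003,"wz":0,"hand":0.03},{"dx":-0.001,"dy":0.002,"dz":-0.002,"wx":-0.006,"wy":-0.003,"wz":0,"hand":0.03},{"dx":-0.001,"dy":0.002,"dz":-0.002,"wx":-0.006,"wy":-0.003,"wz":0,"hand":0.03}]'
python3 - <<'E'
from h import *
held("w32",2); face("w32",2); plan(.5379,-.0218,.172,.44)
E
```

```text
time_s: 33.15
eef_pos: [0.5368, -0.0218, 0.1718]
tcp_rot: [[-0.425, 0.905, -0.004], [0.905, 0.425, 0.001], [0.002, -0.003, -1.0]]
contact_force: [-0.6, -1.0, -2.3]
finger_gap: 0.0381
held pts 2708
x peaks [(np.float64(-0.0035), 60), (np.float64(0.0165), 60), (np.float64(-0.0265), 62), (np.float64(-0.0085), 63)]
y peaks [(np.float64(0.0275), 531), (np.float64(0.0245), 571), (np.float64(0.0255), 577), (np.float64(0.0265), 604)]
0.04 650 [[-0.0268, 0.0222], [-0.0044, 0.0256], [0.0189, 0.0277]]
0.06 471 [[-0.0269, 0.0223], [-0.0043, 0.0257], [0.0183, 0.0277]]
0.08 355 [[-0.0271, 0.0223], [-0.0047, 0.0257], [0.018, 0.0277]]
0.1 255 [[-0.0275, 0.0222], [-0.005, 0.0257], [0.0176, 0.0277]]
held bottle in socket frame: x,y,yaw [ 0.0003 -0.      0.0976] res 0.0001928753132359761
correct tool d [ 0.0001 -0.0003  0.    ] wz 0.098
t 33.2 pos [ 0.5369 -0.0218  0.1719] psi 0.439 q6 1.09 gap 0.0378 d [-0.0004  0.0009 -0.0001] w [-0.003 -0.002 -0.001] F [ 0.  -0.1 -2.4] T [0.06 0.01 0.05]
```

View pics/w32.png

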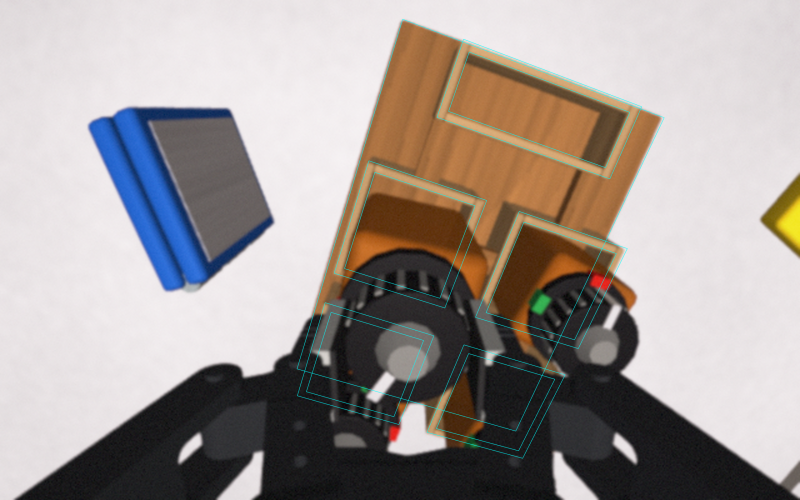

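```bash
python3 -m handwheel '[{"dx":0,"dy":0,"dz":0,"wx":0,"wy":0,"wz":0.09,"hand":0.03},{"dx":0,"dy":0,"dz":0.01,"wx":0,"wy":0,"wz":0.09,"hand":0.03},{"dx":0,"dy":0,"dz":0.02,"wx":0,"wy":0,"wz":0.09,"hand":0.03},{"dx":0,"dy":0,"dz":0.03,"wx":0,"wy":0,"wz":0.09,"hand":0.03},{"dx":0,"dy":0,"dz":0.03,"wx":0,"wy":0,"wz":0.09,"hand":0.03}]'
python3 -c "
from h import *
plan(.5369,-.0218,.1175,.35)"
```

```text
time_s: 33.7
eef_pos: [0.535, -0.0217, 0.1397]
tcp_rot: [[-0.343, 0.939, -0.008], [0.939, 0.343, 0.001], [0.004, -0.007, -1.0]]
contact_force: [-0.5, 0.2, -3.2]
finger_gap: 0.0379
t 33.7 pos [ 0.535  -0.0217  0.1397] psi 0.35 q6 1.18 gap 0.0379 d [-0.0008  0.002   0.0221] w [-0.007 -0.004  0.   ] F [-0.5  0.2 -3.2] T [ 0.06 -0.03  0.04]
```

```bash
python3 -m handwheel '[{"dx":-0.0005,"dy":0.0015,"dz":0.01,"wx":-0.005,"wy":-0.003,"wz":0,"hand":0.03},{"dx":-0.0005,"dy":0.0015,"dz":0.018,"wx":-0.005,"wy":-0.003,"wz":0,"hand":0.03},{"dx":-0.0005,"dy":0.0015,"dz":0.022,"wx":-0.005,"wy":-0.003,"wz":0,"hand":0.03},{"dx":-0.0005,"dy":0.0015,"dz":0.022,"wx":-0.005,"wy":-0.003,"wz":0,"hand":0.03},{"dx":-0.0005,"dy":0.0015,"dz":0.022,"wx":-0.005,"wy":-0.003,"wz":0,"hand":0.03}]'
python3 -m handwheel '[{"dx":0,"dy":0,"dz":0.001,"wx":0,"wy":0,"wz":0,"hand":0.06},{"dx":0,"dy":0,"dz":0.001,"wx":0,"wy":0,"wz":0,"hand":0.06},{"dx":0,"dy":0,"dz":0.002,"wx":0,"wy":0,"wz":0,"hand":0.06},{"dx":0,"dy":0,"dz":0.002,"wx":0,"wy":0,"wz":0,"hand":0.06}]'
python3 -c "
from h import *
collar('w33')"
```

```text
time_s: 34.2
eef_pos: [0.5365, -0.0217, 0.1178]
tcp_rot: [[-0.343, 0.939, -0.002], [0.939, 0.343, -0.0], [0.0, -0.002, -1.0]]
contact_force: [-0.0, -0.2, -1.9]
finger_gap: 0.038
time_s: 34.6
eef_pos: [0.5367, -0.0217, 0.1159]
tcp_rot: [[-0.343, 0.939, -0.001], [0.939, 0.343, -0.0], [0.0, -0.001, -1.0]]
contact_force: [-0.4, -0.0, 0.1]
finger_gap: 0.0601
collar top z in tool -0.0041 -x edge -0.0182 +x 0.0191 y mid -0.0003 centre from -x edge 0.0013
t 34.65 pos [ 0.5366 -0.0217  0.1158] psi 0.35 q6 1.18 gap 0.0601 d [ 0.2044 -0.4965  0.1167] w [-0.002 -0.    -0.   ] F [0.8 0.1 0.3] T [ 0.   -0.01 -0.01]
```

View pics/w33.png

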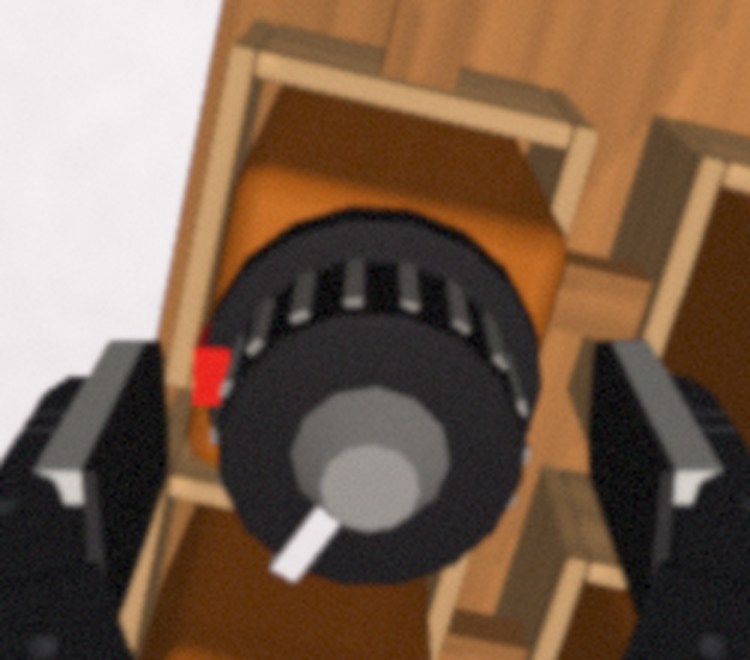

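```bash
python3 -m handwheel '[{"dx":0.001,"dy":0,"dz":0,"wx":0,"wy":0,"wz":0,"hand":0.05},{"dx":0.001,"dy":0,"dz":0,"wx":0,"wy":0,"wz":0,"hand":0.03},{"dx":0.001,"dy":0,"dz":0,"wx":0,"wy":0,"wz":0,"hand":0.03},{"dx":0.001,"dy":0,"dz":0,"wx":0,"wy":0,"wz":0,"hand":0.03},{"dx":0.001,"dy":0,"dz":0,"wx":0,"wy":0,"wz":0,"hand":0.03}]' 60
python3 -m handwheel '[{"dx":0,"dy":0,"dz":0,"wx":0,"wy":0,"wz":0.14,"hand":0.03},{"dx":0,"dy":0,"dz":0,"wx":0,"wy":0,"wz":0.28,"hand":0.03},{"dx":0,"dy":0,"dz":0,"wx":0,"wy":0,"wz":0.42,"hand":0.03},{"dx":0,"dy":0,"dz":0,"wx":0,"wy":0,"wz":0.56,"hand":0.03},{"dx":0,"dy":0,"dz":0,"wx":0,"wy":0,"wz":0.7,"hand":0.03}]'
python3 -m handwheel '[{"dx":0,"dy":0,"dz":0,"wx":0,"wy":0,"wz":0.12,"hand":0.03},{"dx":0,"dy":0,"dz":0,"wx":0,"wy":0,"wz":0.24,"hand":0.03},{"dx":0,"dy":0,"dz":0,"wx":0,"wy":0,"wz":0.3,"hand":0.03},{"dx":0,"dy":0,"dz":0,"wx":0,"wy":0,"wz":0.3,"hand":0.03}]'
python3 -c "
from h import *
collar('w34')"
```

```text
time_s: 35.15
eef_pos: [0.5361, -0.0207, 0.1162]
tcp_rot: [[-0.343, 0.939, -0.002], [0.939, 0.343, -0.0], [0.0, -0.002, -1.0]]
contact_force: [-2.1, 0.2, 5.5]
finger_gap: 0.0384
time_s: 35.65
eef_pos: [0.5367, -0.0208, 0.1162]
tcp_rot: [[0.348, 0.938, -0.001], [0.938, -0.348, -0.0], [-0.001, -0.0, -1.0]]
contact_force: [0.5, -0.8, 1.6]
finger_gap: 0.0375
time_s: 36.05
eef_pos: [0.5369, -0.0209, 0.1162]
tcp_rot: [[0.609, 0.793, -0.0], [0.793, -0.609, -0.001], [-0.001, 0.0, -1.0]]
contact_force: [-1.2, 0.2, 1.7]
finger_gap: 0.0378
collar top z in tool -0.0039 -x edge -0.0183 +x 0.0188 y mid 0.0012 centre from -x edge 0.0012
t 36.1 pos [ 0.5369 -0.0209  0.1162] psi -0.654 q6 2.19 gap 0.0385 d [-0.31   -0.4388  0.1163] w [ 0.     0.001 -0.   ] F [ 0.7 -0.7  2.2] T [-0.09  0.1  -0.  ]
```

View pics/w34.png

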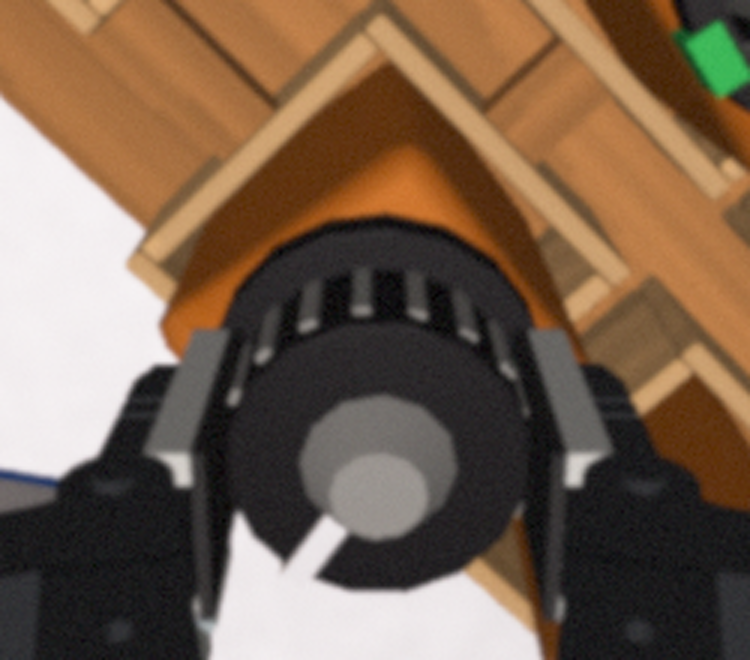

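```bash
python3 -m handwheel '[{"dx":0,"dy":0,"dz":0,"wx":0,"wy":0,"wz":0.08,"hand":0.03},{"dx":0,"dy":0,"dz":0,"wx":0,"wy":0,"wz":0.16,"hand":0.03},{"dx":0,"dy":0,"dz":0,"wx":0,"wy":0,"wz":0.16,"hand":0.03}]'
python3 -c "
from h import *
plan(0,0,0)"
python3 -m handwheel '[{"dx":0,"dy":0,"dz":0,"wx":0,"wy":0,"wz":0.06,"hand":0.03},{"dx":0,"dy":0,"dz":0,"wx":0,"wy":0,"wz":0.1,"hand":0.03},{"dx":0,"dy":0,"dz":0,"wx":0,"wy":0,"wz":0.1,"hand":0.03}]'
python3 -c "
from h import *
plan(0,0,0)"
```

```text
time_s: 36.4
eef_pos: [0.537, -0.021, 0.1162]
tcp_rot: [[0.726, 0.687, -0.0], [0.687, -0.726, -0.001], [-0.001, 0.001, -1.0]]
contact_force: [-1.3, -0.9, 2.6]
finger_gap: 0.038
t 36.4 pos [ 0.537  -0.021   0.1162] psi -0.813 q6 2.35 gap 0.038 d [-0.3756 -0.3844  0.1162] w [ 0.001  0.001 -0.   ] F [-1.3 -0.9  2.6] T [-0.14  0.11 -0.03]
time_s: 36.7
eef_pos: [0.5367, -0.0216, 0.1162]
tcp_rot: [[0.788, 0.615, -0.001], [0.615, -0.788, -0.003], [-0.002, 0.002, -1.0]]
contact_force: [-1.8, -3.2, 2.3]
finger_gap: 0.0383
t 36.7 pos [ 0.5367 -0.0216  0.1162] psi -0.908 q6 2.44 gap 0.0383 d [-0.4096 -0.3473  0.1164] w [ 0.002  0.002 -0.   ] F [-1.8 -3.2  2.3] T [-0.67  0.38  1.1 ]
```

```bash
python3 -m handwheel '[{"dx":0,"dy":0,"dz":0,"wx":0,"wy":0,"wz":0,"hand":0.06},{"dx":0,"dy":0,"dz":0,"wx":0,"wy":0,"wz":0,"hand":0.065},{"dx":0,"dy":0,"dz":-0.03,"wx":0,"wy":0,"wz":0,"hand":0.07},{"dx":0,"dy":0,"dz":-0.08,"wx":0,"wy":0,"wz":0,"hand":0.085},{"dx":0,"dy":0,"dz":-0.13,"wx":0,"wy":0,"wz":0,"hand":0.085}]'
python3 - <<'E'
from h import *
im,d,p=save("wrist","w35"); cv2.imwrite("pics/w35.png",im[:,:,::-1]); plan(.4218,-.039,.25,.755)
E
```

```text
time_s: 37.2
eef_pos: [0.536, -0.0209, 0.2467]
tcp_rot: [[0.788, 0.615, -0.003], [0.615, -0.788, -0.002], [-0.004, -0.0, -1.0]]
contact_force: [2.0, 0.9, -0.7]
finger_gap: 0.0849
t 37.25 pos [ 0.5405 -0.0211  0.2561] psi -0.908 q6 2.44 gap 0.0848 d [-0.1046 -0.0589  0.0047] w [ 0.014  0.002 -1.663] F [ 3.4 -0.5  4.9] T [-0.03 -0.24  0.03]
```

View pics/w35.png

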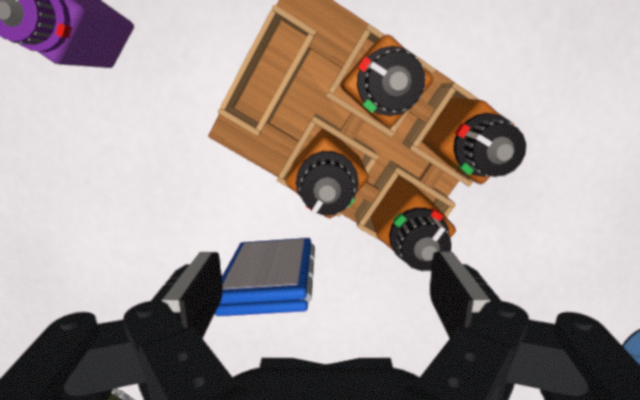

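```bash
python3 -m handwheel '[{"dx":-0.02,"dy":-0.012,"dz":0.003,"wx":0,"wy":0,"wz":-0.14,"hand":0.085},{"dx":-0.04,"dy":-0.023,"dz":0.003,"wx":0,"wy":0,"wz":-0.28,"hand":0.085},{"dx":-0.06,"dy":-0.035,"dz":0.003,"wx":0,"wy":0,"wz":-0.42,"hand":0.085},{"dx":-0.08,"dy":-0.047,"dz":0.003,"wx":0,"wy":0,"wz":-0.56,"hand":0.085},{"dx":-0.104,"dy":-0.059,"dz":0.003,"wx":0,"wy":0,"wz":-0.7,"hand":0.085}]'
python3 -m handwheel '[{"dx":0,"dy":0,"dz":0,"wx":0,"wy":0,"wz":-0.14,"hand":0.085},{"dx":0,"dy":0,"dz":0,"wx":0,"wy":0,"wz":-0.28,"hand":0.085},{"dx":0,"dy":0,"dz":0,"wx":0,"wy":0,"wz":-0.42,"hand":0.085},{"dx":0,"dy":0,"dz":0,"wx":0,"wy":0,"wz":-0.56,"hand":0.085},{"dx":0,"dy":0,"dz":0,"wx":0,"wy":0,"wz":-0.7,"hand":0.085}]'
python3 -c "
from h import *
plan(.4218,-.039,.25,.755)"
```

```text
time_s: 37.75
eef_pos: [0.4217, -0.0383, 0.2516]
tcp_rot: [[0.2, 0.98, 0.013], [0.98, -0.2, -0.002], [0.001, 0.013, -1.0]]
contact_force: [-0.6, 0.3, 0.7]
finger_gap: 0.0845
time_s: 38.25
eef_pos: [0.4218, -0.0382, 0.2515]
tcp_rot: [[-0.483, 0.875, 0.013], [0.876, 0.483, -0.001], [-0.007, 0.011, -1.0]]
contact_force: [-0.2, 1.6, 0.7]
finger_gap: 0.085
t 38.25 pos [ 0.4218 -0.0382  0.2515] psi 0.504 q6 0.98 gap 0.085 d [-0.0007 -0.0004  0.0015] w [ 0.01   0.009 -0.251] F [-0.2  1.6  0.7] T [-0.02 -0.01 -0.  ]
```

```bash
python3 -m handwheel '[{"dx":0,"dy":0,"dz":0,"wx":0.01,"wy":0.009,"wz":-0.13,"hand":0.085},{"dx":0,"dy":0,"dz":0,"wx":0.01,"wy":0.009,"wz":-0.25,"hand":0.085},{"dx":0,"dy":0,"dz":0,"wx":0.01,"wy":0.009,"wz":-0.25,"hand":0.085}]'
python3 - <<'E'
from h import *
im,d,p=save("wrist","w36"); cv2.imwrite("pics/w36.png",im[:,:,::-1])
X,uv=cloud(d,p,(0,0,640,260)); s=(abs(X[:,2]-.11)<.006)&(np.hypot(X[:,0]-.42,X[:,1]+.04)<.07)
print(s.sum(),cv2.minAreaRect((X[s][:,:2]*1e3).astype(np.float32)))
marks("w36",(.5365,-.0215)); plan(.4218,-.039,.25,.755)
E
```

```text
time_s: 38.55
eef_pos: [0.422, -0.038, 0.2514]
tcp_rot: [[-0.685, 0.729, -0.0], [0.729, 0.685, 0.001], [0.001, 0.0, -1.0]]
contact_force: [-0.2, -0.3, 0.5]
finger_gap: 0.0852
2920 ((422.7486572265625, -41.219913482666016), (24.390172958374023, 84.71385955810547), 41.584495544433594)
red 70 angle -3.033 r 0.021
green 55 angle -1.378 r 0.021
white 45 angle -3.0 r 0.0138
w36 centre [ 0.5347 -0.023 ] rad 20.24778938293457
green -white (cw rad from green ) 1.621
red -white (cw rad from red ) -0.034
t 38.6 pos [ 0.4219 -0.038   0.2514] psi 0.752 q6 0.73 gap 0.0846 d [-0.0007 -0.0007  0.0014] w [ 0.    -0.001 -0.003] F [ 0.3 -1.  -0.1] T [-0.03  0.01  0.03]
```

View pics/w36.png

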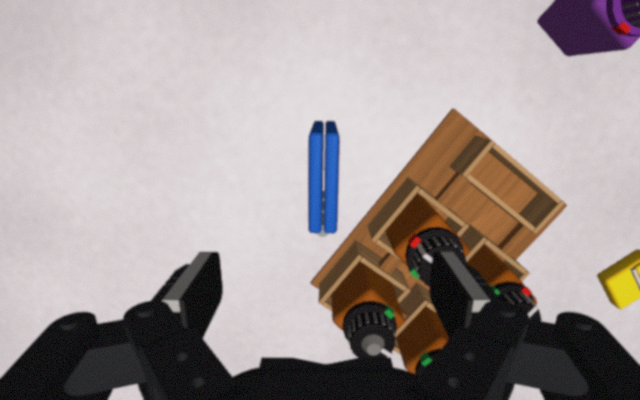

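```bash
python3 -m handwheel '[{"dx":-0.003,"dy":-0.0015,"dz":0.04,"wx":0,"wy":0,"wz":0.026,"hand":0.085},{"dx":-0.003,"dy":-0.0015,"dz":0.08,"wx":0,"wy":0,"wz":0.026,"hand":0.085},{"dx":-0.003,"dy":-0.0015,"dz":0.1,"wx":0,"wy":0,"wz":0.026,"hand":0.085},{"dx":-0.003,"dy":-0.0015,"dz":0.11,"wx":0,"wy":0,"wz":0.026,"hand":0.085},{"dx":-0.003,"dy":-0.0015,"dz":0.11,"wx":0,"wy":0,"wz":0.026,"hand":0.085}]'
python3 -c "
from h import *
plan(.4227,-.0412,.082,.726)"
```

```text
time_s: 39.1
eef_pos: [0.4219, -0.041, 0.1405]
tcp_rot: [[-0.663, 0.749, -0.003], [0.749, 0.663, 0.001], [0.002, -0.001, -1.0]]
contact_force: [0.4, -0.3, 0.1]
finger_gap: 0.0851
t 39.1 pos [ 0.4219 -0.041   0.1405] psi 0.725 q6 0.75 gap 0.0851 d [-0.0008  0.0005  0.0585] w [-0.001 -0.002 -0.001] F [ 0.4 -0.3  0.1] T [ 0.   -0.    0.02]
```

```bash
python3 -m handwheel '[{"dx":-0.001,"dy":0,"dz":0.03,"wx":0,"wy":0,"wz":0,"hand":0.085},{"dx":-0.001,"dy":0,"dz":0.055,"wx":0,"wy":0,"wz":0,"hand":0.07},{"dx":-0.001,"dy":0,"dz":0.058,"wx":0,"wy":0,"wz":0,"hand":0.05},{"dx":-0.001,"dy":0,"dz":0.058,"wx":0,"wy":0,"wz":0,"hand":0.015},{"dx":-0.001,"dy":0,"dz":0.058,"wx":0,"wy":0,"wz":0,"hand":0.015}]' 60
python3 -m handwheel '[{"dx":0,"dy":0,"dz":0,"wx":0,"wy":0,"wz":0,"hand":0.015},{"dx":0,"dy":0,"dz":0,"wx":0,"wy":0,"wz":0,"hand":0.015},{"dx":0,"dy":0,"dz":0,"wx":0,"wy":0,"wz":0,"hand":0.015},{"dx":0,"dy":0,"dz":0,"wx":0,"wy":0,"wz":0,"hand":0.015}]'
python3 -c "
from h import *
plan(.4227,-.0412,.082,.726)"
```

```text
time_s: 39.6
eef_pos: [0.424, -0.0419, 0.084]
tcp_rot: [[-0.663, 0.749, 0.0], [0.749, 0.663, 0.001], [0.0, 0.001, -1.0]]
contact_force: [-0.0, -0.4, 0.2]
finger_gap: 0.0278
time_s: 40.0
eef_pos: [0.4241, -0.0419, 0.0843]
tcp_rot: [[-0.663, 0.749, 0.001], [0.749, 0.663, 0.001], [0.0, 0.001, -1.0]]
contact_force: [-0.1, -0.3, 0.5]
finger_gap: 0.0233
t 40.0 pos [ 0.4241 -0.0419  0.0843] psi 0.724 q6 0.75 gap 0.0233 d [ 0.0014 -0.0006  0.0023] w [ 0.001 -0.    -0.002] F [-0.1 -0.3  0.5] T [0.04 0.1  0.05]
```

```bash
python3 -m handwheel '[{"dx":0,"dy":0,"dz":-0.04,"wx":0,"wy":0,"wz":0,"hand":0.015},{"dx":0,"dy":0,"dz":-0.08,"wx":0,"wy":0,"wz":0,"hand":0.015},{"dx":0,"dy":0,"dz":-0.12,"wx":0,"wy":0,"wz":0,"hand":0.015},{"dx":0,"dy":0,"dz":-0.155,"wx":0,"wy":0,"wz":-0.1,"hand":0.015},{"dx":0,"dy":0,"dz":-0.165,"wx":0,"wy":0,"wz":-0.24,"hand":0.015}]'
python3 -c "
from h import *
plan(.5721,.0728,.25,1.688)"
```

```text
time_s: 40.5
eef_pos: [0.4259, -0.0422, 0.2532]
tcp_rot: [[-0.825, 0.566, 0.007], [0.566, 0.825, 0.0], [-0.006, 0.004, -1.0]]
contact_force: [1.0, 0.9, -2.9]
finger_gap: 0.0232
t 40.5 pos [ 0.4259 -0.0422  0.2532] psi 0.97 q6 0.5 gap 0.0232 d [-0.0555  0.1775  0.0042] w [ 0.002  0.007 -0.718] F [ 1.   0.9 -2.9] T [ 0.02 -0.06 -0.02]
```

```bash
python3 -m handwheel '[{"dx":-0.011,"dy":0.036,"dz":0,"wx":0,"wy":0.007,"wz":-0.14,"hand":0.015},{"dx":-0.022,"dy":0.072,"dz":0,"wx":0,"wy":0.007,"wz":-0.28,"hand":0.015},{"dx":-0.034,"dy":0.108,"dz":0,"wx":0,"wy":0.007,"wz":-0.42,"hand":0.015},{"dx":-0.045,"dy":0.144,"dz":0,"wx":0,"wy":0.007,"wz":-0.56,"hand":0.015},{"dx":-0.0555,"dy":0.177,"dz":0,"wx":0,"wy":0.007,"wz":-0.7,"hand":0.015}]'
python3 -c "
from h import *
plan(.5721,.0728,.25,1.688)"
```

```text
time_s: 41.0
eef_pos: [0.5728, 0.0736, 0.2538]
tcp_rot: [[-0.995, -0.105, 0.0], [-0.105, 0.995, 0.002], [-0.0, 0.002, -1.0]]
contact_force: [0.5, -1.1, -2.3]
finger_gap: 0.0231
t 41.0 pos [0.5728 0.0736 0.2538] psi 1.676 q6 0.02 gap 0.0231 d [ 0.0008 -0.0007  0.0038] w [ 0.002  0.    -0.012] F [ 0.5 -1.1 -2.3] T [-0.05 -0.04 -0.03]
```

```bash
python3 -m handwheel '[{"dx":0.001,"dy":-0.001,"dz":0.04,"wx":0,"wy":0,"wz":-0.012,"hand":0.015},{"dx":0.001,"dy":-0.001,"dz":0.08,"wx":0,"wy":0,"wz":-0.012,"hand":0.015},{"dx":0.001,"dy":-0.001,"dz":0.104,"wx":0,"wy":0,"wz":-0.012,"hand":0.015},{"dx":0.001,"dy":-0.001,"dz":0.104,"wx":0,"wy":0,"wz":-0.012,"hand":0.015},{"dx":0.001,"dy":-0.001,"dz":0.104,"wx":0,"wy":0,"wz":-0.012,"hand":0.015}]'
python3 - <<'E'
from h import *
im,d,p=save("wrist","w37"); caddyov(im,p,CAD,"pics/w37.png"); plan(.5721,.0728,.139,1.688)
im,d,p=save("side","s1"); crop(im,(220,130,420,280),4,"pics/s1.png")
E
```

```text
time_s: 41.5
eef_pos: [0.5716, 0.0726, 0.1498]
tcp_rot: [[-0.993, -0.116, -0.001], [-0.116, 0.993, 0.001], [0.001, 0.002, -1.0]]
contact_force: [0.8, 0.1, -1.3]
finger_gap: 0.0236
t 41.55 pos [0.5728 0.0727 0.151 ] psi 1.688 q6 0.01 gap 0.0236 d [0.0007 0.0002 0.012 ] w [ 0.002  0.002 -0.   ] F [ 0.6  0.7 -2.4] T [-0.   -0.07 -0.01]
```

View pics/w37.png

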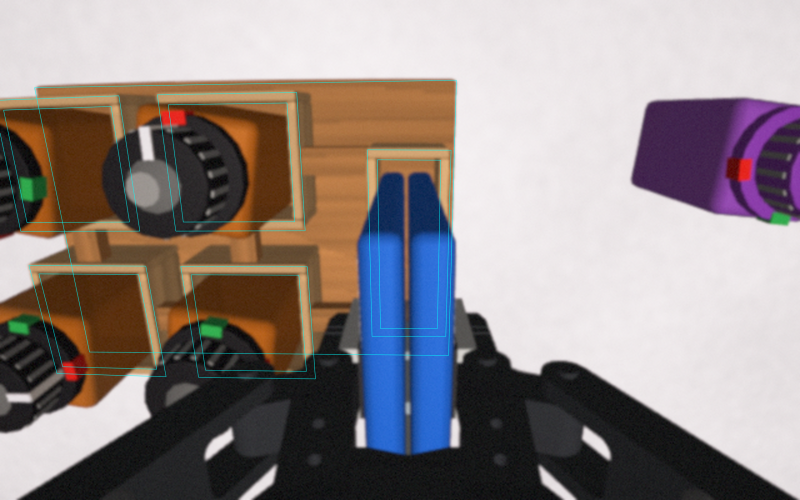

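View pics/s1.png

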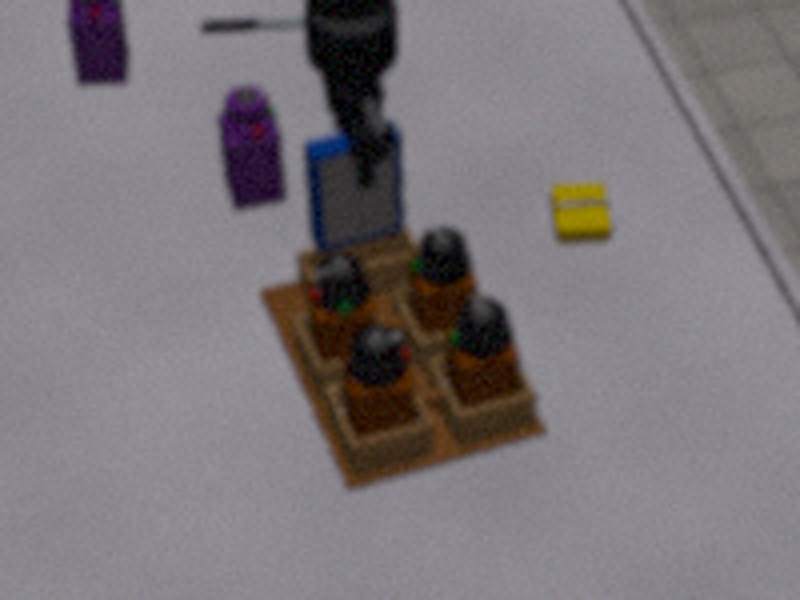

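```bash
cat >> h.py <<'E'
def mirr(tag):
    im,d,p=load(tag); X,uv=cloud(d,p,(270,110,390,250)); C=np.c_[(X[:,:2]-CAD[:2])@rot2(CAD[2]),X[:,2]]-[0,.098,0]
    h=cv2.cvtColor(im,cv2.COLOR_RGB2HSV)[uv[:,1],uv[:,0]]; b=(h[:,0]>95)&(h[:,0]<130)&(h[:,1]>120)
    zmax=np.percentile(C[b][:,2],98); print("top",zmax.round(4),"bottom",C[b][:,2].min().round(4))
    for z in np.arange(.06,zmax+.005,.015):
        s=b&(abs(C[:,2]-z)<.007); 
        if s.sum()>20: print(round(z,3),s.sum(),"x",np.percentile(C[s][:,0],[5,50]).round(4),"y",np.percentile(C[s][:,1],[2,98]).round(4),"mid",np.percentile(C[s][:,1],[2,98]).mean().round(4))
    s=b&(C[:,2]>zmax-.006); print("toprect",cv2.minAreaRect((C[s][:,:2]*1e3).astype(np.float32)))
E
python3 -c "
from h import *
mirr('w37')"
```

```text
top 0.1772 bottom 0.0771
0.075 32 x [-0.0444 -0.0441] y [-0.0098  0.0073] mid -0.0012
0.09 123 x [-0.0444 -0.0441] y [-0.0111  0.0078] mid -0.0016
0.105 169 x [-0.0443 -0.0441] y [-0.0112  0.0082] mid -0.0015
0.12 230 x [-0.0443 -0.0441] y [-0.0108  0.0084] mid -0.0012
0.135 299 x [-0.0444 -0.0441] y [-0.0108  0.0083] mid -0.0013
0.15 436 x [-0.0443 -0.044 ] y [-0.0109  0.0083] mid -0.0013
0.165 656 x [-0.0443 -0.044 ] y [-0.011   0.0085] mid -0.0012
0.18 4564 x [-0.0433 -0.0348] y [-0.0119  0.0095] mid -0.0012
toprect ((-33.76847839355469, -0.9453773498535156), (23.051931381225586, 21.4805965423584), 89.8583755493164)
```

```bash
python3 -m handwheel '[{"dx":-0.001,"dy":0.001,"dz":0.01,"wx":0,"wy":0,"wz":0,"hand":0.015},{"dx":-0.001,"dy":0.001,"dz":0.02,"wx":0,"wy":0,"wz":0,"hand":0.015},{"dx":-0.001,"dy":0.001,"dz":0.03,"wx":0,"wy":0,"wz":0,"hand":0.015},{"dx":-0.001,"dy":0.001,"dz":0.03,"wx":0,"wy":0,"wz":0,"hand":0.015}]'
python3 - <<'E'
from h import *
im,d,p=save("wrist","w38"); mirr("w38"); plan(.5721,.0728,.0905,1.688)
E
```

```text
time_s: 42.0
eef_pos: [0.5727, 0.0737, 0.1197]
tcp_rot: [[-0.993, -0.116, -0.0], [-0.116, 0.993, 0.002], [0.0, 0.002, -1.0]]
contact_force: [-0.5, -0.5, -3.1]
finger_gap: 0.0236
top 0.1471 bottom 0.0476
0.06 128 x [-0.0431 -0.0429] y [-0.0099  0.0089] mid -0.0005
0.075 165 x [-0.0431 -0.0429] y [-0.0099  0.009 ] mid -0.0004
0.09 236 x [-0.0431 -0.0429] y [-0.0101  0.0095] mid -0.0003
0.105 312 x [-0.0431 -0.0429] y [-0.01    0.0094] mid -0.0003
0.12 436 x [-0.0432 -0.0429] y [-0.0099  0.0094] mid -0.0002
0.135 647 x [-0.0432 -0.0429] y [-0.0099  0.0095] mid -0.0002
0.15 4553 x [-0.0422 -0.0337] y [-0.0109  0.0105] mid -0.0002
toprect ((-32.51420211791992, 0.051041603088378906), (23.12430191040039, 21.571924209594727), 89.9968490600586)
t 42.05 pos [0.5731 0.0737 0.1204] psi 1.687 q6 0.01 gap 0.0233 d [ 0.0012 -0.0008  0.0299] w [ 0.002  0.001 -0.001] F [-0.  -0.7 -2.5] T [-0.03 -0.03 -0.  ]
```

Centred in the slot and below the rim with no contact. Lower the last 30 mm.

```bash
python3 -m handwheel '[{"dx":0,"dy":0,"dz":0.01,"wx":0,"wy":0,"wz":0,"hand":0.015},{"dx":0,"dy":0,"dz":0.02,"wx":0,"wy":0,"wz":0,"hand":0.015},{"dx":0,"dy":0,"dz":0.027,"wx":0,"wy":0,"wz":0,"hand":0.015},{"dx":0,"dy":0,"dz":0.03,"wx":0,"wy":0,"wz":0,"hand":0.015},{"dx":0,"dy":0,"dz":0.03,"wx":0,"wy":0,"wz":0,"hand":0.015}]'
python3 -c "
from h import *
plan(.5721,.0728,.0905,1.688)"
```

```text
time_s: 42.55
eef_pos: [0.5729, 0.0738, 0.0903]
tcp_rot: [[-0.993, -0.116, 0.0], [-0.116, 0.993, 0.002], [-0.0, 0.002, -1.0]]
contact_force: [-0.8, -0.4, -1.3]
finger_gap: 0.0236
t 42.55 pos [0.5729 0.0738 0.0903] psi 1.687 q6 0.01 gap 0.0236 d [ 0.0009 -0.0009 -0.0002] w [ 0.002  0.    -0.001] F [-0.8 -0.4 -1.3] T [-0.03  0.1  -0.02]
```

```bash
python3 -m handwheel '[{"dx":0,"dy":0,"dz":0.0005,"wx":0,"wy":0,"wz":0,"hand":0.03},{"dx":0,"dy":0,"dz":0.0005,"wx":0,"wy":0,"wz":0,"hand":0.045},{"dx":0,"dy":0,"dz":0,"wx":0,"wy":0,"wz":0,"hand":0.05},{"dx":0,"dy":0,"dz":-0.02,"wx":0,"wy":0,"wz":0,"hand":0.05},{"dx":0,"dy":0,"dz":-0.06,"wx":0,"wy":0,"wz":0,"hand":0.05}]'
python3 -c "
from h import *
plan(.45,.0,.3,1.57)"
python3 -m handwheel '[{"dx":0,"dy":0,"dz":-0.05,"wx":0,"wy":0,"wz":0,"hand":0.05},{"dx":0,"dy":0,"dz":-0.1,"wx":0,"wy":0,"wz":0,"hand":0.06},{"dx":0,"dy":-0.04,"dz":-0.14,"wx":0,"wy":0,"wz":0,"hand":0.08},{"dx":0.01,"dy":-0.08,"dz":-0.16,"wx":0,"wy":0,"wz":0,"hand":0.08},{"dx":0.01,"dy":-0.1,"dz":-0.16,"wx":0,"wy":0,"wz":0,"hand":0.08}]'
python3 - <<'E'
from h import *
im,d,p=save("wrist","w39"); caddyov(im,p,CAD,"pics/w39.png"); plan(.45,0,.3,1.57)
E
```

```text
time_s: 43.05
eef_pos: [0.5703, 0.0733, 0.1479]
tcp_rot: [[-0.993, -0.116, -0.007], [-0.116, 0.993, 0.001], [0.007, 0.001, -1.0]]
contact_force: [-0.0, -0.0, 0.1]
finger_gap: 0.05
t 43.05 pos [0.5703 0.0733 0.1479] psi 1.687 q6 0.01 gap 0.05 d [ 0.129  -0.0586 -0.1513] w [ 0.001 -0.007  0.117] F [-0.  -0.   0.1] T [-0.   -0.02 -0.03]
time_s: 43.55
eef_pos: [0.5746, -0.0297, 0.3128]
tcp_rot: [[-0.993, -0.115, 0.001], [-0.115, 0.993, -0.001], [-0.001, -0.001, -1.0]]
contact_force: [0.9, -0.5, -0.7]
finger_gap: 0.08
t 43.6 pos [ 0.5746 -0.0321  0.3108] psi 1.683 q6 -0.17 gap 0.08 d [0.1202 0.0459 0.0109] w [-0.003 -0.001  0.113] F [ 0.7 -2.1 -0.5] T [-0.14 -0.08  0.02]
```

View pics/w39.png

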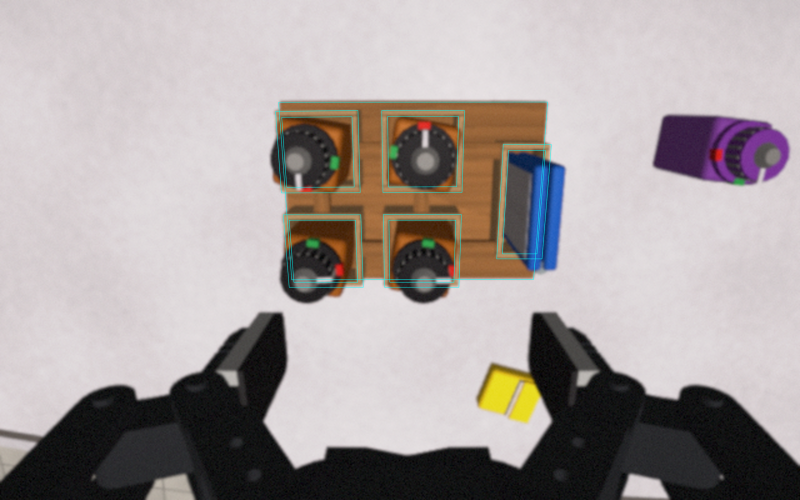

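```bash
sed -i 's/k=(k<.020)&(k>.009)/k=(k<.0195)\&(k>.0125)/' h.py
python3 - <<'E'
from h import *
im,d,p=load("w39")
for s in SOCK:
    xy=np.array(CAD[:2])+rot2(CAD[2])@np.array(s); marks("w39",xy)
    X,uv=cloud(d,p,(0,0,640,300)); k=(np.hypot(*(X[:,:2]-xy).T)<.03)&(X[:,2]>.1); h=X[k][:,2]; t=h[(h<.123)&(h>.112)]; print("collar z",np.median(t).round(4))
X,uv=cloud(d,p,(350,80,460,230)); C=np.c_[(X[:,:2]-CAD[:2])@rot2(CAD[2]),X[:,2]]-[0,.098,0]; k=(C[:,2]>.1)&(abs(C[:,1])<.03); print("mirror top",np.percentile(C[k][:,2],[5,50,95]).round(4),cv2.minAreaRect((C[k][:,:2]*1e3).astype(np.float32)))
v=cv2.resize(im[70:250,210:460,::-1],None,fx=3.2,fy=3.2,interpolation=cv2.INTER_CUBIC); cv2.imwrite("pics/w39z.png",v)
E
```

```text
red 17 angle 0.166 r 0.024
green 75 angle 1.519 r 0.0228
white 35 angle 0.073 r 0.0159
w39 centre [ 0.5474 -0.1119] rad 20.820533752441406
green -white (cw rad from green ) 1.446
red -white (cw rad from red ) 0.093
collar z 0.1199
red 47 angle 1.695 r 0.0233
green 75 angle 3.13 r 0.0223
white 28 angle 1.639 r 0.0161
w39 centre [ 0.636  -0.1017] rad 20.395124435424805
green -white (cw rad from green ) 1.491
red -white (cw rad from red ) 0.056
collar z 0.1197
red 48 angle -3.019 r 0.0238
green 54 angle -1.62 r 0.0228
white 40 angle -3.039 r 0.0157
w39 centre [ 0.5369 -0.0228] rad 20.448379516601562
green -white (cw rad from green ) 1.419
red -white (cw rad from red ) 0.02
collar z 0.1197
red 31 angle 1.706 r 0.0233
green 75 angle 3.088 r 0.0227
white 41 angle 1.574 r 0.0144
w39 centre [ 0.626  -0.0124] rad 20.64791488647461
green -white (cw rad from green ) 1.515
red -white (cw rad from red ) 0.133
collar z 0.1197
mirror top [0.1048 0.1161 0.1176] ((-0.5978050231933594, -0.9027433395385742), (83.65721130371094, 24.203123092651367), 0.4687415659427643)
```

View pics/w39z.png

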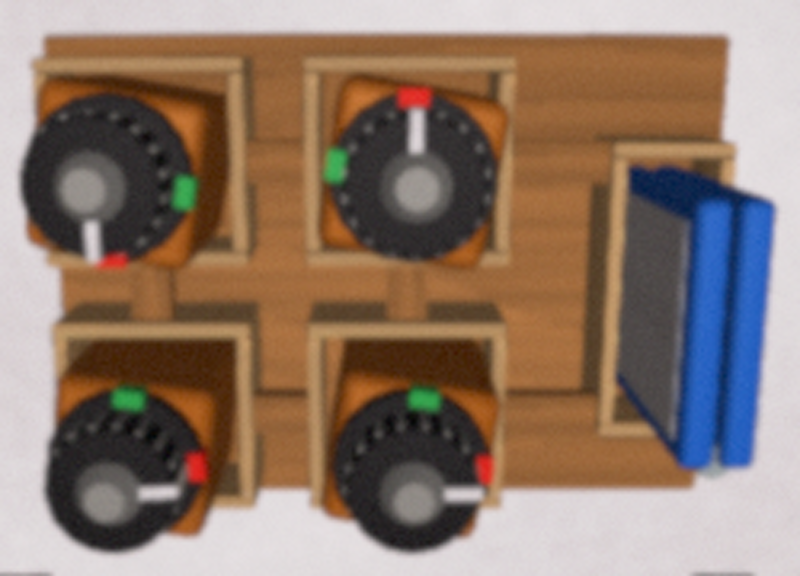

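```bash
python3 -m handwheel '[{"dx":0.04,"dy":0,"dz":-0.01,"wx":0,"wy":0,"wz":0,"hand":0.08},{"dx":0.08,"dy":0,"dz":-0.01,"wx":0,"wy":0,"wz":0,"hand":0.08},{"dx":0.12,"dy":0,"dz":-0.01,"wx":0,"wy":0,"wz":0,"hand":0.08},{"dx":0.12,"dy":0,"dz":-0.01,"wx":0,"wy":0,"wz":0,"hand":0.08}]'
python3 - <<'E'
from h import *
im,d,p=save("side","s2"); cv2.imwrite("pics/s2.png",im[:,:,::-1])
im,d,p=save("top","t2"); cv2.imwrite("pics/t2.png",im[:,:,::-1])
E
```

```text
time_s: 44.0
eef_pos: [0.4497, -0.0455, 0.3209]
tcp_rot: [[-0.994, -0.111, -0.005], [-0.111, 0.994, -0.002], [0.006, -0.002, -1.0]]
contact_force: [0.3, 0.0, -0.6]
finger_gap: 0.08
```

View pics/s2.png

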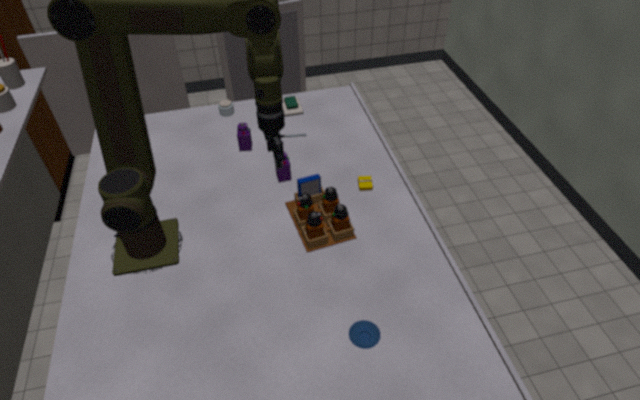

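View pics/t2.png

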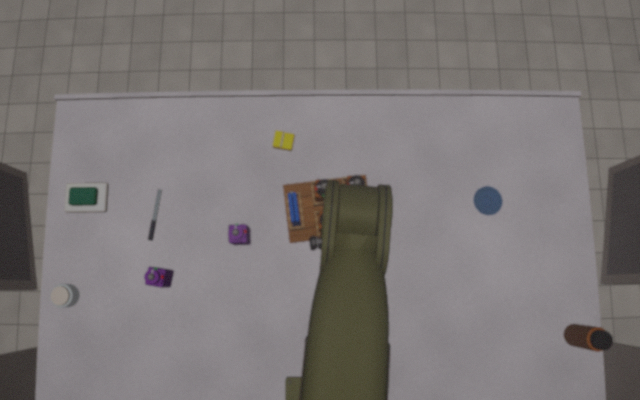

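Both views show all four bottles and the mirror in the caddy. The floss box (284,141), dish (488,200), file (155,215) and purple bottles (238,234 and 158,277) are where they were at the start.

```bash
python3 -c "
from h import *
print(r.get_obs()['time_s']); print(job.sign_off())"
```

```text
44.1
the job is handed in; nothing more can be done
None
```

I packed the caddy and handed the job in at 44.1 s of the 210 s. All four square amber bottles stand in their own sockets with collars locked, and the folded mirror stands in the long slot.

**Last checks**
- **Bottles:** each collar top measured about 119.7 mm above the shelf, against 119 mm expected for a fully seated bottle.
- **Collars:** I turned each one clockwise until the stop was felt (0.75 to 1.5 N m). The wrist picture shows the white lines meeting the red marks. My angle measurement from that slanted view put the lines 0.02 to 0.13 rad past the red marks, most likely from the viewing angle.
- **Mirror:** its top measured about 116 mm, as expected, and it is centred in the slot within about 1 mm.
- **Everything else:** the ring dish, floss box, nail file and purple bottles look unmoved in the top view.

**Two things did not go smoothly**
- **Wall contact:** the second bottle came down on a socket wall with about 60 N at the wrist, below the 120 N limit. I lifted it, recentred it and seated it cleanly.
- **Shifted bottle:** the third bottle was about 25 mm from where I first measured it, so it was probably the one knocked. I measured it again before gripping it.

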